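Load the ultraviolet viewing box and switch it on

TASK

First turn the dimmer of the ultraviolet viewing box anticlockwise to its off stop, then put every mineral specimen lying on the table into the box's chamber. With the dimmer still off, push the top door shut until it snaps onto its catch, and only then turn the dimmer clockwise all the way to its full stop. Leave the tape rolls, torch, charger, glasses, dish and hand lens where they are.

Things in the scene. Friction and masses are not known exactly. Their poses are not given: they have to be found in the camera images.
- uvbox: ultraviolet viewing box, fixed. Origin: centre of its chamber's underside; x to the box's far side (roughly away from the robot), y to its left, z up. Chamber: open-topped grey box, outside 170 mm in x, 190 in y, 60 high, walls 6 mm. A grey control housing, 60 mm high, stands against its left side (y 95 to 185 mm) with the dimmer on top.
- uvbox_floor (a point): middle of the chamber's inner floor, 6 mm above the table; box axes. Inside, the chamber reaches 79 mm either way in x and 89 mm either way in y and is 54 mm deep.
- uvdoor (a joint): angle of the chamber's top door, rad: 0 = shut flat, pi/2 = upright, at most 2.0 (leaning back from the robot); starts open. White frame with amber window, hinged along the chamber's far edge, 168 mm from hinge to free edge, 190 wide, 10 thick; shut, its top is 71 mm above the table. Stiff hinge (0.32 Nm): it stays where left.
- uvdoor_hinge (a point): point on the door's hinge line, middle of its width (box frame x = +80, y = 0, z = 63 mm); its x and z axes turn with the door: -x points along the door to its free edge, z out of its outer (shut: top) face, which lies 8 mm from the hinge line.
- uvdoor_lip (a point): top of the black lip (60 mm wide, sticks out 21 mm) at the middle of the door's free edge, 178 mm from the hinge line. Over the last 0.07 rad a strike under the lip must be pushed past a spring roller catch on the chamber's front: about 6 N down at the free edge; past it (below 0.03) the roller draws the door to 0 and holds it. Resting on the catch (0.07) is not shut.
- dimmer (a joint): angle of the dimmer dial, rad: 0 = the off stop (fully anticlockwise seen from above), 2.6 = the full stop (fully clockwise). It stays where it is left (friction 0.05 Nm).
- dimmer_grip (a point): on the dimmer's vertical axis at gripping height, 97 mm above the table (box x = -40, y = 140 mm). Black dial, 48 mm across, its top 74 mm up, with a grip bar on it 46 mm long, 14 thick, its top 104 mm up. The bar lies along this point's x, which turns with it: in the box frame 1.3 rad minus the dimmer angle, anticlockwise from box x.
- eye_rail: black optical rail, fixed, to be kept clear of. Origin on the table under its middle; it reaches 330 mm either way in its own y (roughly the table's y), from -38 to +50 mm in its x, 36 mm high. On it stand a 98 mm model eyeball (centre x = 6, y = 140, z = 160 mm in its frame), a lens and a second eyeball (y = -65 and -250 mm).
- galena: mineral specimen: rough pale grey metallic stone, 30 x 36 x 21 mm (x, y, z of its own frame); origin at the centre of its underside. May be absent. Grip it across its sides, best along its own x.
- sodalite: mineral specimen: rounded dark blue stone, 25 x 30 x 25 mm (x, y, z of its own frame); origin at the centre of its underside. May be absent. Grip it across its sides, best along its own x.
- jasper: mineral specimen: knobbly brown stone, 26 x 30 x 18 mm (x, y, z of its own frame); origin at the centre of its underside. May be absent. Grip it across its sides, best along its own x.
- azurite: mineral specimen: flat bright blue stone, 26 x 32 x 18 mm (x, y, z of its own frame); origin at the centre of its underside. May be absent. Grip it across its sides, best along its own x.
- limonite: mineral specimen: ochre stone, the largest, 40 x 56 x 26 mm (x, y, z of its own frame); origin at the centre of its underside. May be absent. Grip it across its sides, best along its own x.
- tape_green: bystander, to be left alone: roll of green cloth tape, 52 mm across, 28 mm high; origin at the centre of its underside
- tape_pink: bystander, to be left alone: roll of pink cloth tape, 52 mm across, 28 mm high; origin at the centre of its underside
- torch_violet: bystander, to be left alone: black torch with a violet ring lying on its side, 104 mm long, 32 mm thick; origin at the centre of its underside
- charger: bystander, to be left alone: black charger block, 42 x 62 x 30 mm; origin at the centre of its underside
- glasses_yellow: bystander, to be left alone: yellow safety glasses, 59 x 126 x 44 mm; origin at the centre of its underside
- dish_3: bystander, to be left alone: glass dish, 99 mm across, 16 mm high; origin at the centre of its underside
- magnifier: bystander, to be left alone: hand lens, 62 x 148 x 9 mm; origin at the centre of its underside

How it is judged:
On the way, in this order (a step that is already met when the one before it is completed fails the run):
1. the dimmer is turned to its off stop (value of joint dimmer below 0.06 rad), for 0.2 s.
2. every specimen is in the chamber, with the dimmer still off (x of galena in the frame of uvbox between -0.08 and 0.08 m and y of galena in the frame of uvbox between -0.09 and 0.09 m and z of galena in the frame of uvbox between -0.005 and 0.045 m and x of sodalite in the frame of uvbox between -0.08 and 0.08 m and y of sodalite in the frame of uvbox between -0.09 and 0.09 m and z of sodalite in the frame of uvbox between -0.005 and 0.045 m and x of jasper in the frame of uvbox between -0.08 and 0.08 m and y of jasper in the frame of uvbox between -0.09 and 0.09 m and z of jasper in the frame of uvbox between -0.005 and 0.045 m and x of azurite in the frame of uvbox between -0.08 and 0.08 m and y of azurite in the frame of uvbox between -0.09 and 0.09 m and z of azurite in the frame of uvbox between -0.005 and 0.045 m and x of limonite in the frame of uvbox between -0.08 and 0.08 m and y of limonite in the frame of uvbox between -0.09 and 0.09 m and z of limonite in the frame of uvbox between -0.005 and 0.045 m and value of joint dimmer below 0.06 rad), for 0.2 s.
3. the door is shut on its catch over the specimens, with the dimmer still off (all of step 2 and value of joint uvdoor below 0.02 rad), for 0.2 s.
4. the dimmer is turned to its full stop with the door shut (value of joint dimmer above 2.54 rad and value of joint uvdoor below 0.02 rad), for 0.2 s.
At the end, for the whole second after the job is handed in: Every specimen present is inside the chamber, the door is shut on its catch (within 0.02 rad), and the dimmer is at its full stop (at least 2.54 of 2.6 rad), all at rest (all of step 4 and x of galena in the frame of uvbox between -0.08 and 0.08 m and y of galena in the frame of uvbox between -0.09 and 0.09 m and z of galena in the frame of uvbox between -0.005 and 0.045 m and x of sodalite in the frame of uvbox between -0.08 and 0.08 m and y of sodalite in the frame of uvbox between -0.09 and 0.09 m and z of sodalite in the frame of uvbox between -0.005 and 0.045 m and x of jasper in the frame of uvbox between -0.08 and 0.08 m and y of jasper in the frame of uvbox between -0.09 and 0.09 m and z of jasper in the frame of uvbox between -0.005 and 0.045 m and x of azurite in the frame of uvbox between -0.08 and 0.08 m and y of azurite in the frame of uvbox between -0.09 and 0.09 m and z of azurite in the frame of uvbox between -0.005 and 0.045 m and x of limonite in the frame of uvbox between -0.08 and 0.08 m and y of limonite in the frame of uvbox between -0.09 and 0.09 m and z of limonite in the frame of uvbox between -0.005 and 0.045 m and velocity of joint each of dimmer, uvdoor below 0.05 rad/s); the robot touches nothing.
It fails at once if a bystander is moved by more than 50 mm (distance of any of tape_green, tape_pink, torch_violet, charger, glasses_yellow, dish_3, magnifier from where it was at the start of the episode above 0.05 m).
Of galena, sodalite, jasper, azurite, limonite only 3 to 5 are there at a start; the rules pass over those that are not, and their reading is None.
At some moment in a run one of galena, jasper, azurite, limonite may be knocked a few centimetres aside while the robot is not near it.
Once in a run the grip may slacken for a moment while it holds something.
It also fails if it takes over 210 s, if anything falls off the work surface, if the arm or the gripper's body presses on something with over 40 N, if the wrist force passes 120 N, or if a joint passes its speed limit or range.

ROBOT

A 6-joint arm with a two-finger parallel gripper is mounted at the origin on a cart in front of the work surface, level with it; the furniture and walls round the work are solid. World frame = base frame: x ahead of the robot, y to its left, z up, the work surface at z = 0. Lengths are in m, angles in rad, forces in N, time in s.
With the tool pointing down it reaches from about 0.35 to 0.925 m from the base axis. Payload 6.4 kg.
Tool frame: the origin (TCP) lies at the very end of the fingers, on their centre line; the grasp point (between the pads) lies 19 mm behind it; z points along the fingers, x is the direction in which the jaws open and shut, and the axes are right-handed (so a half turn about z gives the same grasp; the last joint's range is limited). The gripper opens to 85 mm and grips with 20 to 120 N. Pads are 22 mm wide; open, the fingers measure 114 mm over their backs; the gripper's body (76 mm by 85 mm) begins 54 mm behind the grasp point. The pads swing forward as they close: fully open they stand 13 mm farther back than shut.
Start: joints at [-1.489, 0.245, 1.558, -0, 1.339, -0.174], TCP at [0.164, -0.629, 0.231] pointing down, gripper open.
Joint ranges: [-3.13, 3.13], [-1.02, 2.26], [0.13, 2.54], [-0.95, 4.09], [0.21, 2.88], [-2.74, 2.74]. Speed limits (rad/s): [2.57, 2.57, 3.14, 3.14, 3.14, 3.14].

INTERFACE

Orientations are given as a unit quaternion [w, x, y, z].
In Python, from station import ctrl gives the robot as it stands.
- The arm moves only by the tool carry_out, never from a script. Its arguments are lists of equal length, an entry for each row: "slide": the shift along the tool's x, y, z in m, a list of three; "delta_rot": the turn, a rotation vector about the tool's x, y, z in rad, a list of three; "grip": the closure, from 0 (fully open) to 1 (shut). In form: {"slide": [[x, y, z], ...], "delta_rot": [[wx, wy, wz], ...], "grip": [grip, ...]}. A call has exactly 5 rows; each row shifts and turns the pose as measured when the row begins, along the tool's axes as they then stand; what a row does not reach is not made up. A row lasts 1/8 s, in which the tool goes at most 62.5 mm and 10.7 degrees, less where a joint would pass 70% of its speed; a pose out of reach is approached as far as the arm can. A call is refused whole if a number of a shift passes 0.0625 or a number of a turn 0.188, either way. A call with a gripper value outside its range is refused whole. The fingers move at their own pace and stop on an object; "grip_force" is the grip in N (left out, the last holds). Time passes only in rows, so rows that do not move let the fingers close, or fill a call up. It gives the time, the measured TCP pose, the force and the opening at its end, in the units of the state.
- ctrl.sense(): the state, without advancing time (a new reading comes with each control period).
- ctrl.camera(name): name is "side" or "top"; returns a dict with "image" (384x512x3 uint8, red, green, blue), "mtx" (3x3 intrinsics, pixels), "T" (4x4, takes a point from camera to world coordinates). Camera axes: x right, y up, looking along -z (the intrinsics and any distortion apply to the point x, -y, -z); pixel columns grow to the right and rows downward; lengths in m; the calibration is good to about 2 mm. A picture is of the moment at which its call begins. There is no depth.
- ctrl.finish_job(): hands the job in, once; it reports no verdict.
The state is a dict: "t": time; "joint_pos": joint angles; "qd": joint speeds; "effort": joint torques, N m; "tcp_pos": TCP position; "tool_rot": TCP orientation; "force": force on the tool from outside, world axes, zero at the start; "ft_torque": the same for the moment, N m; "opening": opening from 0.0 (shut) to 1.0 (fully open).
Only numpy, scipy, OpenCV 4.12 (cv2) and the standard library are available. Lean on these libraries where they do the work, as an engineer would, in place of code of your own. Each camera call takes 0.05 s, during which the arm holds its last target.

## Working session

There is one attempt and no reset: what is moved stays moved. The work goes in short steps, Python scripts to look and compute and a tool call to move; the robot and the scene stay as the last step left them, time stands still between calls to the robot, and variables do not carry over. Pictures are saved under pics/ and viewed, and the job is handed in when it is done.

Besides the shell and the picture viewer there is one more tool, called after ">>>" as name(argument=value, ...) on one line, values as JSON. carry_out: Moves the arm, as the interface text tells. Its arguments: {"type":"object","properties":{"slide":{"type":"array"},"delta_rot":{"type":"array"},"grip":{"type":"array"},"grip_force":{"type":"number"}},"required":["slide","delta_rot","grip"]}

```bash
ls; mkdir -p pics; python3 - <<'E'
from station import ctrl
import cv2,numpy as np
print(ctrl.sense())
for n in ("side","top"):
    c=ctrl.camera(n); cv2.imwrite(f"pics/{n}0.png",c["image"][:,:,::-1]); print(n,c["mtx"].tolist(),np.round(c["T"],4).tolist(), [k for k in c])
E
```

```text
pics
{'t': 0.0, 'joint_pos': array([-1.48910714e+00,  2.45821848e-01,  1.55901642e+00, -3.59748085e-05,
        1.33867139e+00, -1.74128171e-01]), 'qd': array([-0.00017991, -0.00031883,  0.00026831, -0.00214217,  0.00025021,
        0.00103323]), 'effort': array([-4.91577011e-04, -4.29506493e+01, -3.26129258e+01, -1.64346789e-04,
        5.22638336e-03,  5.55662183e-06]), 'tcp_pos': array([ 0.164407  , -0.62829262,  0.23017404]), 'tool_rot': array([-6.96561359e-04,  7.91531154e-01, -6.11128066e-01, -6.58655880e-04]), 'force': array([-0.05498808,  0.66222519, -0.56903577]), 'ft_torque': array([ 0.00300528,  0.0474342 , -0.00800965]), 'opening': 1.000641047814328}
side [[478.7818197548383, 0.0, 258.78847408540094], [0.0, 478.7818197548383, 196.22317106339423], [0.0, 0.0, 1.0]] [[0.9983, -0.0238, 0.0541, 0.6551], [0.0571, 0.6255, -0.7781, -1.584], [-0.0154, 0.7798, 0.6258, 1.3248], [0.0, 0.0, 0.0, 1.0]] ['image', 'mtx', 'T']
top [[383.8970697522387, 0.0, 259.6234087771206], [0.0, 383.8970697522387, 196.47848818019557], [0.0, 0.0, 1.0]] [[-0.0101, 0.9928, -0.1197, 0.349], [-0.9999, -0.0096, 0.0045, -0.0196], [0.0033, 0.1198, 0.9928, 1.649], [0.0, 0.0, 0.0, 1.0]] ['image', 'mtx', 'T']
```

View pics/side0.png

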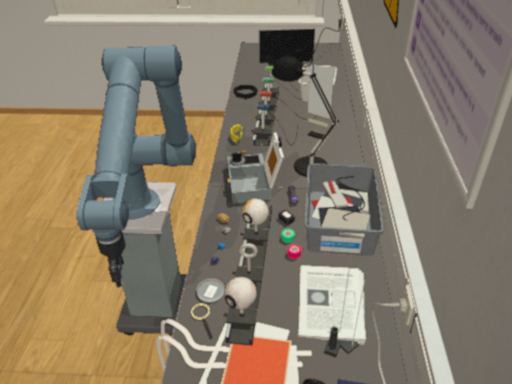

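View pics/top0.png

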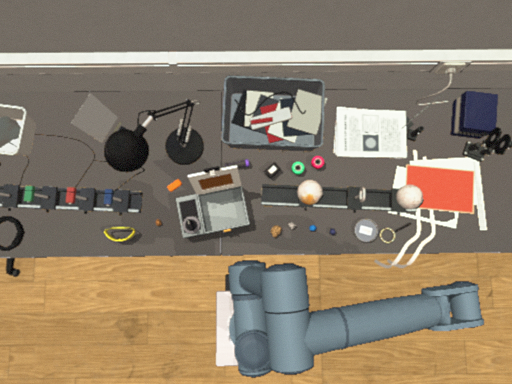

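```bash
python3 - <<'E'
import cv2
t=cv2.imread("pics/top0.png"); s=cv2.imread("pics/side0.png")
cv2.imwrite("pics/t0a.png",cv2.resize(t[150:250,140:300],None,fx=5,fy=5,interpolation=cv2.INTER_CUBIC))
cv2.imwrite("pics/t0b.png",cv2.resize(t[150:260,260:420],None,fx=5,fy=5,interpolation=cv2.INTER_CUBIC))
cv2.imwrite("pics/s0a.png",cv2.resize(s[110:240,200:330],None,fx=4.5,fy=4.5,interpolation=cv2.INTER_CUBIC))
cv2.imwrite("pics/s0b.png",cv2.resize(s[190:320,180:310],None,fx=4.5,fy=4.5,interpolation=cv2.INTER_CUBIC))
E
```

```text
(no output)
```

View pics/t0a.png

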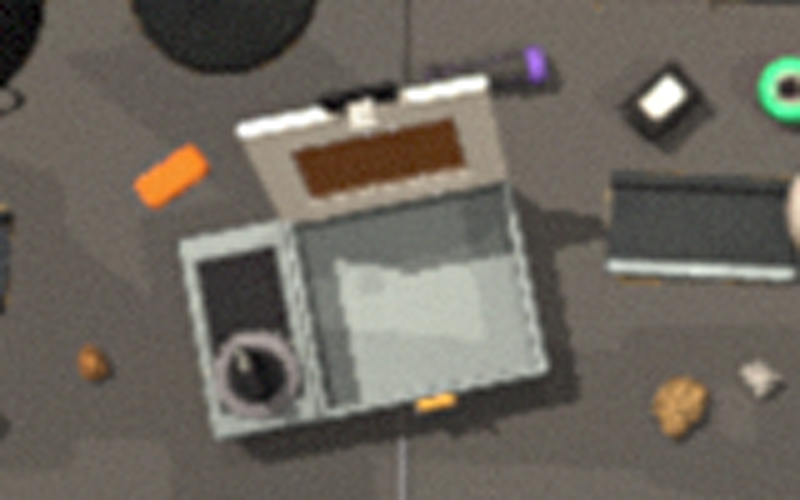

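View pics/t0b.png

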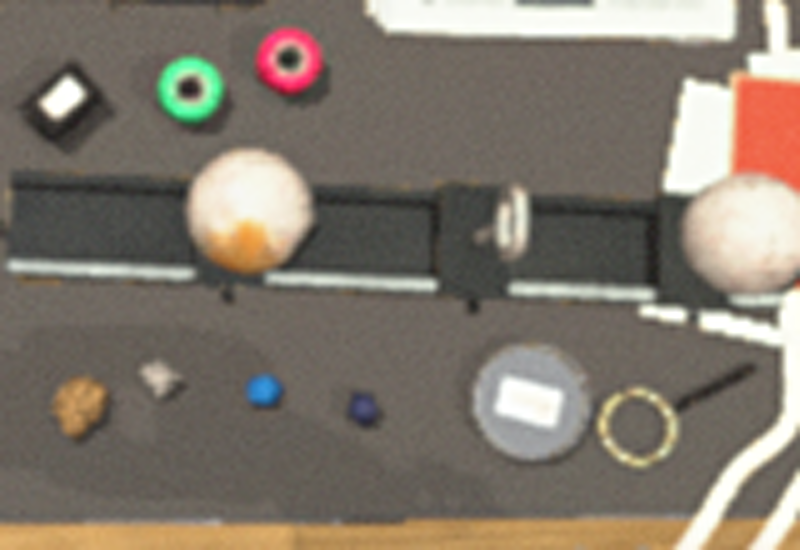

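View pics/s0a.png

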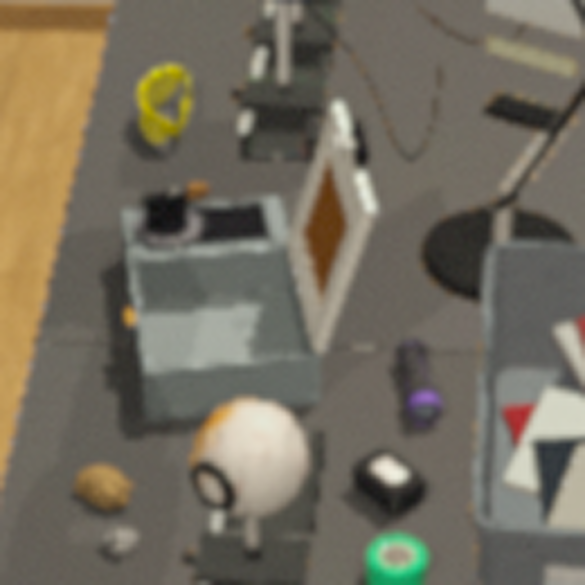

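View pics/s0b.png

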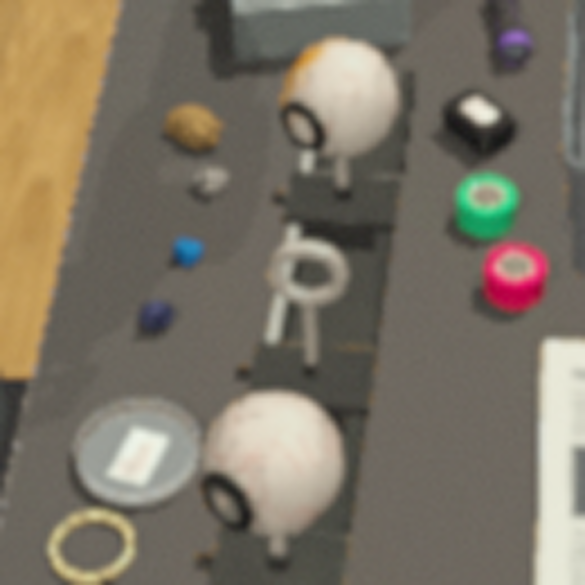

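```bash
cat > h.py <<'E'
import numpy as np, cv2
from station import ctrl
from scipy.spatial.transform import Rotation as R
CAM={}
def cam(n):
    c=ctrl.camera(n); return c["image"][:,:,::-1].copy(),c["mtx"],c["T"]
def ray(K,T,u,v):
    d=np.array([(u-K[0,2])/K[0,0],-(v-K[1,2])/K[1,1],-1.]); return T[:3,3],T[:3,:3]@d
def onz(K,T,u,v,z):
    o,d=ray(K,T,u,v); return o+d*(z-o[2])/d[2]
def proj(K,T,P):
    P=np.atleast_2d(P); p=(P-T[:3,3])@T[:3,:3]; return np.c_[K[0,0]*p[:,0]/-p[:,2]+K[0,2],K[1,1]*-p[:,1]/-p[:,2]+K[1,2]]
def tri(r1,r2):
    (o1,d1),(o2,d2)=r1,r2; A=np.c_[d1,-d2]; t=np.linalg.lstsq(A,o2-o1,rcond=None)[0]
    a=o1+d1*t[0]; b=o2+d2*t[1]; return (a+b)/2,np.linalg.norm(a-b)
def zoom(im,x0,y0,x1,y1,f,name):
    cv2.imwrite(name,cv2.resize(im[y0:y1,x0:x1],None,fx=f,fy=f,interpolation=cv2.INTER_CUBIC))
def st():
    s=ctrl.sense(); r=R.from_quat(s["tool_rot"],scalar_first=True).as_matrix()
    print("t",round(s["t"],2),"tcp",np.round(s["tcp_pos"],4),"yaw x",round(np.arctan2(r[1,0],r[0,0]),3),"zax",np.round(r[:,2],3),"op",round(s["opening"],3),"F",np.round(s["force"],1),"q",np.round(s["joint_pos"],2)); return s,r
E
python3 - <<'E'
from h import *
t=cv2.imread("pics/top0.png"); s=cv2.imread("pics/side0.png")
zoom(t,170,160,255,242,7,"pics/t0c.png"); zoom(s,220,130,290,210,7,"pics/s0c.png")
E
```

```text
(no output)
```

View pics/t0c.png

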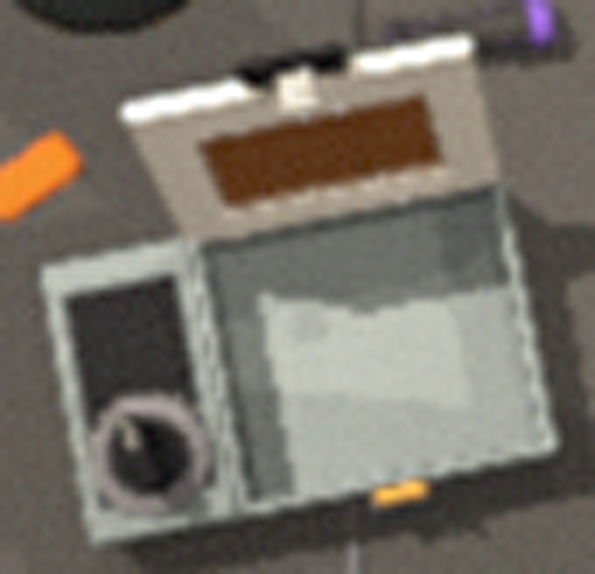

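View pics/s0c.png

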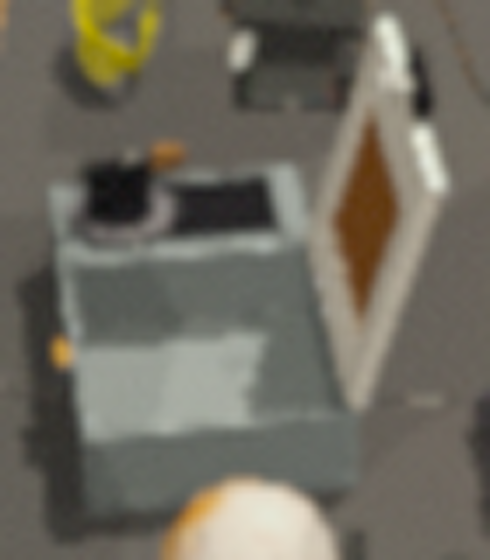

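```bash
cat > calib.py <<'E'
from h import *
K={'side':np.array([[478.7818197548383,0,258.78847408540094],[0,478.7818197548383,196.22317106339423],[0,0,1]]),'top':np.array([[383.8970697522387,0,259.6234087771206],[0,383.8970697522387,196.47848818019557],[0,0,1]])}
E
python3 - <<'E'
from h import *
c={n:cam(n) for n in("side","top")}
np.savez("cal.npz",Ks=c["side"][1],Ts=c["side"][2],Kt=c["top"][1],Tt=c["top"][2])
def z(u,x0,f): return (u+.5)/f-.5+x0
im,K,T=c["top"]
pts={"HFL":(90,542),"HRL":(42,268),"CFR":(557,447),"CRR":(500,190),"dialc_bar":(152,450)}
for k,(u,v) in pts.items():
    zz=.104 if 'dial' in k else .06
    print(k,np.round(onz(K,T,z(u,170,7),z(v,160,7),zz),4))
im,K,T=c["side"]
pts={"HFL":(52,187),"HRL":(290,163),"CFR":(85,443),"CRR":(352,415)}
for k,(u,v) in pts.items():
    print("s",k,np.round(onz(K,T,z(u,220,7),z(v,130,7),.06),4))
# specimens
t=c["top"]; s=c["side"]
for k,a,b in [("limonite",(276,231),(200+105/4.5,110+488/4.5)),("galena",(292,226),(226.5,231)),("azurite",(313,228),(221.5,246)),("sodalite",(333,231),(214.5,260)),("jasper",(158,222),(200+198/4.5,110+188/4.5))]:
    print(k,np.round(tri(ray(t[1],t[2],*a),ray(s[1],s[2],*b))[0],4),np.round(onz(t[1],t[2],*a,.012),4))
E
```

```text
HFL [0.3758 0.2925 0.06  ]
HRL [0.5382 0.3233 0.06  ]
CFR [0.4288 0.0176 0.06  ]
CRR [0.5825 0.0506 0.06  ]
dialc_bar [0.4272 0.249  0.104 ]
s HFL [0.3785 0.2836 0.06  ]
s HRL [0.5374 0.3182 0.06  ]
s CFR [0.429  0.0072 0.06  ]
s CRR [0.5904 0.041  0.06  ]
limonite [ 0.3997 -0.0952  0.0036] [ 0.3979 -0.0951  0.012 ]
galena [ 0.4205 -0.1646 -0.0025] [ 0.4185 -0.1636  0.012 ]
azurite [ 4.109e-01 -2.542e-01  3.000e-04] [ 0.4091 -0.2528  0.012 ]
sodalite [ 0.3959 -0.3381  0.0088] [ 0.3955 -0.3375  0.012 ]
jasper [0.4442 0.4095 0.0033] [0.4411 0.4067 0.012 ]
```

```bash
python3 - <<'E'
from h import *
d=np.load("cal.npz")
for n,k in(("side","s"),("top","t")):
    im=cv2.imread(f"pics/{n}0.png"); p=proj(d["K"+k],d["T"+k],[[.1644,-.6283,.2302],[.1644,-.6283,.35]]); print(n,p)
    u,v=p[0].astype(int); x0,y0=max(u-40,0),max(v-50,0)
    z=cv2.resize(im[y0:y0+90,x0:x0+80],None,fx=6,fy=6,interpolation=cv2.INTER_CUBIC)
    for q in p: cv2.drawMarker(z,tuple(int(a) for a in ((q-[x0,y0]+.5)*6-.5)),(0,0,255),0,12,1)
    cv2.imwrite(f"pics/{n}tcp.png",z)
E
```

```text
side [[121.113356   276.55111999]
 [112.9964492  248.50665742]]
top [[427.033167   292.45175956]
 [442.82711748 297.10162686]]
```

View pics/sidetcp.png

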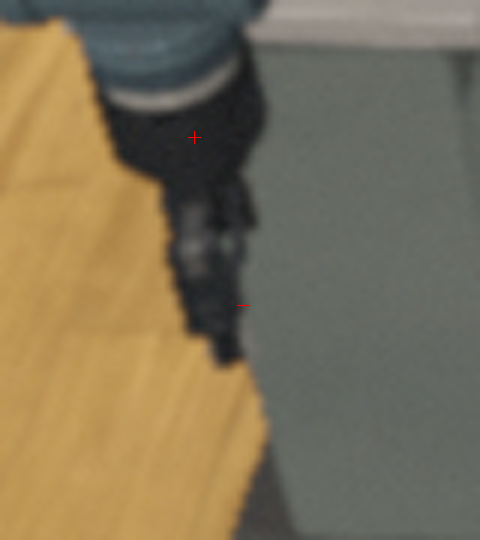

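View pics/toptcp.png

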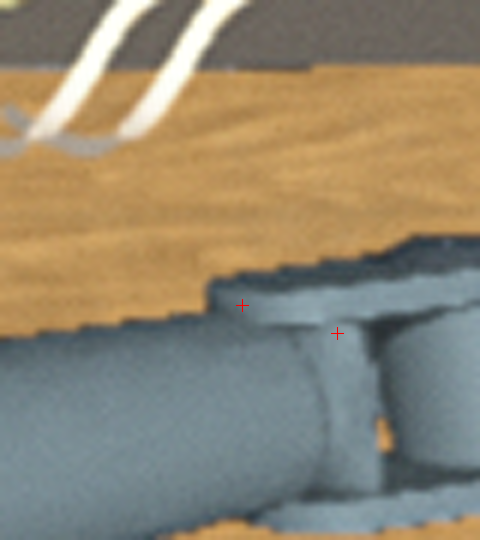

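```bash
python3 - <<'E'
from h import *
t=cv2.imread("pics/top0.png"); s=cv2.imread("pics/side0.png")
a=cv2.resize(t[208:240,175:207],None,fx=12,fy=12,interpolation=cv2.INTER_CUBIC)
b=cv2.resize(s[145:177,222:254],None,fx=12,fy=12,interpolation=cv2.INTER_CUBIC)
o=np.hstack([a,b]); o=(255*(o/255.)**.45).astype(np.uint8); cv2.imwrite("pics/dial0.png",o)
E
```

```text
(no output)
```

View pics/dial0.png

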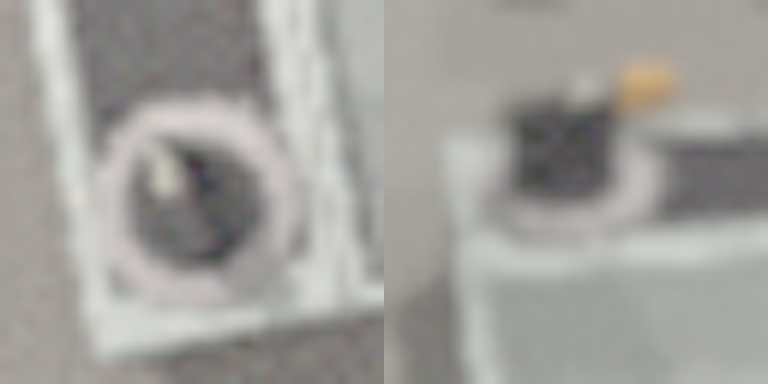

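```bash
cat >> h.py <<'E'
def plan(pos,yaw=None,smax=.055,rmax=.17,nmax=15):
    "print rows (tool axes) to reach pos/yaw with the tool pointing down"
    s,r=st(); p=s["tcp_pos"].copy(); pos=np.array(pos,float)
    psi=np.arctan2(r[1,0],r[0,0])
    if yaw is None: yaw=psi
    Rt=np.array([[np.cos(yaw),np.sin(yaw),0],[np.sin(yaw),-np.cos(yaw),0],[0,0,-1]]).T if 0 else np.c_[[np.cos(yaw),np.sin(yaw),0],[np.sin(yaw),-np.cos(yaw),0],[0,0,-1]]
    rv=R.from_matrix(r.T@Rt).as_rotvec()
    d=pos-p; n=max(int(np.ceil(np.linalg.norm(d)/smax)),int(np.ceil(np.linalg.norm(rv)/rmax)),1)
    j=s["joint_pos"]; print("n",n,"dist",np.round(d,4),"rotvec",np.round(rv,3),"j6 end~",round(np.arctan2(pos[1],pos[0])-yaw,2))
    rr=R.from_matrix(r)
    for i in range(min(n,nmax)):
        print(i,np.round(rr.inv().apply(d/n),4).tolist(),np.round(rv/n,3).tolist())
        rr=rr*R.from_rotvec(rv/n)
E
python3 - <<'E'
from h import *
plan([.40,-.25,.24],-.77)
d=np.load("cal.npz"); K,T=d["Kt"],d["Tt"]
print(onz(K,T,188.3,222.1,.104),proj(K,T,[[.4285,.2567,.104],[.4285,.2567,.074]]))
print("side",proj(d["Ks"],d["Ts"],[[.4285,.2567,.104],[.4285,.2567,.074]]))
E
```

```text
t 0.2 tcp [ 0.1644 -0.6285  0.2306] yaw x -1.315 zax [-0.     0.001 -1.   ] op 0.999 F [-0.  -0.5  0.7] q [-1.49  0.25  1.56  0.    1.34 -0.17]
n 9 dist [0.2356 0.3785 0.0094] rotvec [-0.001  0.001 -0.545] j6 end~ 0.21
0 [-0.0341, -0.036, -0.001] [-0.0, 0.0, -0.061]
1 [-0.0318, -0.038, -0.001] [-0.0, 0.0, -0.061]
2 [-0.0295, -0.0398, -0.001] [-0.0, 0.0, -0.061]
3 [-0.027, -0.0415, -0.001] [-0.0, 0.0, -0.061]
4 [-0.0244, -0.0431, -0.001] [-0.0, 0.0, -0.061]
5 [-0.0218, -0.0445, -0.001] [-0.0, 0.0, -0.061]
6 [-0.0191, -0.0457, -0.001] [-0.0, 0.0, -0.061]
7 [-0.0163, -0.0468, -0.001] [-0.0, 0.0, -0.061]
8 [-0.0134, -0.0477, -0.001] [-0.0, 0.0, -0.061]
[0.43434871 0.26106982 0.104     ] [[189.37092234 223.54624401]
 [190.67784098 223.91084842]]
side [[236.60025144 151.83107601]
 [236.88637716 157.23434744]]
```

>>> carry_out(slide=[[-0.034,-0.036,-0.001],[-0.032,-0.038,-0.001],[-0.03,-0.04,-0.001],[-0.027,-0.0415,-0.001],[-0.0245,-0.043,-0.001]], delta_rot=[[0,0,-0.06],[0,0,-0.06],[0,0,-0.06],[0,0,-0.06],[0,0,-0.06]], grip=[0,0,0,0,0])

```text
t: 0.82
tcp_pos: [0.2963, -0.4131, 0.2344]
tool_rot: [-0.001, 0.875, -0.484, -0.001]
force: [0.1, -1.0, -0.0]
opening: 1.0
```

```bash
python3 -c "
from h import *
plan([.41,-.1,.24],-.77)"
```

```text
t 0.82 tcp [ 0.2963 -0.4131  0.2344] yaw x -1.011 zax [ 0.     0.003 -1.   ] op 1.0 F [ 0.1 -1.  -0. ] q [-1.17 -0.09  1.91  0.    1.33 -0.16]
n 7 dist [0.1137 0.3131 0.0056] rotvec [-0.002  0.002 -0.241] j6 end~ 0.53
0 [-0.0293, -0.0375, -0.0007] [-0.0, 0.0, -0.034]
1 [-0.028, -0.0385, -0.0007] [-0.0, 0.0, -0.034]
2 [-0.0266, -0.0394, -0.0007] [-0.0, 0.0, -0.034]
3 [-0.0253, -0.0403, -0.0007] [-0.0, 0.0, -0.034]
4 [-0.0238, -0.0412, -0.0007] [-0.0, 0.0, -0.034]
5 [-0.0224, -0.042, -0.0008] [-0.0, 0.0, -0.034]
6 [-0.021, -0.0427, -0.0008] [-0.0, 0.0, -0.034]
```

Tracking is good. Continuing.

>>> carry_out(slide=[[-0.03,-0.0375,0],[-0.028,-0.0385,0],[-0.0265,-0.0395,-0.001],[-0.025,-0.0405,-0.001],[-0.024,-0.041,-0.001]], delta_rot=[[0,0,-0.034],[0,0,-0.034],[0,0,-0.034],[0,0,-0.034],[0,0,-0.034]], grip=[0,0,0,0,0])

```text
t: 1.45
tcp_pos: [0.3787, -0.1809, 0.2379]
tool_rot: [-0.001, 0.914, -0.406, 0.0]
force: [1.2, -0.2, 0.5]
opening: 1.003
```

```bash
python3 -c "
from h import *
plan([.428,.25,.2],-.77)"
```

```text
t 1.45 tcp [ 0.3787 -0.1809  0.2379] yaw x -0.836 zax [ 0.001  0.003 -1.   ] op 1.003 F [ 1.2 -0.2  0.5] q [-0.72 -0.34  2.11  0.    1.37  0.12]
n 8 dist [ 0.0493  0.4309 -0.0379] rotvec [-0.003  0.001 -0.066] j6 end~ 1.3
0 [-0.0358, -0.0407, 0.0049] [-0.0, 0.0, -0.008]
1 [-0.0355, -0.041, 0.0049] [-0.0, 0.0, -0.008]
2 [-0.0352, -0.0413, 0.0048] [-0.0, 0.0, -0.008]
3 [-0.0348, -0.0416, 0.0048] [-0.0, 0.0, -0.008]
4 [-0.0345, -0.0418, 0.0048] [-0.0, 0.0, -0.008]
5 [-0.0341, -0.0421, 0.0048] [-0.0, 0.0, -0.008]
6 [-0.0338, -0.0424, 0.0048] [-0.0, 0.0, -0.008]
7 [-0.0334, -0.0427, 0.0048] [-0.0, 0.0, -0.008]
```

>>> carry_out(slide=[[-0.036,-0.041,0.005],[-0.0355,-0.041,0.005],[-0.035,-0.0415,0.005],[-0.035,-0.0415,0.005],[-0.0345,-0.042,0.005]], delta_rot=[[0,0,-0.008],[0,0,-0.008],[0,0,-0.008],[0,0,-0.008],[0,0,-0.008]], grip=[0,0,0,0,0])

```text
t: 2.08
tcp_pos: [0.4104, 0.0973, 0.2141]
tool_rot: [-0.002, 0.922, -0.388, 0.003]
force: [0.4, -0.4, -0.1]
opening: 0.996
```

>>> carry_out(slide=[[-0.034,-0.042,0.005],[-0.034,-0.0425,0.005],[-0.0335,-0.0425,0.005],[0,0,0],[0,0,0]], delta_rot=[[0,0,-0.008],[0,0,-0.008],[0,0,-0.008],[0,0,0],[0,0,0]], grip=[0.5,1,1,1,1])

```text
t: 2.7
tcp_pos: [0.4275, 0.2673, 0.1983]
tool_rot: [-0.001, 0.928, -0.373, 0.003]
force: [0.3, -0.1, 0.3]
opening: -0.001
```

```bash
python3 - <<'E'
from h import *
s,r=st(); tcp=s["tcp_pos"]
outs=[]
for n in("side","top"):
    im,K,T=cam(n); cv2.imwrite(f"pics/{n}1.png",im)
    p=proj(K,T,[tcp,[.4285,.2567,.104]]); print(n,p)
    u,v=p[0].astype(int); x0,y0=u-32,v-25
    z=cv2.resize(im[y0:y0+64,x0:x0+64],None,fx=6,fy=6,interpolation=cv2.INTER_CUBIC)
    z=(255*(z/255.)**.6).astype(np.uint8)
    for q in p: cv2.drawMarker(z,tuple(int(a) for a in ((q-[x0,y0]+.5)*6-.5)),(0,0,255),0,12,1)
    outs.append(z)
cv2.imwrite("pics/tcp1.png",np.hstack(outs))
E
```

```text
t 2.7 tcp [0.4275 0.2673 0.1983] yaw x -0.765 zax [ 0.007  0.    -1.   ] op -0.001 F [ 0.3 -0.1  0.3] q [ 0.33 -0.07  1.96 -0.    1.25  1.1 ]
side [[235.66501704 132.98878488]
 [236.60025144 151.83107601]]
top [[182.1037449  222.59950367]
 [189.37092234 223.54624401]]
```

View pics/tcp1.png

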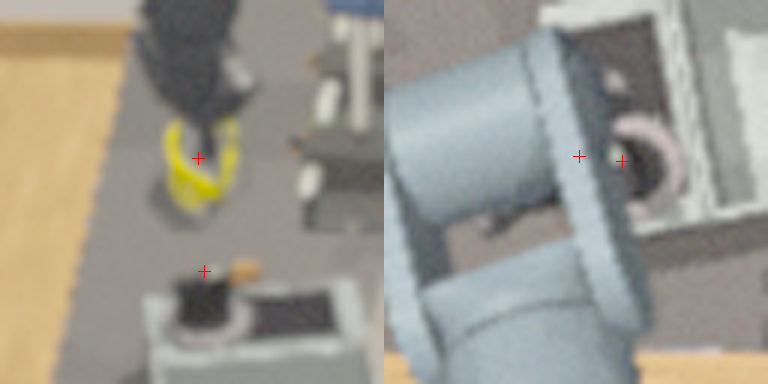

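```bash
python3 - <<'E'
from h import *
a=cv2.imread("pics/side0.png").astype(int); b=cv2.imread("pics/side1.png").astype(int)
d=np.abs(a-b).max(2)
for v in range(118,142): print(v,' '.join('%3d'%x for x in d[v,222:252]))
E
```

```text
118   1   5   9  11  29  52  62  68  71  76  77  77  78  75  72  72  74  63  31  11  23  16   5   5   4   2   1   1   3   3
119   3   9  10  13  22  42  67  66  68  76  75  77  79  78  74  75  78  68  40  13  23  32  15   8  10   3   2   1   2   2
120   3   8  10  11  15  31  56  62  69  72  77  75  74  76  72  77  82  68  51  26  16  33  27  13  16   7   4   2   5   7
121   6  10  12  12  12  24  43  67  71  71  74  73  73  79  79  76  79  64  57  48  25   7  10  31  25  11   8   9  10   9
122   9  13  10  11  12  17  32  56  74  74  74  73  72  74  78  77  72  65  64  67  59  50  47  36  22  13   9  11   9  10
123   7   9   9  10  10  12  22  43  60  69  74  77  77  78  90  93  87  79  72  75  74  66  46  23  14  11  12  10  11  11
124   5  10  12  10  13  12  15  27  36  52  66  81  92 109 120 133 129 114  99  86  74  55  32  16   7  11   9  10  10  11
125   9   9  12  12  14  12  10  14  15  31  61 102 134 144 141 157 152 145 115  91  64  34  15  12  10  12  11  12  11  12
126  10  12  10  11  11  10  10  10  11  25  57 107 144 145 128 130 130 121  92  69  46  22  13  10  13  11 
[... 1175 characters left out ...]
   3   8  17  17  14  14  11   8   7   8   6   4   1   3   5   3   5   4   5   6
137   4   2   1   2   1   2   4   3   2   3   1   9   6  14  19  20  15  10   7   8   9   1   1   7   9  10  12  10   8  11
138   2   3   1   4   2   1   1   4   2   4   2   3   1   6  15  20  19   9   7   9   6   1   5   9  13  11  11  14  11  13
139   1   2   1   0   2   1   1   0   3   3   1   6   3   4  10  13  16  10   4   7   7   6  10  11  11  12  12  13  12  14
140   2   2   3   2   2   1   1   1   7   9   7   2   1   1   1   4   9   5   2   5   6  11  11  11  11  11  11  11  14  12
141   2   1   1   1   1   4   2   9  11   9  11   3   6   8   7   3   1   5   5   8  10  11  12  13  13  12  13  10  11  13
```

```bash
python3 - <<'E'
from h import *
d=np.load("cal.npz")
th=np.linspace(0,2*np.pi,100)
for y in(.247,.2567):
  for z in (.061,.07):
    P=np.c_[.4275+.035*np.cos(th),y+.035*np.sin(th),np.full(100,z)]
    p=proj(d["Ks"],d["Ts"],P); print(y,z,p.min(0),p.max(0))
# bars
for y in(.247,.2567):
  for a in(.6,.8,1.0):
    c,s=np.cos(a),np.sin(a); P=[[.4275+l*c-w*s,y+l*s+w*c,zz] for l in(-.023,.023) for w in(-.007,.007) for zz in(.074,.104)]
    p=proj(d["Ks"],d["Ts"],P); q=proj(d["Kt"],d["Tt"],P); print(y,a,"side",p.min(0).round(1),p.max(0).round(1),"top",q.min(0).round(1),q.max(0).round(1))
s=cv2.imread("pics/side0.png").max(2)
for v in range(149,170): print(v,' '.join('%3d'%x for x in s[v,224:252]))
E
```

```text
0.247 0.061 [229.07746986 156.5018075 ] [244.12158691 165.04943338]
0.247 0.07 [228.97234002 154.90856779] [244.05461396 163.43852882]
0.2567 0.061 [229.29643893 155.35038897] [244.28970567 163.84035254]
0.2567 0.07 [229.19221832 153.75960379] [244.22338411 162.23187639]
0.247 0.6 side [231.1 150.8] [241.5 160.6] top [187.2 218.1] [197.6 229.7]
0.247 0.8 side [231.4 150.5] [241.2 161. ] top [186.5 218.6] [198.2 229.3]
0.247 1.0 side [231.9 150.2] [240.7 161.2] top [186.  219.3] [198.7 228.6]
0.2567 0.6 side [231.3 149.7] [241.7 159.4] top [184.7 218.1] [195.2 229.8]
0.2567 0.8 side [231.6 149.3] [241.4 159.8] top [184.1 218.6] [195.9 229.3]
0.2567 1.0 side [232.1 149.1] [240.9 160. ] top [183.6 219.3] [196.3 228.6]
149 108 106 101  98  98  98  98  97  96  98  98  98  95  96  96  98  99 101 104 107 106 104 101  99 100 100 101  99
150 108 106 104  98  98  99  99  97  97  98  96  96  96  98  99  99 100 108 127 137 133 127 111 103  99 101  99  99
151 109 106 105 100 102 101 101 101  97  97  96  97  94  99 113 109  99 112 144 153 148 137 117 102 100  99 100 101
152 110 108 107 108 108 108
[... 1360 characters left out ...]
  96
164  97  96  92  84 111 123 122 113  93  90  98 101 106 108 112 121 112 107 118 122 120 123 123 128 131 131 133 135
165  96  95  91  87 122 143 147 142 127 111 112 113 115 115 119 133 130 132 150 156 157 156 159 159 154 150 146 140
166  95  92  84  85 123 141 145 149 149 142 143 144 142 137 134 131 129 134 143 149 148 150 153 153 145 135 129 121
167  89  89  79  78 117 129 128 130 135 136 136 139 137 127 120 113 107 111 115 116 114 115 117 117 113 112 110 106
168  85  79  63  69 108 120 113 102 102 101 103 105 105  97  98  95  94  97 101 104 104 104 104 103 104 104 103 104
169  71  61  56  60  98 118 108  95  88  90  90  91  92  90  91  90  92  93  98 101 104 105 106 105 104 103 105 104
```

```bash
python3 - <<'E'
from h import *
d=np.load("cal.npz"); K,T=d["Kt"],d["Tt"]; Ks,Ts=d["Ks"],d["Ts"]
print("mark",tri(ray(K,T,188.3,222.1),ray(Ks,Ts,238.3,151.3)), onz(K,T,188.3,222.1,.104),onz(Ks,Ts,238.3,151.3,.104))
t=cv2.imread("pics/top0.png"); s=cv2.imread("pics/side0.png")
ht=cv2.cvtColor(t,cv2.COLOR_BGR2HSV); hs=cv2.cvtColor(s,cv2.COLOR_BGR2HSV)
def cen(img,h,box,f):
    x0,y0,x1,y1=box; m=f(h[y0:y1,x0:x1].astype(int)).astype(np.uint8)
    n,l,stt,c=cv2.connectedComponentsWithStats(m); i=1+np.argmax(stt[1:,4]); 
    pts=np.argwhere(l==i)[:,::-1].astype(np.float32); r=cv2.minAreaRect(pts)
    return c[i]+[x0,y0],stt[i,4],stt[i,:4]+[x0,y0,0,0],r
br=lambda h:(h[...,0]<25)&(h[...,1]>110)
bl=lambda h:(h[...,0]>95)&(h[...,0]<135)&(h[...,1]>90)
gr=lambda h:(h[...,2]>125)&(h[...,1]<60)
S=dict(limonite=((262,215,288,245),(212,205,235,228),br,.026),galena=((282,216,302,236),(218,222,234,238),gr,.021),azurite=((305,218,322,238),(212,236,230,254),bl,.018),sodalite=((323,220,343,242),(205,252,225,270),bl,.025),jasper=((148,212,168,232),(240,148,250,156),br,.018))
for k,(bt,bs,f,h) in S.items():
    a=cen(t,ht,bt,f); b=cen(s,hs,bs,f)
    P,e=tri(ray(K,T,*a[0]),ray(Ks,Ts,*b[0]))
    print(k,"top",a[0].round(1),a[1],a[2],"side",b[0].round(1),b[1],b[2],"tri",P.round(4),round(e,4),"T",onz(K,T,*a[0],h*.6)[:2].round(4),"S",onz(Ks,Ts,*b[0],h*.5)[:2].round(4))
E
```

```text
mark (array([0.43515226, 0.26123438, 0.10393742]), np.float64(0.0016230891939796037)) [0.43434871 0.26106982 0.104     ] [0.43594726 0.26138545 0.104     ]
limonite top [275.5 230.6] 86 [271 226  10  12] side [222.6 217.8] 83 [217 214  12   9] tri [ 0.3989 -0.0935  0.0061] 0.0016 T [ 0.3994 -0.093 ] S [ 0.3995 -0.1015]
galena top [291.2 224.8] 33 [288 222   8   7] side [226.8 228.8] 26 [223 227   8   5] tri [ 0.4236 -0.1609  0.0066] 0.0003 T [ 0.4235 -0.1604] S [ 0.4241 -0.1652]
azurite top [312.2 227.6] 35 [309 225   7   6] side [221.3 245.3] 31 [219 243   6   6] tri [ 0.4112 -0.2511  0.0013] 0.0003 T [ 0.411  -0.2497] S [ 0.4125 -0.2588]Traceback (most recent call last):
  File "<stdin>", line 16, in <module>
  File "<stdin>", line 8, in cen
    return _wrapfunc(a, 'argmax', axis=axis, out=out, **kwds)
    return bound(*args, **kwds)
ValueError: attempt to get argmax of an empty sequence
```

```bash
python3 -c "
from h import *
plan([.427,.2495,.14],-.62,smax=.03)"
```

```text
t 2.8 tcp [0.4277 0.2666 0.1986] yaw x -0.767 zax [ 0.008  0.    -1.   ] op -0.0 F [-0.3 -0.1  0.2] q [ 0.33 -0.07  1.96 -0.    1.25  1.1 ]
n 3 dist [-0.0007 -0.0171 -0.0586] rotvec [-0.005 -0.005 -0.147] j6 end~ 1.15
0 [0.0037, 0.0044, 0.0195] [-0.002, -0.002, -0.049]
1 [0.0035, 0.0045, 0.0195] [-0.002, -0.002, -0.049]
2 [0.0033, 0.0047, 0.0195] [-0.002, -0.002, -0.049]
```

>>> carry_out(slide=[[0.004,0.0045,0.008],[0.0035,0.0045,0.012],[0.0035,0.0045,0.015],[0,0,0.015],[0,0,0.008]], delta_rot=[[-0.002,-0.002,-0.05],[-0.002,-0.002,-0.05],[-0.002,-0.002,-0.05],[0,0,0],[0,0,0]], grip=[0,0,0,0,0])

```text
t: 3.42
tcp_pos: [0.4294, 0.2438, 0.1411]
tool_rot: [-0.001, 0.952, -0.306, 0.002]
force: [-0.8, -0.5, 0.6]
opening: 1.001
```

```bash
python3 - <<'E'
from h import *
plan([.427,.2495,.081],-.62,smax=.03)
d=np.load("cal.npz")
outs=[]
for n,c in(("side",(237,150)),("top",(190,224))):
    im,K,T=cam(n); x0,y0=c[0]-32,c[1]-32
    z=cv2.resize(im[y0:y0+64,x0:x0+64],None,fx=6,fy=6,interpolation=cv2.INTER_CUBIC)
    z=(255*(z/255.)**.6).astype(np.uint8); outs.append(z)
cv2.imwrite("pics/d2.png",np.hstack(outs))
E
```

```text
t 3.42 tcp [0.4294 0.2438 0.1411] yaw x -0.623 zax [ 0.004  0.001 -1.   ] op 1.001 F [-0.8 -0.5  0.6] q [ 0.29 -0.02  2.02 -0.    1.14  0.91]
n 3 dist [-0.0024  0.0057 -0.0601] rotvec [-0.003 -0.003 -0.003] j6 end~ 1.15
0 [-0.0018, -0.001, 0.02] [-0.001, -0.001, -0.001]
1 [-0.0018, -0.001, 0.02] [-0.001, -0.001, -0.001]
2 [-0.0018, -0.0011, 0.02] [-0.001, -0.001, -0.001]
```

View pics/d2.png

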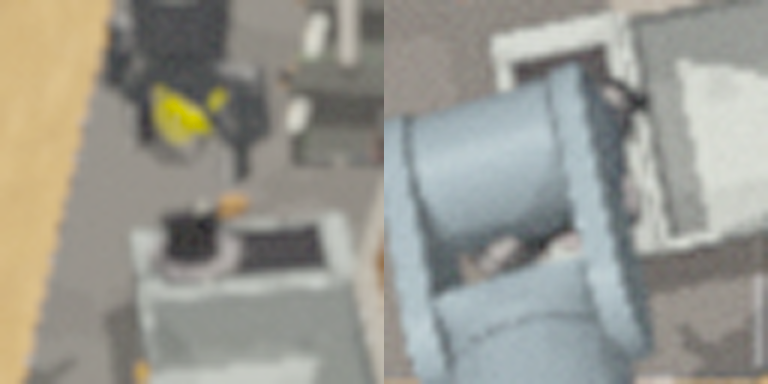

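>>> carry_out(slide=[[-0.002,-0.001,0.018],[-0.002,-0.001,0.02],[-0.001,-0.001,0.02],[0,0,0.001],[0,0,0]], delta_rot=[[-0.001,-0.001,0],[-0.001,-0.001,0],[0,0,0],[0,0,0],[0,0,0]], grip=[0,0,0,0,0])

```text
t: 4.15
tcp_pos: [0.4272, 0.2506, 0.0793]
tool_rot: [-0.001, 0.952, -0.306, 0.001]
force: [0.1, 0.5, 0.4]
opening: 0.999
```

>>> carry_out(slide=[[0,0,0],[0,0,0],[0,0,0],[0,0,0],[0,0,0]], delta_rot=[[0,0,0],[0,0,0],[0,0,0],[0,0,0],[0,0,0]], grip=[0.5,0.7,0.8,0.9,1], grip_force=25)

```text
t: 4.78
tcp_pos: [0.4235, 0.2528, 0.0807]
tool_rot: [-0.001, 0.952, -0.306, -0.004]
force: [2.1, -1.3, -1.4]
opening: 0.16
```

```bash
python3 - <<'E'
from h import *
st()
outs=[]
for n,c in(("side",(237,150)),("top",(190,224))):
    im,K,T=cam(n); x0,y0=c[0]-32,c[1]-32
    z=cv2.resize(im[y0:y0+64,x0:x0+64],None,fx=6,fy=6,interpolation=cv2.INTER_CUBIC)
    z=(255*(z/255.)**.6).astype(np.uint8); outs.append(z)
cv2.imwrite("pics/d3.png",np.hstack(outs))
E
```

```text
t 4.78 tcp [0.4235 0.2528 0.0807] yaw x -0.623 zax [-0.007  0.005 -1.   ] op 0.16 F [ 2.1 -1.3 -1.4] q [0.3  0.08 2.05 0.01 1.02 0.92]
```

View pics/d3.png

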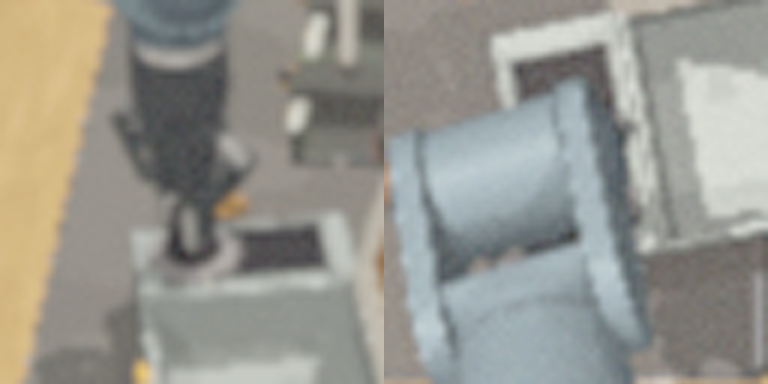

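>>> carry_out(slide=[[0,0,0],[0,0,0],[0,0,0],[0,0,0],[0,0,0]], delta_rot=[[0,0,-0.1],[0,0,-0.1],[0,0,-0.1],[0,0,0],[0,0,0]], grip=[1,1,1,1,1], grip_force=40)

```text
t: 5.5
tcp_pos: [0.425, 0.2521, 0.0807]
tool_rot: [-0.002, 0.987, -0.158, -0.003]
force: [-0.9, 0.7, -0.1]
opening: 0.155
```

```bash
python3 -c "
from h import *
s,r=st(); print(s['ft_torque'])"
```

```text
t 5.5 tcp [0.425  0.2521 0.0807] yaw x -0.317 zax [-0.004  0.005 -1.   ] op 0.155 F [-0.9  0.7 -0.1] q [0.3  0.08 2.05 0.01 1.02 0.62]
[0.11338221 0.05656181 0.05435108]
```

>>> carry_out(slide=[[0,0,0],[0,0,0],[0,0,0],[0,0,0],[0,0,0]], delta_rot=[[0,0,-0.1],[0,0,-0.1],[0,0,-0.06],[0,0,-0.04],[0,0,0]], grip=[1,1,1,1,1])

```text
t: 6.12
tcp_pos: [0.4261, 0.2524, 0.0808]
tool_rot: [-0.004, 1.0, -0.012, -0.001]
force: [-0.8, 1.0, -1.2]
opening: 0.155
```

```bash
python3 -c "
from h import *
s,r=st(); print(s['ft_torque'])"
```

```text
t 6.12 tcp [0.4261 0.2524 0.0808] yaw x -0.024 zax [-0.002  0.008 -1.   ] op 0.155 F [-0.8  1.  -1.2] q [0.3  0.08 2.05 0.01 1.01 0.32]
[ 0.14168465  0.13972488 -0.87990424]
```

>>> carry_out(slide=[[0,0,0],[0,0,0],[0,0,0],[0,0,0],[0,0,0]], delta_rot=[[0,0,0],[0,0,0],[0,0,0],[0,0,0],[0,0,0]], grip=[1,0.6,0.4,0.3,0.3])

```text
t: 6.75
tcp_pos: [0.4269, 0.2519, 0.0814]
tool_rot: [-0.003, 1.0, -0.011, -0.0]
force: [0.6, -0.6, -0.4]
opening: 0.704
```

>>> carry_out(slide=[[0,0,-0.03],[0,0,-0.05],[0,0,-0.05],[0,0.03,-0.02],[0,0,0]], delta_rot=[[0,0,0],[0,0,0],[0,0,0],[0,0,0],[0,0,0]], grip=[0.3,0.2,0,0,0])

```text
t: 7.38
tcp_pos: [0.426, 0.2201, 0.2357]
tool_rot: [-0.002, 1.0, -0.01, -0.0]
force: [-0.5, 1.0, -0.2]
opening: 1.0
```

```bash
python3 - <<'E'
from h import *
st()
outs=[]
for n,c in(("side",(237,150)),("top",(190,224))):
    im,K,T=cam(n); cv2.imwrite(f"pics/{n}4.png",im); x0,y0=c[0]-32,c[1]-32
    z=cv2.resize(im[y0:y0+64,x0:x0+64],None,fx=6,fy=6,interpolation=cv2.INTER_CUBIC)
    z=(255*(z/255.)**.6).astype(np.uint8); outs.append(z)
cv2.imwrite("pics/d4.png",np.hstack(outs))
E
```

```text
t 7.38 tcp [0.426  0.2201 0.2357] yaw x -0.02 zax [-0.001  0.005 -1.   ] op 1.0 F [-0.5  1.  -0.2] q [ 0.24 -0.17  1.98  0.    1.33  0.26]
```

View pics/d4.png

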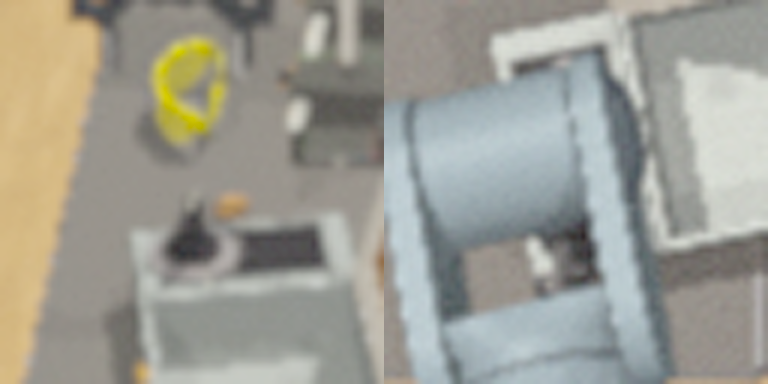

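```bash
cat >> h.py <<'E'
d_=np.load("cal.npz"); Kt,Tt,Ks,Ts=d_["Kt"],d_["Tt"],d_["Ks"],d_["Ts"]
def cen(img,box,f):
    h=cv2.cvtColor(img,cv2.COLOR_BGR2HSV)
    x0,y0,x1,y1=box; m=f(h[y0:y1,x0:x1].astype(int)).astype(np.uint8)
    n,l,stt,c=cv2.connectedComponentsWithStats(m)
    if n<2: return None
    i=1+np.argmax(stt[1:,4]); pts=np.argwhere(l==i)[:,::-1]
    cov=np.cov(pts.T); w,v=np.linalg.eigh(cov)
    return c[i]+[x0,y0],int(stt[i,4]),(stt[i,:4]+[x0,y0,0,0]).tolist(),np.sqrt(w).round(2),np.arctan2(v[1,1],v[0,1]).round(2)
br=lambda h:(h[...,0]<25)&(h[...,1]>110)
bl=lambda h:(h[...,0]>95)&(h[...,0]<135)&(h[...,1]>90)
gr=lambda h:(h[...,2]>125)&(h[...,1]<60)
dk=lambda h:(h[...,0]>95)&(h[...,0]<150)&(h[...,1]>60)
S=dict(limonite=((262,215,288,245),(212,205,235,228),br,.026),galena=((282,216,302,236),(218,222,234,238),gr,.021),azurite=((305,218,322,238),(212,236,230,254),bl,.018),sodalite=((323,220,343,242),(205,252,225,270),dk,.025),jasper=((148,212,168,232),(238,146,250,158),br,.018))
def stones(t,s,names):
    for k in names:
        bt,bs,f,h=S[k]; a=cen(t,bt,f); b=cen(s,bs,f)
        print(k,"top",a,"\n   side",b)
        if a is not None: print("   T",onz(Kt,Tt,*a[0],h*.6)[:2].round(4))
        if b is not None: print("   S",onz(Ks,Ts,*b[0],h*.5)[:2].round(4))
        if a is not None and b is not None: P,e=tri(ray(Kt,Tt,*a[0]),ray(Ks,Ts,*b[0])); print("   tri",P.round(4),round(e,4))
E
python3 - <<'E'
from h import *
stones(cv2.imread("pics/top0.png"),cv2.imread("pics/side4.png"),S)
st()
t=cv2.imread("pics/top0.png"); s=cv2.imread("pics/side4.png")
tt=[cv2.resize(t[int(v)-9:int(v)+10,int(u)-9:int(u)+10],None,fx=12,fy=12,interpolation=cv2.INTER_CUBIC) for u,v in((158,222),(276,230),(291,225))]
t2=[cv2.resize(t[int(v)-9:int(v)+10,int(u)-9:int(u)+10],None,fx=12,fy=12,interpolation=cv2.INTER_CUBIC) for u,v in((312,228),(332,231),(190,225))]
cv2.imwrite("pics/st.png",np.vstack([np.hstack(tt),np.hstack(t2)]))
E
```

```text
limonite top (array([275.52325581, 230.63953488]), 86, [271, 226, 10, 12], array([2.34, 3.01]), np.float64(2.07)) 
   side (array([222.57647059, 217.82352941]), 85, [217, 214, 12, 9], array([2.23, 3.08]), np.float64(-2.86))
   T [ 0.3994 -0.093 ]
   S [ 0.3995 -0.1017]
   tri [ 0.3989 -0.0935  0.0059] 0.0016
galena top (array([291.24242424, 224.81818182]), 33, [288, 222, 8, 7], array([1.58, 1.81]), np.float64(-2.58)) 
   side (array([226.57575758, 229.06060606]), 33, [223, 227, 8, 6], array([1.45, 1.93]), np.float64(3.04))
   T [ 0.4235 -0.1604]
   S [ 0.4232 -0.1667]
   tri [ 0.4231 -0.1611  0.0055] 0.0015
azurite top (array([312.22857143, 227.57142857]), 35, [309, 225, 7, 6], array([1.58, 1.79]), np.float64(2.9)) 
   side (array([221.29032258, 245.29032258]), 31, [219, 243, 6, 6], array([1.57, 1.62]), np.float64(2.36))
   T [ 0.411  -0.2497]
   S [ 0.4125 -0.2588]
   tri [ 0.4112 -0.2511  0.0013] 0.0003
sodalite top (array([332.19047619, 231.14285714]), 21, [330, 229, 5, 5], array([1.28, 1.36]), np.float64(1.22)) 
   side (array([214.33333333, 259.875     ]), 24, [212, 258, 6, 5], array([1.26, 1.55]), np.float64(2.8))
   T [ 0.3949 -0.3335]
   S [ 0.3961 -0.3409]
   tri [ 0.395  -0.3351  0.0064] 0.0002
jasper top (array([158.15625, 222.34375]), 32, [156, 219, 6, 7], array([1.39, 1.89]), np.float64(1.11)) 
   side (array([243., 152.]), 13, [241, 151, 5, 3], array([0.76, 1.39]), np.float64(2.88))
   T [0.4397 0.4063]
   S [0.4428 0.3995]
   tri [0.441  0.4086 0.0028] 0.0017
t 7.47 tcp [0.425  0.2209 0.2337] yaw x -0.019 zax [-0.004  0.004 -1.   ] op 0.998 F [-0.6  0.3 -1.3] q [ 0.24 -0.17  1.98  0.01  1.33  0.26]
```

View pics/st.png

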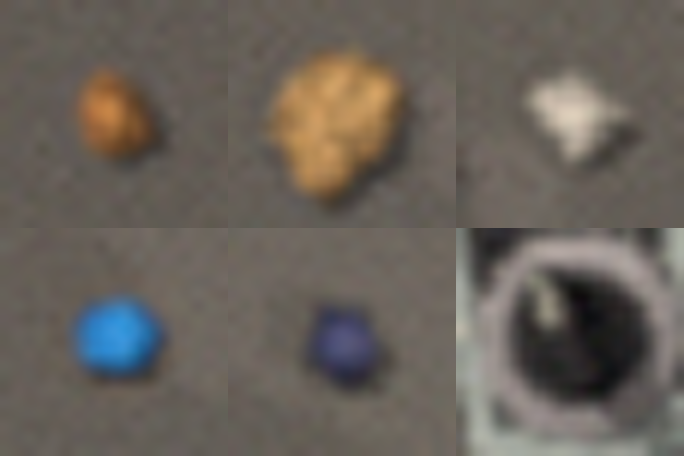

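```bash
python3 -c "
from h import *
plan([.441,.403,.12],-1.11,smax=.05)"
```

```text
t 7.47 tcp [0.425  0.2209 0.2337] yaw x -0.019 zax [-0.004  0.004 -1.   ] op 0.998 F [-0.6  0.3 -1.3] q [ 0.24 -0.17  1.98  0.01  1.33  0.26]
n 7 dist [ 0.016   0.1821 -0.1137] rotvec [-1.000e-03  6.000e-03  1.091e+00] j6 end~ 1.85
0 [0.0019, -0.026, 0.0163] [-0.0, 0.001, 0.156]
1 [-0.0022, -0.026, 0.0163] [-0.0, 0.001, 0.156]
2 [-0.0062, -0.0253, 0.0163] [-0.0, 0.001, 0.156]
3 [-0.0101, -0.024, 0.0163] [-0.0, 0.001, 0.156]
4 [-0.0137, -0.0222, 0.0163] [-0.0, 0.001, 0.156]
5 [-0.017, -0.0198, 0.0163] [-0.0, 0.001, 0.156]
6 [-0.0199, -0.0169, 0.0163] [-0.0, 0.001, 0.156]
```

>>> carry_out(slide=[[0.002,-0.027,0.005],[-0.002,-0.027,0.01],[-0.006,-0.026,0.016],[-0.01,-0.024,0.018],[-0.014,-0.022,0.02]], delta_rot=[[0,0.001,0.156],[0,0.001,0.156],[0,0.001,0.156],[0,0.001,0.156],[0,0.001,0.156]], grip=[0,0,0,0,0])

```text
t: 8.1
tcp_pos: [0.4355, 0.358, 0.1568]
tool_rot: [0.002, 0.916, -0.4, -0.003]
force: [1.0, -0.4, -0.6]
opening: 0.999
```

>>> carry_out(slide=[[-0.017,-0.02,0.02],[-0.02,-0.016,0.02],[0,0,0],[0,0,0],[0,0,0]], delta_rot=[[0,0,0.156],[0,0,0.156],[0,0,0],[0,0,0],[0,0,0]], grip=[0,0,0,0,0])

```text
t: 8.72
tcp_pos: [0.4349, 0.4114, 0.1069]
tool_rot: [0.009, 0.842, -0.539, -0.006]
force: [0.1, -0.3, 0.1]
opening: 1.0
```

```bash
python3 - <<'E'
from h import *
plan([.441,.403,.03],-1.11,smax=.04)
outs=[]
for n,c in(("side",(240,135)),("top",(170,224))):
    im,K,T=cam(n); cv2.imwrite(f"pics/{n}5.png",im); x0,y0=c[0]-32,c[1]-32
    z=cv2.resize(im[y0:y0+64,x0:x0+64],None,fx=6,fy=6,interpolation=cv2.INTER_CUBIC)
    z=(255*(z/255.)**.6).astype(np.uint8); outs.append(z)
cv2.imwrite("pics/d5.png",np.hstack(outs))
E
```

```text
t 8.72 tcp [0.4349 0.4114 0.1069] yaw x -1.138 zax [-0.02  -0.008 -1.   ] op 1.0 F [ 0.1 -0.3  0.1] q [0.57 0.28 1.76 0.   1.12 1.7 ]
n 2 dist [ 0.0061 -0.0084 -0.0769] rotvec [ 0.022  0.001 -0.028] j6 end~ 1.85
0 [0.0051, -0.0018, 0.0384] [0.011, 0.001, -0.014]
1 [0.0051, -0.0014, 0.0385] [0.011, 0.001, -0.014]
```

View pics/d5.png

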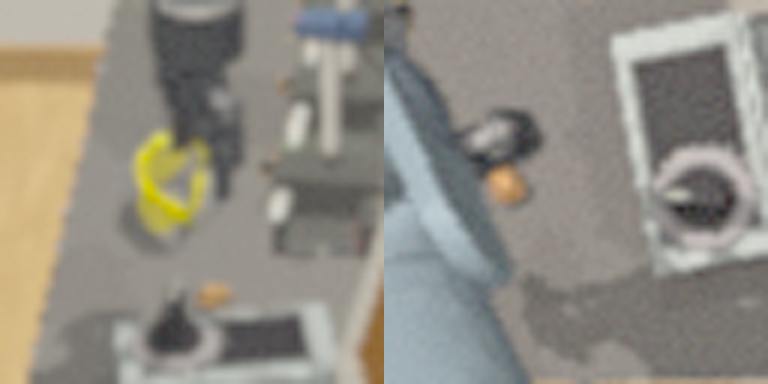

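>>> carry_out(slide=[[0.005,-0.002,0.036],[0.004,-0.001,0.034],[0,0,0.012],[0,0,0],[0,0,0]], delta_rot=[[0.011,0,-0.014],[0.011,0,-0.014],[0,0,0],[0,0,0],[0,0,0]], grip=[0,0,0,0,0])

```text
t: 9.45
tcp_pos: [0.4452, 0.4052, 0.0295]
tool_rot: [-0.006, 0.85, -0.527, 0.002]
force: [-0.2, 0.6, 1.0]
opening: 1.002
```

```bash
python3 - <<'E'
from h import *
s,r=st()
outs=[]
for n,c in(("side",(240,135)),("top",(170,224))):
    im,K,T=cam(n); x0,y0=c[0]-32,c[1]-32
    z=cv2.resize(im[y0:y0+64,x0:x0+64],None,fx=6,fy=6,interpolation=cv2.INTER_CUBIC)
    z=(255*(z/255.)**.6).astype(np.uint8); outs.append(z)
cv2.imwrite("pics/d6.png",np.hstack(outs))
E
```

```text
t 9.45 tcp [0.4452 0.4052 0.0295] yaw x -1.111 zax [ 0.01   0.007 -1.   ] op 1.002 F [-0.2  0.6  1. ] q [0.55 0.39 1.79 0.   0.95 1.66]
```

View pics/d6.png

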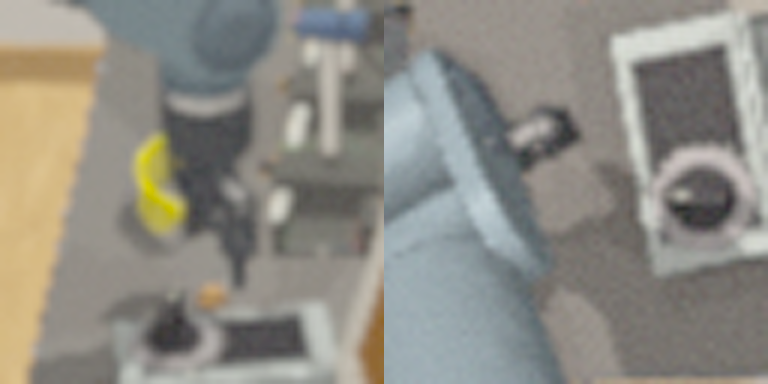

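```bash
python3 - <<'E'
from h import *
print(proj(Ks,Ts,[[.466,.360,.04],[.466,.360,.03]]))
plan([.4415,.404,.004],-1.11,smax=.014)
E
```

```text
[[246.84742059 151.24669108]
 [246.91098218 152.96761125]]
t 9.55 tcp [0.4453 0.4053 0.0296] yaw x -1.111 zax [ 0.011  0.008 -1.   ] op 0.999 F [-0.3 -0.6  0.1] q [0.55 0.39 1.79 0.   0.95 1.66]
n 2 dist [-0.0038 -0.0013 -0.0256] rotvec [-0.013  0.002 -0.001] j6 end~ 1.85
0 [-0.0002, 0.0021, 0.0128] [-0.006, 0.001, -0.001]
1 [-0.0003, 0.0021, 0.0128] [-0.006, 0.001, -0.001]
```

>>> carry_out(slide=[[0,0.002,0.012],[0,0.002,0.01],[0,0,0.003],[0,0,0],[0,0,0]], delta_rot=[[-0.006,0,0],[-0.006,0,0],[0,0,0],[0,0,0],[0,0,0]], grip=[0,0,0,0.3,0.5], grip_force=30)

```text
t: 10.18
tcp_pos: [0.4419, 0.404, 0.0036]
tool_rot: [-0.001, 0.85, -0.527, -0.001]
force: [-0.1, -0.2, -0.3]
opening: 0.598
```

>>> carry_out(slide=[[0,0,0],[0,0,0],[0,0,0],[0,0,0],[0,0,0]], delta_rot=[[0,0,0],[0,0,0],[0,0,0],[0,0,0],[0,0,0]], grip=[0.7,0.9,1,1,1])

```text
t: 10.8
tcp_pos: [0.4424, 0.4043, 0.0043]
tool_rot: [-0.002, 0.85, -0.527, -0.0]
force: [-0.8, 0.1, -0.8]
opening: 0.255
```

```bash
python3 -c "
from h import *
st()"
```

```text
t 10.8 tcp [0.4424 0.4043 0.0043] yaw x -1.111 zax [ 0.001  0.003 -1.   ] op 0.255 F [-0.8  0.1 -0.8] q [0.55 0.43 1.79 0.   0.92 1.66]
```

```bash
python3 -c "
from h import *
plan([.442,.153,.18],-1.38,smax=.05)"
```

```text
t 10.8 tcp [0.4424 0.4043 0.0043] yaw x -1.111 zax [ 0.001  0.003 -1.   ] op 0.255 F [-0.8  0.1 -0.8] q [0.55 0.43 1.79 0.   0.92 1.66]
n 7 dist [-0.0004 -0.2513  0.1757] rotvec [-0.002  0.003  0.269] j6 end~ 1.71
0 [0.0321, 0.0159, -0.0252] [-0.0, 0.0, 0.038]
1 [0.0327, 0.0147, -0.0252] [-0.0, 0.0, 0.038]
2 [0.0332, 0.0134, -0.0252] [-0.0, 0.0, 0.038]
3 [0.0337, 0.0121, -0.0252] [-0.0, 0.0, 0.038]
4 [0.0342, 0.0108, -0.0251] [-0.0, 0.0, 0.038]
5 [0.0346, 0.0095, -0.0251] [-0.0, 0.0, 0.038]
6 [0.0349, 0.0082, -0.0251] [-0.0, 0.0, 0.038]
```

>>> carry_out(slide=[[0,0,-0.025],[0,0,-0.05],[0,0,-0.05],[0,0,-0.05],[0,0,0]], delta_rot=[[0,0,0],[0,0,0],[0,0,0],[0,0,0],[0,0,0]], grip=[1,1,1,1,1], grip_force=50)

```text
t: 11.42
tcp_pos: [0.4417, 0.4033, 0.1837]
tool_rot: [-0.001, 0.85, -0.527, -0.001]
force: [0.5, -0.1, -0.1]
opening: 0.244
```

```bash
python3 -c "
from h import *
plan([.442,.153,.18],-1.38,smax=.055)"
```

```text
t 11.43 tcp [0.4417 0.4033 0.1837] yaw x -1.111 zax [-0.001  0.002 -1.   ] op 0.244 F [ 0.5 -0.1 -0.1] q [0.55 0.17 1.73 0.   1.24 1.66]
n 5 dist [ 0.0003 -0.2503 -0.0037] rotvec [0.    0.002 0.269] j6 end~ 1.71
0 [0.0449, 0.0222, 0.0006] [0.0, 0.0, 0.054]
1 [0.046, 0.0197, 0.0007] [0.0, 0.0, 0.054]
2 [0.047, 0.0172, 0.0007] [0.0, 0.0, 0.054]
3 [0.0479, 0.0147, 0.0007] [0.0, 0.0, 0.054]
4 [0.0486, 0.0121, 0.0007] [0.0, 0.0, 0.054]
```

Still holding (opening 0.244). Carry over to the chamber.

>>> carry_out(slide=[[0.045,0.022,0],[0.046,0.02,0],[0.047,0.017,0],[0.048,0.015,0],[0.0485,0.012,0.001]], delta_rot=[[0,0,0.054],[0,0,0.054],[0,0,0.054],[0,0,0.054],[0,0,0.054]], grip=[1,1,1,1,1])

```text
t: 12.05
tcp_pos: [0.4387, 0.1479, 0.178]
tool_rot: [0.001, 0.77, -0.638, -0.002]
force: [0.7, -0.3, -0.9]
opening: 0.247
```

```bash
python3 - <<'E'
from h import *
plan([.442,.153,.06],-1.38,smax=.045)
outs=[]
for n,c in(("side",(240,160)),("top",(210,215))):
    im,K,T=cam(n); x0,y0=c[0]-40,c[1]-40; cv2.imwrite(f"pics/{n}7.png",im)
    z=cv2.resize(im[y0:y0+80,x0:x0+80],None,fx=5,fy=5,interpolation=cv2.INTER_CUBIC)
    z=(255*(z/255.)**.6).astype(np.uint8); outs.append(z)
cv2.imwrite("pics/d7.png",np.hstack(outs))
E
```

```text
t 12.05 tcp [0.4387 0.1479 0.178 ] yaw x -1.383 zax [-0.005  0.001 -1.   ] op 0.247 F [ 0.7 -0.3 -0.9] q [ 0.08 -0.15  2.07  0.    1.23  1.46]
n 3 dist [ 0.0033  0.0051 -0.118 ] rotvec [ 0.005  0.002 -0.003] j6 end~ 1.71
0 [-0.0014, -0.0016, 0.0393] [0.002, 0.001, -0.001]
1 [-0.0014, -0.0015, 0.0393] [0.002, 0.001, -0.001]
2 [-0.0014, -0.0015, 0.0393] [0.002, 0.001, -0.001]
```

View pics/d7.png

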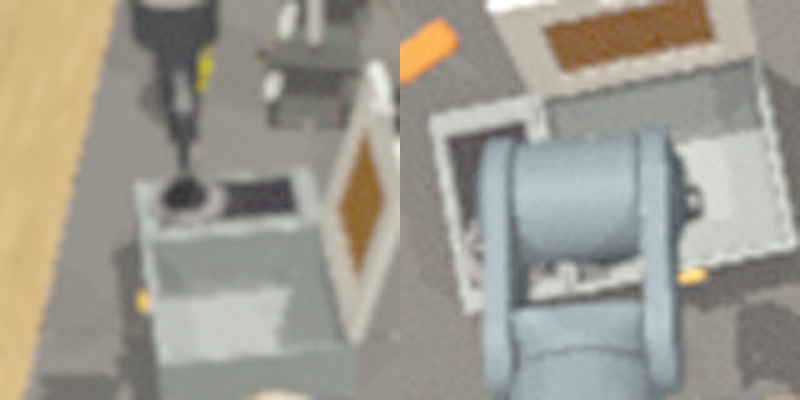

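```bash
python3 - <<'E'
from h import *
p=proj(Ks,Ts,[[.442,.153,.02],[.442,.153,.178]]); print(p,(p-[200,120])*5)
q=proj(Kt,Tt,[[.442,.153,.02]]); print(q,(q-[170,175])*5+[400,0])
E
```

```text
[[238.25008225 179.95217008]
 [236.71545199 150.82760896]] [[191.25041126 299.76085039]
 [183.57725993 154.1380448 ]]
[[217.42013691 221.101507  ]] [[637.10068456 230.50753499]]
```

>>> carry_out(slide=[[-0.002,-0.002,0.04],[-0.002,-0.002,0.045],[-0.001,-0.001,0.045],[0,0,0.025],[0,0,0.006]], delta_rot=[[0.002,0.001,0],[0.002,0.001,0],[0,0,0],[0,0,0],[0,0,0]], grip=[1,1,1,1,1])

```text
t: 12.78
tcp_pos: [0.4412, 0.153, 0.0102]
tool_rot: [0.001, 0.769, -0.64, -0.001]
force: [-0.2, -0.2, 0.5]
opening: 0.25
```

```bash
python3 -c "
from h import *
st()"
```

```text
t 12.78 tcp [0.4412 0.153  0.0102] yaw x -1.388 zax [-0.003 -0.    -1.   ] op 0.25 F [-0.2 -0.2  0.5] q [ 0.09  0.16  2.12 -0.    0.86  1.48]
```

>>> carry_out(slide=[[0,0,0],[0,0,0],[0,0,0],[0,0,-0.02],[0,0,-0.04]], delta_rot=[[0,0,0],[0,0,0],[0,0,0],[0,0,0],[0,0,0]], grip=[0.65,0.55,0.55,0.55,0.55])

```text
t: 13.4
tcp_pos: [0.441, 0.1535, 0.0722]
tool_rot: [0.001, 0.769, -0.639, -0.001]
force: [0.9, 0.0, 0.2]
opening: 0.45
```

>>> carry_out(slide=[[0,0,-0.05],[0.02,0,-0.05],[0.05,0,-0.02],[0.055,0,0],[0.055,0,0]], delta_rot=[[0,0,0],[0,0,0],[0,0,0],[0,0,0],[0,0,0]], grip=[0.5,0.3,0,0,0])

```text
t: 14.02
tcp_pos: [0.4785, -0.0257, 0.2058]
tool_rot: [-0.004, 0.771, -0.636, 0.007]
force: [1.1, -0.1, -0.2]
opening: 0.996
```

```bash
python3 - <<'E'
from h import *
st()
outs=[]
for n,c in(("side",(240,180)),("top",(220,215))):
    im,K,T=cam(n); x0,y0=c[0]-40,c[1]-40; cv2.imwrite(f"pics/{n}8.png",im)
    z=cv2.resize(im[y0:y0+80,x0:x0+80],None,fx=5,fy=5,interpolation=cv2.INTER_CUBIC)
    z=(255*(z/255.)**.6).astype(np.uint8); outs.append(z)
cv2.imwrite("pics/d8.png",np.hstack(outs))
stones(cv2.imread("pics/top8.png"),cv2.imread("pics/side8.png"),["limonite","galena","azurite","sodalite"])
E
```

```text
t 14.03 tcp [ 0.4785 -0.0257  0.2058] yaw x -1.379 zax [ 0.015 -0.002 -1.   ] op 0.996 F [ 1.1 -0.1 -0.2] q [-0.29 -0.15  2.02  0.    1.26  1.09]
limonite top (array([276.08450704, 230.74647887]), 71, [272, 226, 9, 12], array([1.94, 3.08]), np.float64(1.98)) 
   side (array([222.51190476, 217.80952381]), 84, [217, 214, 12, 9], array([2.24, 3.04]), np.float64(-2.85))
   T [ 0.3989 -0.0953]
   S [ 0.3992 -0.1016]
   tri [ 0.3987 -0.0958  0.0079] 0.0009
galena top (array([291.37837838, 224.86486486]), 37, [288, 222, 8, 8], array([1.69, 1.91]), np.float64(-2.47)) 
   side (array([226.77419355, 229.06451613]), 31, [223, 227, 8, 6], array([1.47, 1.81]), np.float64(2.94))
   T [ 0.4233 -0.161 ]
   S [ 0.424  -0.1667]
   tri [ 0.4234 -0.1616  0.0058] 0.0004
azurite top (array([309.14285714, 218.28571429]), 7, [307, 218, 5, 2], array([0.48, 1.35]), np.float64(-3.07)) 
   side None
   T [ 0.4507 -0.2376]
sodalite top (array([332.04545455, 231.31818182]), 22, [330, 229, 5, 6], array([1.25, 1.46]), np.float64(0.95)) 
   side (array([214.33333333, 259.875     ]), 24, [212, 258, 6, 5], array([1.26, 1.55]), np.float64(2.8))
   T [ 0.3941 -0.3328]
   S [ 0.3961 -0.3409]
   tri [ 0.3946 -0.3345  0.0058] 0.0004
```

View pics/d8.png

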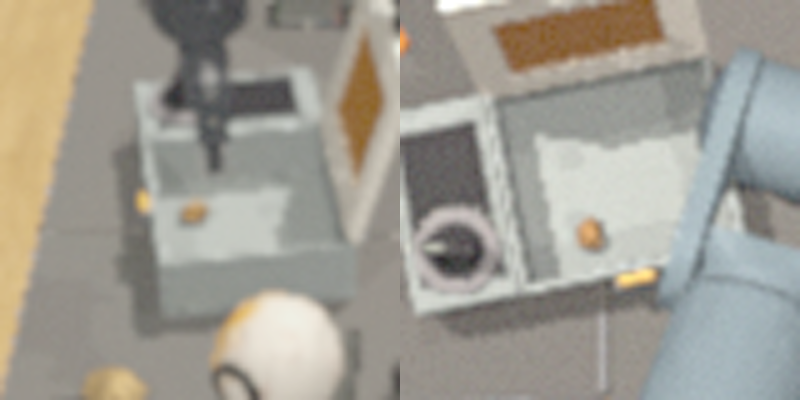

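```bash
python3 -c "
from h import *
plan([.399,-.098,.1],-2.03,smax=.05)"
```

```text
t 14.12 tcp [ 0.4792 -0.0284  0.206 ] yaw x -1.386 zax [ 0.015 -0.004 -1.   ] op 1.0 F [-0.4  1.1  0.1] q [-0.3  -0.15  2.01  0.    1.26  1.09]
n 4 dist [-0.0802 -0.0696 -0.106 ] rotvec [-0.016 -0.002  0.644] j6 end~ 1.79
0 [0.0132, 0.0233, 0.0263] [-0.004, -0.0, 0.161]
1 [0.0168, 0.0208, 0.0263] [-0.004, -0.0, 0.161]
2 [0.0199, 0.0177, 0.0264] [-0.004, -0.0, 0.161]
3 [0.0225, 0.0142, 0.0265] [-0.004, -0.0, 0.161]
```

>>> carry_out(slide=[[0.013,0.023,0.015],[0.017,0.021,0.025],[0.02,0.018,0.03],[0.0225,0.014,0.035],[0,0,0]], delta_rot=[[-0.004,0,0.16],[-0.004,0,0.16],[-0.004,0,0.16],[-0.004,0,0.16],[0,0,0]], grip=[0,0,0,0,0])

```text
t: 14.75
tcp_pos: [0.3981, -0.0983, 0.1014]
tool_rot: [0.002, -0.521, 0.854, -0.003]
force: [-0.0, 0.3, -0.2]
opening: 1.0
```

```bash
python3 - <<'E'
from h import *
plan([.399,-.098,.04],-2.03,smax=.05)
outs=[]
for n,c in(("side",(225,215)),("top",(285,220))):
    im,K,T=cam(n); x0,y0=c[0]-40,c[1]-40; cv2.imwrite(f"pics/{n}9.png",im)
    z=cv2.resize(im[y0:y0+80,x0:x0+80],None,fx=5,fy=5,interpolation=cv2.INTER_CUBIC)
    z=(255*(z/255.)**.6).astype(np.uint8); outs.append(z)
cv2.imwrite("pics/d9.png",np.hstack(outs))
E
```

```text
t 14.75 tcp [ 0.3981 -0.0983  0.1014] yaw x -2.046 zax [ 0.007 -0.003 -1.   ] op 1.0 F [-0.   0.3 -0.2] q [-0.52 -0.18  2.25  0.    1.06  1.52]
n 2 dist [ 0.0009  0.0003 -0.0614] rotvec [-0.008  0.001 -0.016] j6 end~ 1.79
0 [-0.0003, -0.0001, 0.0307] [-0.004, 0.0, -0.008]
1 [-0.0003, -0.0002, 0.0307] [-0.004, 0.0, -0.008]
```

View pics/d9.png

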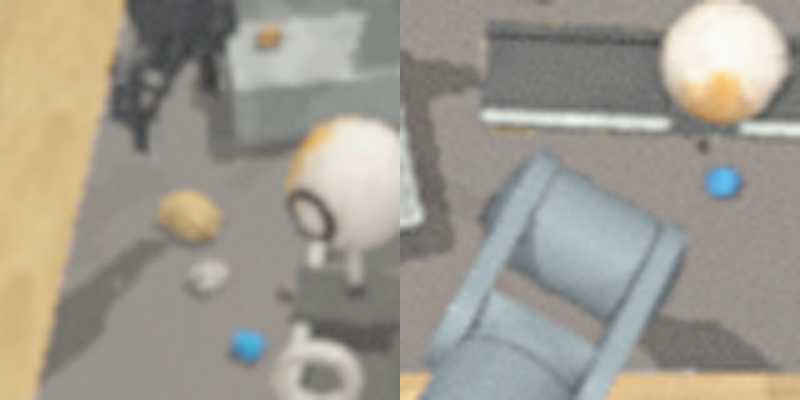

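>>> carry_out(slide=[[0,0,0.035],[0,0,0.035],[0,0,0.022],[0,0,0.005],[0,0,0]], delta_rot=[[-0.004,0,-0.008],[-0.004,0,-0.008],[0,0,0],[0,0,0],[0,0,0]], grip=[0,0,0,0,0])

```text
t: 15.48
tcp_pos: [0.4149, -0.1014, 0.0152]
tool_rot: [0.008, -0.535, 0.845, -0.012]
force: [-0.5, -1.0, 0.1]
opening: 0.999
```

>>> carry_out(slide=[[0,0,0],[0,0,0],[0,0,0],[0,0,0],[0,0,0]], delta_rot=[[0,0,0],[0,0,0],[0,0,0],[0,0,0],[0,0,0]], grip=[0.3,0.5,0.8,1,1], grip_force=50)

```text
t: 16.1
tcp_pos: [0.4218, -0.1046, 0.0219]
tool_rot: [0.012, -0.535, 0.845, -0.019]
force: [0.2, -0.2, 1.3]
opening: 0.004
```

```bash
python3 - <<'E'
from h import *
st()
outs=[]
for n,c in(("side",(225,215)),("top",(285,220))):
    im,K,T=cam(n); x0,y0=c[0]-40,c[1]-40; cv2.imwrite(f"pics/{n}10.png",im)
    z=cv2.resize(im[y0:y0+80,x0:x0+80],None,fx=5,fy=5,interpolation=cv2.INTER_CUBIC)
    z=(255*(z/255.)**.6).astype(np.uint8); outs.append(z)
cv2.imwrite("pics/d10.png",np.hstack(outs))
E
```

```text
t 16.1 tcp [ 0.4218 -0.1046  0.0219] yaw x -2.013 zax [ 0.041 -0.02  -0.999] op 0.004 F [ 0.2 -0.2  1.3] q [-0.51  0.04  2.23  0.    0.82  1.5 ]
```

View pics/d10.png

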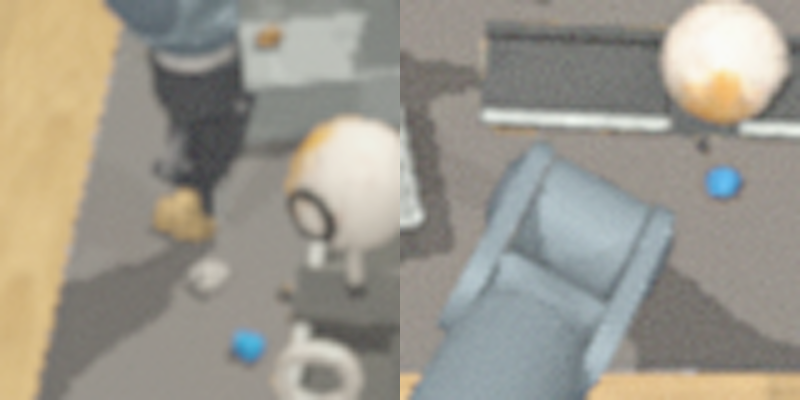

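```bash
python3 - <<'E'
from h import *
s=ctrl.sense(); print(s["effort"].round(1),s["ft_torque"].round(2),s["qd"].round(3))
cv2.imwrite("pics/s10.png",cv2.imread("pics/side10.png")[80:280,150:300].repeat(3,0).repeat(3,1))
E
```

```text
[  0.  -25.4 -23.6  -0.    0.2  -0. ] [-0.12 -0.29  0.01] [ 0.001  0.007  0.009  0.001 -0.014  0.002]
```

View pics/s10.png

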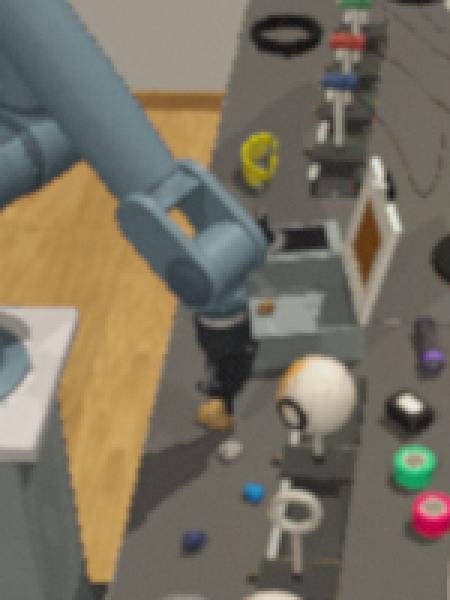

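>>> carry_out(slide=[[0,0,-0.03],[0,0,-0.05],[0,0,-0.05],[0,-0.03,-0.03],[0,0,0]], delta_rot=[[0,0,0],[-0.02,0,0],[-0.02,0,0],[0,0,0],[0,0,0]], grip=[1,0.5,0,0,0])

```text
t: 16.82
tcp_pos: [0.4407, -0.1135, 0.1822]
tool_rot: [-0.002, -0.535, 0.845, 0.003]
force: [-0.0, 0.5, -0.9]
opening: 0.844
```

```bash
python3 - <<'E'
from h import *
st()
outs=[]
for n,c in(("side",(225,215)),("top",(285,220))):
    im,K,T=cam(n); x0,y0=c[0]-40,c[1]-40; cv2.imwrite(f"pics/{n}11.png",im)
    z=cv2.resize(im[y0:y0+80,x0:x0+80],None,fx=5,fy=5,interpolation=cv2.INTER_CUBIC)
    z=(255*(z/255.)**.6).astype(np.uint8); outs.append(z)
cv2.imwrite("pics/d11.png",np.hstack(outs))
stones(cv2.imread("pics/top11.png"),cv2.imread("pics/side11.png"),["limonite","galena"])
E
```

```text
t 16.82 tcp [ 0.4407 -0.1135  0.1822] yaw x -2.013 zax [-0.006  0.003 -1.   ] op 0.844 F [-0.   0.5 -0.9] q [-0.5  -0.17  2.08 -0.    1.24  1.51]
limonite top (array([277.  , 228.25]), 32, [273, 226, 8, 6], array([1.22, 2.33]), np.float64(-2.68)) 
   side (array([221.625     , 217.92045455]), 88, [216, 214, 12, 9], array([2.24, 3.17]), np.float64(-2.98))
   T [ 0.4094 -0.0994]
   S [ 0.3956 -0.1025]
   tri [ 0.4025 -0.1009  0.013 ] 0.0142
galena top (array([293.67894737, 222.63157895]), 190, [282, 216, 20, 20], array([4.13, 6.65]), np.float64(0.89)) 
   side (array([226.6875 , 229.09375]), 32, [223, 227, 8, 6], array([1.44, 1.86]), np.float64(2.92))
   T [ 0.4327 -0.171 ]
   S [ 0.4237 -0.1669]
   tri [ 0.4285 -0.1714  0.0155] 0.0082
```

View pics/d11.png

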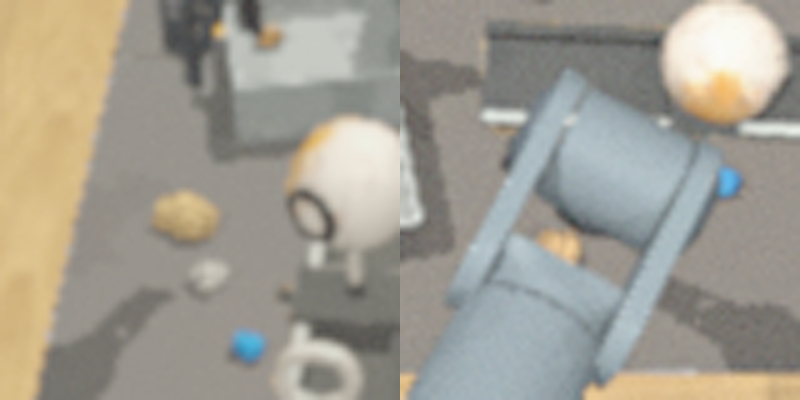

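```bash
python3 - <<'E'
import numpy as np
from scipy.optimize import least_squares
D=np.array([[.1644,-.6285,.2306,-1.49,.246,1.559],[.2963,-.4131,.2344,-1.17,-.09,1.91],[.4275,.2673,.1983,.33,-.07,1.96],[.4294,.2438,.1411,.29,-.02,2.02],[.4349,.4114,.1069,.57,.28,1.76],[.4415,.404,.0043,.55,.43,1.79],[.4387,.1479,.178,.08,-.15,2.07],[.4412,.153,.0102,.09,.16,2.12],[.3981,-.0983,.1014,-.52,-.18,2.25],[.4261,.2524,.0808,.3,.08,2.05]])
r=np.hypot(D[:,0],D[:,1]); dd=np.arctan2(D[:,1],D[:,0])-D[:,3]; print((r*np.sin(dd)).round(4))
d=np.mean(r*np.sin(dd)); rp=np.sqrt(r*r-d*d); q2=D[:,4]; q=D[:,4]+D[:,5]
def f(p,full=0):
    A,B,C,H=p
    return np.r_[A*np.sin(q2)+B*np.sin(q)+C*np.cos(q)-rp, A*np.cos(q2)+B*np.cos(q)-C*np.sin(q)+H-D[:,2]]
s=least_squares(f,[.6,.57,0,-.1]); p=s.x; print(p,np.abs(s.fun).max(),d)
A,B,C,H=p
for (x,y,z) in [(.399,-.098,.1),(.399,-.098,.05),(.399,-.098,.004),(.42,-.1,.004),(.35,0,.1),(.35,0,.004)]:
    R_=np.sqrt(x*x+y*y-d*d)
    g=least_squares(lambda v:[A*np.sin(v[0])+B*np.sin(v[0]+v[1])+C*np.cos(v[0]+v[1])-R_,A*np.cos(v[0])+B*np.cos(v[0]+v[1])-C*np.sin(v[0]+v[1])+H-z],[0,2.1])
    print(x,y,z,g.x.round(3),"q5",round(np.pi-g.x.sum(),3))
E
```

```text
[0.1131 0.1116 0.1143 0.1108 0.1117 0.1137 0.1124 0.1127 0.1125 0.1152]
[0.41399537 0.56794244 0.06452633 0.02321621] 0.0038665343164780985 0.11280933172790959
0.399 -0.098 0.1 [-0.172  2.248] q5 1.066
0.399 -0.098 0.05 [-0.063  2.263] q5 0.942
0.399 -0.098 0.004 [0.052 2.264] q5 0.825
0.42 -0.1 0.004 [0.1   2.212] q5 0.829
0.35 0 0.1 [-0.369  2.399] q5 1.112
0.35 0 0.004 [-0.107  2.419] q5 0.83
```

```bash
python3 - <<'E'
from h import *
S["azurite"]=((300,206,322,228),(222,236,244,256),bl,.018)
for i in(9,10): stones(cv2.imread(f"pics/top{i}.png"),cv2.imread(f"pics/side{i}.png"),["azurite"])
t=cv2.imread("pics/top9.png"); cv2.imwrite("pics/az.png",cv2.resize(t[195:240,290:335],None,fx=12,fy=12,interpolation=cv2.INTER_CUBIC))
# rail front edge
print(onz(Kt,Tt,320,204.5,.036),onz(Kt,Tt,262,204,.036))
plan([.455,-.235,.14],-1.45,smax=.05)
E
```

```text
azurite top (array([309.13888889, 215.94444444]), 36, [306, 213, 7, 7], array([1.62, 1.82]), np.float64(2.89)) 
   side (array([234.375, 243.5  ]), 32, [232, 241, 6, 6], array([1.52, 1.72]), np.float64(-2.44))
   T [ 0.4607 -0.2378]
   S [ 0.4626 -0.2468]
   tri [ 0.4614 -0.239   0.0014] 0.0002
azurite top (array([309.10810811, 216.02702703]), 37, [306, 213, 7, 7], array([1.65, 1.83]), np.float64(2.66)) 
   side (array([234.17647059, 243.5       ]), 34, [231, 241, 7, 6], array([1.53, 1.81]), np.float64(-2.8))
   T [ 0.4603 -0.2377]
   S [ 0.4618 -0.2468]
   tri [ 0.4608 -0.239   0.0013] 0.0003
[ 0.50689359 -0.2815737   0.036     ] [ 0.51140299 -0.03662539  0.036     ]
t 16.93 tcp [ 0.4378 -0.1118  0.1786] yaw x -2.013 zax [-0.012  0.006 -1.   ] op 0.988 F [-0.3 -0.6 -0.2] q [-0.5  -0.17  2.09 -0.    1.24  1.51]
n 4 dist [ 0.0172 -0.1232 -0.0386] rotvec [ 0.013  0.004 -0.563] j6 end~ 0.97
0 [0.026, -0.0172, 0.0094] [0.003, 0.001, -0.141]
1 [0.0281, -0.0133, 0.0095] [0.003, 0.001, -0.141]
2 [0.0297, -0.0092, 0.0096] [0.003, 0.001, -0.141]
3 [0.0307, -0.0049, 0.0096] [0.003, 0.001, -0.141]
```

View pics/az.png

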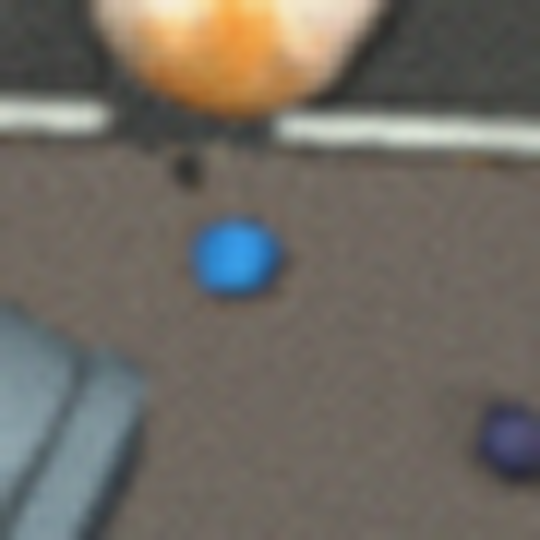

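```bash
cat >> h.py <<'E'
def plan(pos,yaw=None,smax=.055,rmax=.17,tilt=0,nmax=15):
    "rows (tool axes) to reach pos/yaw; tilt = turn about tool x (jaw axis) from straight down"
    s,r=st(); p=s["tcp_pos"].copy(); pos=np.array(pos,float)
    if yaw is None: yaw=np.arctan2(r[1,0],r[0,0])
    Rt=np.c_[[np.cos(yaw),np.sin(yaw),0],[np.sin(yaw),-np.cos(yaw),0],[0,0,-1]]@R.from_rotvec([tilt,0,0]).as_matrix()
    rv=R.from_matrix(r.T@Rt).as_rotvec()
    d=pos-p; n=max(int(np.ceil(np.linalg.norm(d)/smax)),int(np.ceil(np.linalg.norm(rv)/rmax)),1)
    print("n",n,"dist",np.round(d,4),"rotvec",np.round(rv,3),"j6 end~",round(np.arctan2(pos[1],pos[0])-np.arcsin(.113/np.hypot(*pos[:2]))-yaw,2))
    rr=R.from_matrix(r)
    for i in range(min(n,nmax)):
        print(i,np.round(rr.inv().apply(d/n),4).tolist(),np.round(rv/n,3).tolist())
        rr=rr*R.from_rotvec(rv/n)
E
python3 -c "
from h import *
plan([.44,-.243,.15],-1.571,tilt=.25,smax=.05)"
```

```text
t 16.93 tcp [ 0.4378 -0.1118  0.1786] yaw x -2.013 zax [-0.012  0.006 -1.   ] op 0.988 F [-0.3 -0.6 -0.2] q [-0.5  -0.17  2.09 -0.    1.24  1.51]
n 4 dist [ 0.0022 -0.1312 -0.0286] rotvec [ 0.26  -0.052 -0.44 ] j6 end~ 0.84
0 [0.0294, -0.0146, 0.0069] [0.065, -0.013, -0.11]
1 [0.0309, -0.0108, 0.0074] [0.065, -0.013, -0.11]
2 [0.032, -0.0069, 0.0075] [0.065, -0.013, -0.11]
3 [0.0326, -0.0028, 0.0074] [0.065, -0.013, -0.11]
```

>>> carry_out(slide=[[0.029,-0.015,0.007],[0.031,-0.011,0.007],[0.032,-0.007,0.007],[0.033,-0.003,0.007],[0,0,0]], delta_rot=[[0.065,-0.013,-0.11],[0.065,-0.013,-0.11],[0.065,-0.013,-0.11],[0.065,-0.013,-0.11],[0,0,0]], grip=[0,0,0,0,0])

```text
t: 17.55
tcp_pos: [0.4331, -0.2387, 0.1373]
tool_rot: [-0.09, 0.707, -0.697, 0.08]
force: [-0.2, 0.6, 0.1]
opening: 1.002
```

```bash
python3 - <<'E'
from h import *
plan([.456,-.243,.05],-1.571,tilt=.25,smax=.035)
outs=[]
for n,c in(("side",(225,225)),("top",(290,220))):
    im,K,T=cam(n); x0,y0=c[0]-40,c[1]-40; cv2.imwrite(f"pics/{n}12.png",im)
    z=cv2.resize(im[y0:y0+80,x0:x0+80],None,fx=5,fy=5,interpolation=cv2.INTER_CUBIC)
    z=(255*(z/255.)**.6).astype(np.uint8); outs.append(z)
cv2.imwrite("pics/d12.png",np.hstack(outs))
stones(cv2.imread("pics/top12.png"),cv2.imread("pics/side12.png"),["limonite","galena"])
E
```

```text
t 17.55 tcp [ 0.4331 -0.2387  0.1373] yaw x -1.555 zax [ 0.238  0.016 -0.971] op 1.002 F [-0.2  0.6  0.1] q [-0.83 -0.13  2.15  0.23  0.98  0.61]
n 3 dist [ 0.0229 -0.0043 -0.0873] rotvec [0.009 0.016 0.012] j6 end~ 0.86
0 [0.0019, -0.0005, 0.0301] [0.003, 0.005, 0.004]
1 [0.0018, -0.0004, 0.0301] [0.003, 0.005, 0.004]
2 [0.0016, -0.0003, 0.0301] [0.003, 0.005, 0.004]
limonite top (array([275.69411765, 231.21176471]), 85, [271, 226, 10, 12], array([2.32, 3.01]), np.float64(1.73)) 
   side (array([225.        , 216.82608696]), 23, [222, 214, 6, 7], array([0.93, 2.24]), np.float64(0.86))
   T [ 0.397  -0.0936]
   S [ 0.4089 -0.095 ]
   tri [ 0.4027 -0.0929  0.0101] 0.0114
galena top (array([291.35897436, 224.82051282]), 39, [288, 222, 8, 8], array([1.74, 1.93]), np.float64(-2.8)) 
   side (array([226.6875 , 229.09375]), 32, [223, 227, 8, 6], array([1.44, 1.86]), np.float64(2.92))
   T [ 0.4235 -0.1609]
   S [ 0.4237 -0.1669]
   tri [ 0.4233 -0.1616  0.0056] 0.001
```

View pics/d12.png

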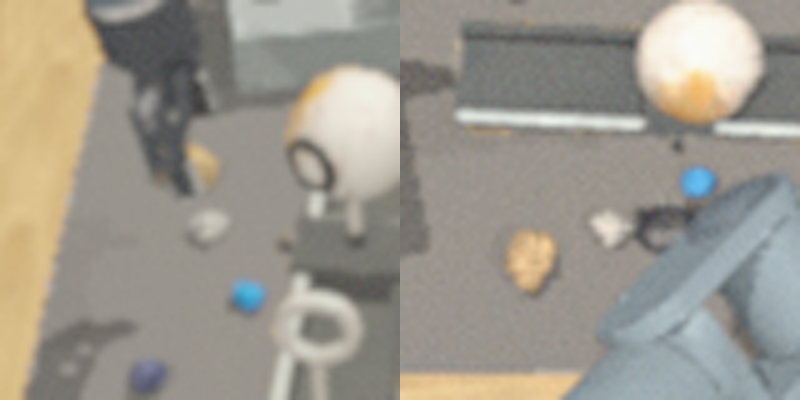

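>>> carry_out(slide=[[0.002,0,0.03],[0.002,0,0.03],[0.001,0,0.028],[0,0,0],[0,0,0]], delta_rot=[[0.003,0.005,0.004],[0.003,0.005,0.004],[0.003,0.005,0.004],[0,0,0],[0,0,0]], grip=[0.25,0.25,0.25,0.25,0.25])

```text
t: 18.27
tcp_pos: [0.4566, -0.2351, 0.0508]
tool_rot: [-0.089, 0.704, -0.699, 0.086]
force: [0.7, 0.1, -0.4]
opening: 0.752
```

```bash
python3 - <<'E'
from h import *
plan([.462,-.243,.005],-1.571,tilt=.25,smax=.015)
outs=[]
for n,c in(("side",(225,225)),("top",(290,220))):
    im,K,T=cam(n); x0,y0=c[0]-40,c[1]-40; cv2.imwrite(f"pics/{n}13.png",im)
    z=cv2.resize(im[y0:y0+80,x0:x0+80],None,fx=5,fy=5,interpolation=cv2.INTER_CUBIC)
    z=(255*(z/255.)**.6).astype(np.uint8); outs.append(z)
cv2.imwrite("pics/d13.png",np.hstack(outs))
E
```

```text
t 18.27 tcp [ 0.4566 -0.2351  0.0508] yaw x -1.564 zax [ 0.246  0.004 -0.969] op 0.752 F [ 0.7  0.1 -0.4] q [-0.79  0.07  2.14  0.26  0.77  0.61]
n 4 dist [ 0.0054 -0.0079 -0.0458] rotvec [0.002 0.004 0.006] j6 end~ 0.87
0 [0.002, 0.0015, 0.0114] [0.0, 0.001, 0.002]
1 [0.002, 0.0015, 0.0114] [0.0, 0.001, 0.002]
2 [0.002, 0.0015, 0.0114] [0.0, 0.001, 0.002]
3 [0.002, 0.0015, 0.0114] [0.0, 0.001, 0.002]
```

View pics/d13.png

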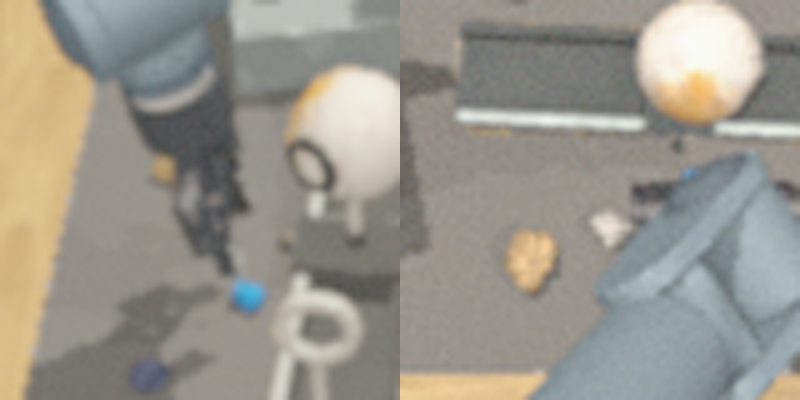

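>>> carry_out(slide=[[0.002,0.001,0.012],[0.001,0.001,0.012],[0.001,0.001,0.012],[0.001,0.001,0.008],[0,0,0]], delta_rot=[[0,0.001,0.002],[0,0.001,0.002],[0,0,0],[0,0,0],[0,0,0]], grip=[0.25,0.25,0.25,0.25,0.25])

```text
t: 19.0
tcp_pos: [0.4645, -0.2416, 0.0056]
tool_rot: [-0.088, 0.702, -0.701, 0.088]
force: [-0.7, 0.4, -0.7]
opening: 0.749
```

```bash
python3 -c "
from h import *
st()"
```

```text
t 19.0 tcp [ 0.4645 -0.2416  0.0056] yaw x -1.57 zax [ 0.248 -0.    -0.969] op 0.749 F [-0.7  0.4 -0.7] q [-0.78  0.19  2.12  0.29  0.67  0.57]
```

>>> carry_out(slide=[[0,0,0],[0,0,0],[0,0,0],[0,0,0],[0,0,0]], delta_rot=[[0,0,0],[0,0,0],[0,0,0],[0,0,0],[0,0,0]], grip=[0.5,0.7,0.9,1,1], grip_force=40)

```text
t: 19.62
tcp_pos: [0.465, -0.242, 0.0065]
tool_rot: [-0.088, 0.702, -0.701, 0.089]
force: [0.2, -0.3, -0.4]
opening: 0.3
```

```bash
python3 -c "
from h import *
plan([.45,-.235,.15],-1.571,tilt=.1,smax=.04)"
```

```text
t 19.62 tcp [ 0.465  -0.242   0.0065] yaw x -1.57 zax [ 0.249 -0.002 -0.968] op 0.3 F [ 0.2 -0.3 -0.4] q [-0.78  0.19  2.12  0.29  0.67  0.57]
n 4 dist [-0.015   0.007   0.1435] rotvec [-0.152 -0.002  0.001] j6 end~ 0.87
0 [-0.0017, -0.0053, -0.0357] [-0.038, -0.0, 0.0]
1 [-0.0017, -0.004, -0.0359] [-0.038, -0.0, 0.0]
2 [-0.0017, -0.0026, -0.036] [-0.038, -0.0, 0.0]
3 [-0.0017, -0.0012, -0.0361] [-0.038, -0.0, 0.0]
```

>>> carry_out(slide=[[0,0,-0.02],[0,0,-0.045],[0,0,-0.05],[0,0,-0.05],[0,0,-0.02]], delta_rot=[[0,0,0],[0,0,0],[0,0,0],[-0.08,0,0],[-0.12,0,0]], grip=[1,1,1,1,1])

```text
t: 20.25
tcp_pos: [0.4166, -0.2406, 0.1889]
tool_rot: [0.015, -0.706, 0.708, -0.014]
force: [1.5, -0.5, -1.1]
opening: 0.304
```

```bash
python3 -c "
from h import *
c,s=np.cos(.19),np.sin(.19)
def B(x,y): return (.494+c*x-s*y,.122+s*x+c*y)
for p in [(-.045,.04),(.02,.045),(.015,-.05),(-.045,-.005),(-.05,-.06),(.02,0)]: print(p,np.round(B(*p),4))
plan([.43,.0,.18],-1.38,smax=.055)"
```

```text
(-0.045, 0.04) [0.4423 0.1528]
(0.02, 0.045) [0.5051 0.17  ]
(0.015, -0.05) [0.5182 0.0757]
(-0.045, -0.005) [0.4508 0.1086]
(-0.05, -0.06) [0.4562 0.0536]
(0.02, 0) [0.5136 0.1258]
t 20.25 tcp [ 0.4166 -0.2406  0.1889] yaw x -1.573 zax [ 0.042  0.001 -0.999] op 0.304 F [ 1.5 -0.5 -1.1] q [-0.78 -0.14  2.04  0.03  1.21  0.79]
n 5 dist [ 0.0134  0.2406 -0.0089] rotvec [-0.042 -0.002 -0.193] j6 end~ 1.11
0 [-0.0481, -0.0025, 0.002] [-0.008, -0.0, -0.039]
1 [-0.048, -0.0044, 0.002] [-0.008, -0.0, -0.039]
2 [-0.0478, -0.0062, 0.0019] [-0.008, -0.0, -0.039]
3 [-0.0475, -0.0081, 0.0019] [-0.008, -0.0, -0.039]
4 [-0.0472, -0.0099, 0.0018] [-0.008, -0.0, -0.039]
```

>>> carry_out(slide=[[-0.048,-0.0025,0.002],[-0.048,-0.0045,0.002],[-0.048,-0.006,0.002],[-0.0475,-0.008,0.002],[-0.047,-0.01,0.002]], delta_rot=[[-0.008,0,-0.039],[-0.008,0,-0.039],[-0.008,0,-0.039],[-0.008,0,-0.039],[-0.008,0,-0.039]], grip=[1,1,1,1,1])

```text
t: 20.88
tcp_pos: [0.432, 0.0026, 0.1826]
tool_rot: [0.001, 0.772, -0.636, 0.006]
force: [0.5, -0.9, 0.7]
opening: 0.3
```

```bash
python3 -c "
from h import *
plan([.505,.165,.14],-1.38,smax=.055)"
```

```text
t 20.88 tcp [0.432  0.0026 0.1826] yaw x -1.378 zax [ 0.009 -0.008 -1.   ] op 0.3 F [ 0.5 -0.9  0.7] q [-0.25 -0.25  2.14 -0.01  1.24  1.13]
n 4 dist [ 0.073   0.1624 -0.0426] rotvec [-0.007 -0.01   0.002] j6 end~ 1.48
0 [-0.0364, -0.0256, 0.0105] [-0.002, -0.002, 0.001]
1 [-0.0364, -0.0256, 0.0105] [-0.002, -0.002, 0.001]
2 [-0.0364, -0.0256, 0.0105] [-0.002, -0.002, 0.001]
3 [-0.0364, -0.0256, 0.0106] [-0.002, -0.002, 0.001]
```

>>> carry_out(slide=[[-0.0365,-0.0255,0.005],[-0.0365,-0.0255,0.01],[-0.0365,-0.0255,0.013],[-0.0365,-0.0255,0.015],[0,0,0]], delta_rot=[[-0.002,-0.002,0],[-0.002,-0.002,0],[-0.002,-0.002,0],[-0.002,-0.002,0],[0,0,0]], grip=[1,1,1,1,1])

```text
t: 21.5
tcp_pos: [0.5055, 0.1739, 0.1377]
tool_rot: [0.001, 0.774, -0.634, 0.001]
force: [-1.0, -0.0, -0.6]
opening: 0.297
```

```bash
python3 -c "
from h import *
plan([.505,.165,.014],-1.38,smax=.055)
p=proj(Ks,Ts,[[.505,.165,.02]]); print(p)"
```

```text
t 21.5 tcp [0.5055 0.1739 0.1377] yaw x -1.373 zax [ 0.001 -0.003 -1.   ] op 0.297 F [-1.  -0.  -0.6] q [ 0.12  0.08  1.92 -0.    1.13  1.49]
n 3 dist [-0.0005 -0.0089 -0.1237] rotvec [-0.001 -0.003  0.007] j6 end~ 1.48
0 [0.0028, 0.0008, 0.0412] [-0.0, -0.001, 0.002]
1 [0.0028, 0.0007, 0.0412] [-0.0, -0.001, 0.002]
2 [0.0028, 0.0007, 0.0412] [-0.0, -0.001, 0.002]
[[252.23287193 178.67986386]]
```

>>> carry_out(slide=[[0.003,0.001,0.035],[0.003,0.001,0.042],[0.003,0,0.035],[0,0,0.01],[0,0,0]], delta_rot=[[0,-0.001,0],[0,-0.001,0],[0,0,0],[0,0,0],[0,0,0]], grip=[1,1,1,1,1])

```text
t: 22.12
tcp_pos: [0.5075, 0.1622, 0.0161]
tool_rot: [-0.002, 0.773, -0.634, 0.003]
force: [0.3, -0.8, 0.7]
opening: 0.304
```

>>> carry_out(slide=[[0,0,0],[0,0,0],[0,0,0],[0,0,-0.02],[0,0,-0.04]], delta_rot=[[0,0,0],[0,0,0],[0,0,0],[0,0,0],[0,0,0]], grip=[0.6,0.5,0.5,0.5,0.5])

```text
t: 22.75
tcp_pos: [0.5075, 0.1623, 0.0792]
tool_rot: [-0.002, 0.773, -0.634, 0.004]
force: [-0.4, -0.1, -0.1]
opening: 0.5
```

>>> carry_out(slide=[[0,0,-0.05],[0.02,0.02,-0.05],[0.04,0.03,-0.02],[0.05,0.02,0],[0.055,0.01,0]], delta_rot=[[0,0,0],[0,0,0],[0,0,0],[0,0,0],[0,0,0]], grip=[0.5,0.3,0,0,0])

```text
t: 23.38
tcp_pos: [0.4624, -0.0166, 0.2106]
tool_rot: [-0.006, 0.776, -0.631, 0.01]
force: [2.3, 0.0, 0.9]
opening: 0.999
```

```bash
python3 - <<'E'
from h import *
st()
outs=[]
for n,c in(("side",(240,190)),("top",(230,215))):
    im,K,T=cam(n); x0,y0=c[0]-40,c[1]-40; cv2.imwrite(f"pics/{n}14.png",im)
    z=cv2.resize(im[y0:y0+80,x0:x0+80],None,fx=5,fy=5,interpolation=cv2.INTER_CUBIC)
    z=(255*(z/255.)**.6).astype(np.uint8); outs.append(z)
cv2.imwrite("pics/d14.png",np.hstack(outs))
stones(cv2.imread("pics/top14.png"),cv2.imread("pics/side14.png"),["limonite","galena","sodalite"])
E
```

```text
t 23.38 tcp [ 0.4624 -0.0166  0.2106] yaw x -1.365 zax [ 0.024 -0.003 -1.   ] op 0.999 F [2.3 0.  0.9] q [-0.28 -0.21  2.06  0.    1.27  1.08]
limonite top (array([275.90361446, 231.31325301]), 83, [272, 226, 9, 13], array([2.23, 3.05]), np.float64(1.7)) 
   side (array([221.6       , 217.96470588]), 85, [216, 214, 12, 9], array([2.18, 3.13]), np.float64(-2.9))
   T [ 0.3965 -0.0945]
   S [ 0.3955 -0.1027]
   tri [ 0.3955 -0.0952  0.0066] 0.0026
galena top (array([291.34210526, 224.94736842]), 38, [288, 222, 8, 8], array([1.75, 1.9 ]), np.float64(0.82)) 
   side (array([226.57575758, 229.06060606]), 33, [223, 227, 8, 6], array([1.45, 1.93]), np.float64(3.04))
   T [ 0.4229 -0.1608]
   S [ 0.4232 -0.1667]
   tri [ 0.4228 -0.1615  0.0057] 0.0009
sodalite top (array([332.1 , 231.45]), 20, [330, 229, 5, 6], array([1.14, 1.49]), np.float64(0.99)) 
   side (array([214.33333333, 259.875     ]), 24, [212, 258, 6, 5], array([1.26, 1.55]), np.float64(2.8))
   T [ 0.3936 -0.333 ]
   S [ 0.3961 -0.3409]
   tri [ 0.3943 -0.3347  0.0058] 0.001
```

View pics/d14.png

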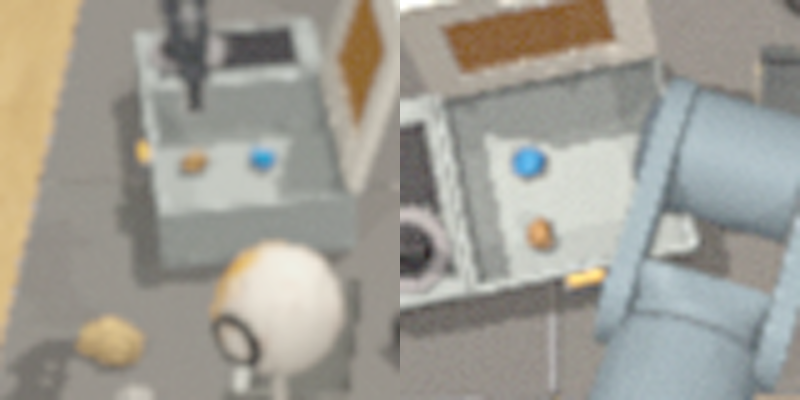

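```bash
python3 -c "
from h import *
plan([.397,-.098,.08],-1.70,smax=.05)"
```

```text
t 23.48 tcp [ 0.4632 -0.0196  0.2108] yaw x -1.372 zax [ 0.024 -0.004 -1.   ] op 0.997 F [ 0.8  0.4 -0.3] q [-0.29 -0.2   2.05  0.    1.27  1.08]
n 4 dist [-0.0662 -0.0784 -0.1308] rotvec [-0.024 -0.005  0.328] j6 end~ 1.18
0 [0.0157, 0.0208, 0.0324] [-0.006, -0.001, 0.082]
1 [0.0173, 0.0193, 0.0325] [-0.006, -0.001, 0.082]
2 [0.0189, 0.0176, 0.0326] [-0.006, -0.001, 0.082]
3 [0.0203, 0.0158, 0.0326] [-0.006, -0.001, 0.082]
```

>>> carry_out(slide=[[0.0155,0.021,0.025],[0.0175,0.019,0.033],[0.019,0.0175,0.035],[0.02,0.016,0.03],[0,0,0]], delta_rot=[[-0.006,0,0.082],[-0.006,0,0.082],[-0.006,0,0.082],[-0.006,0,0.082],[0,0,0]], grip=[0,0,0,0,0])

```text
t: 24.1
tcp_pos: [0.3971, -0.0984, 0.0866]
tool_rot: [0.001, -0.656, 0.754, -0.004]
force: [-0.1, 0.0, 0.6]
opening: 1.0
```

```bash
python3 - <<'E'
from h import *
plan([.397,-.098,.04],-1.70,smax=.05)
outs=[]
for n,c in(("side",(225,215)),("top",(285,220))):
    im,K,T=cam(n); x0,y0=c[0]-40,c[1]-40; cv2.imwrite(f"pics/{n}15.png",im)
    z=cv2.resize(im[y0:y0+80,x0:x0+80],None,fx=5,fy=5,interpolation=cv2.INTER_CUBIC)
    z=(255*(z/255.)**.6).astype(np.uint8); outs.append(z)
cv2.imwrite("pics/d15.png",np.hstack(outs))
E
```

```text
t 24.1 tcp [ 0.3971 -0.0984  0.0866] yaw x -1.71 zax [ 0.006 -0.006 -1.   ] op 1.0 F [-0.1  0.   0.6] q [-0.52 -0.15  2.26 -0.    1.03  1.19]
n 1 dist [-0.0001  0.0004 -0.0466] rotvec [-0.007 -0.005 -0.01 ] j6 end~ 1.18
0 [-0.0006, 0.0005, 0.0466] [-0.007, -0.005, -0.01]
```

View pics/d15.png

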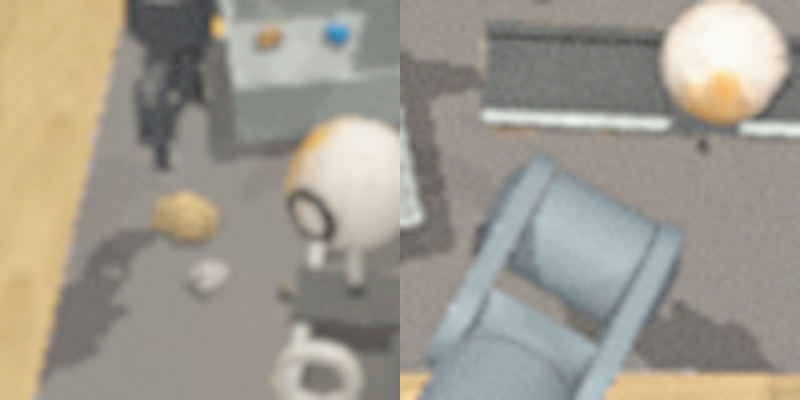

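```bash
python3 - <<'E'
from h import *
im=cv2.imread("pics/side15.png")
z=cv2.resize(im[180:235,195:250],None,fx=10,fy=10,interpolation=cv2.INTER_CUBIC)
z=(255*(z/255.)**.55).astype(np.uint8)
x,s=np.array([np.cos(-1.71),np.sin(-1.71)]),None
for h in (.0866+.013,.013):
  for e in(-1,1):
    for o in(.0425,.057):
      P=[.3971+e*o*x[0],-.0984+e*o*x[1],h]
      q=proj(Ks,Ts,[P])[0]; print(h,e,o,q)
      cv2.drawMarker(z,tuple(int(a) for a in ((q-[195,180]+.5)*10)),(0,0,255) if h>.05 else (0,255,0),0,12,1)
cv2.imwrite("pics/d15b.png",z)
E
```

```text
0.0996 -1 0.0425 [223.3841737  194.72977385]
0.0996 -1 0.057 [224.26581679 192.5777474 ]
0.0996 1 0.0425 [218.00985099 207.84810335]
0.0996 1 0.057 [217.05628635 210.17568504]
0.013 -1 0.0425 [224.64740462 210.7507941 ]
0.013 -1 0.057 [225.4986901 208.5689614]
0.013 1 0.0425 [219.46364216 224.03670427]
0.013 1 0.057 [218.54487556 226.39149011]
```

View pics/d15b.png

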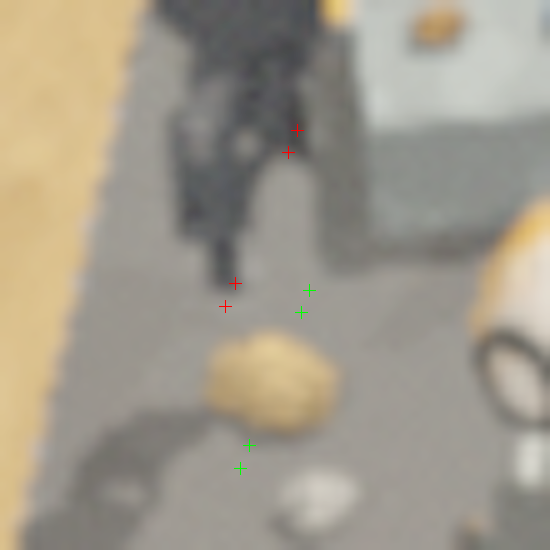

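>>> carry_out(slide=[[0,0,0.02],[0,0,0.02],[0,0,0.005],[0,0,0],[0,0,0]], delta_rot=[[-0.004,-0.005,-0.01],[-0.003,0,0],[0,0,0],[0,0,0],[0,0,0]], grip=[0,0,0,0,0])

```text
t: 24.82
tcp_pos: [0.4087, -0.0994, 0.0512]
tool_rot: [0.004, -0.664, 0.747, -0.01]
force: [0.3, -0.7, -0.3]
opening: 1.002
```

```bash
python3 - <<'E'
from h import *
st()
im,K,T=cam("side"); cv2.imwrite("pics/side16.png",im)
z=cv2.resize(im[180:235,195:250],None,fx=10,fy=10,interpolation=cv2.INTER_CUBIC)
z=(255*(z/255.)**.55).astype(np.uint8)
cv2.imwrite("pics/d16.png",z)
E
```

```text
t 24.82 tcp [ 0.4087 -0.0994  0.0512] yaw x -1.688 zax [ 0.02 -0.01 -1.  ] op 1.002 F [ 0.3 -0.7 -0.3] q [-0.51 -0.05  2.25  0.    0.92  1.18]
```

View pics/d16.png

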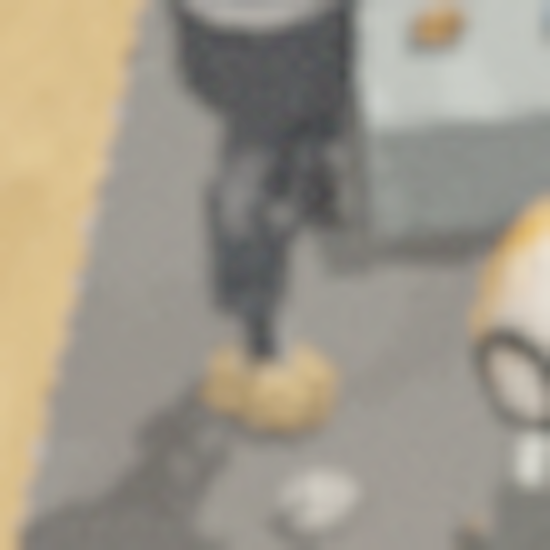

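```bash
python3 -c "
from h import *
plan([.397,-.100,.06],-1.70,tilt=-.25,smax=.05,rmax=.1)"
```

```text
t 24.88 tcp [ 0.4087 -0.0995  0.0513] yaw x -1.689 zax [ 0.02 -0.01 -1.  ] op 1.0 F [-1.2 -0.2  0.6] q [-0.51 -0.05  2.25  0.    0.92  1.18]
n 3 dist [-0.0117 -0.0005  0.0087] rotvec [-0.271 -0.008  0.011] j6 end~ 1.17
0 [0.0006, 0.0038, -0.003] [-0.09, -0.003, 0.004]
1 [0.0006, 0.004, -0.0026] [-0.09, -0.003, 0.004]
2 [0.0007, 0.0043, -0.0023] [-0.09, -0.003, 0.004]
```

>>> carry_out(slide=[[0,0.004,-0.006],[0,0.004,-0.004],[0,0.004,-0.003],[0,0,0],[0,0,0]], delta_rot=[[-0.09,0,0.004],[-0.09,0,0.004],[-0.09,0,0.004],[0,0,0],[0,0,0]], grip=[0,0,0,0,0])

```text
t: 25.5
tcp_pos: [0.3985, -0.0985, 0.068]
tool_rot: [-0.086, -0.654, 0.746, 0.09]
force: [0.2, -0.0, 0.3]
opening: 1.001
```

```bash
python3 -c "
from h import *
plan([.396,-.100,.03],-1.70,tilt=-.25,smax=.02,rmax=.1)"
```

```text
t 25.5 tcp [ 0.3985 -0.0985  0.068 ] yaw x -1.701 zax [-0.247  0.022 -0.969] op 1.001 F [ 0.2 -0.   0.3] q [-0.46  0.07  2.11 -0.1   1.2   1.29]
n 2 dist [-0.0025 -0.0015 -0.038 ] rotvec [ 0.    -0.01  -0.003] j6 end~ 1.17
0 [0.0007, -0.0036, 0.0187] [0.0, -0.005, -0.002]
1 [0.0008, -0.0036, 0.0187] [0.0, -0.005, -0.002]
```

Now reachable: joint 3 is relaxed by the tilt. Lowering carefully.

>>> carry_out(slide=[[0.001,-0.0035,0.018],[0.001,-0.0035,0.018],[0,0,0],[0,0,0],[0,0,0]], delta_rot=[[0,-0.005,-0.002],[0,-0.005,-0.002],[0,0,0],[0,0,0],[0,0,0]], grip=[0,0,0,0,0])

```text
t: 26.12
tcp_pos: [0.396, -0.1006, 0.0323]
tool_rot: [-0.081, -0.655, 0.746, 0.091]
force: [0.6, -0.2, 0.3]
opening: 0.999
```

```bash
python3 - <<'E'
from h import *
plan([.396,-.100,.006],-1.70,tilt=-.25,smax=.015,rmax=.1)
im,K,T=cam("side"); cv2.imwrite("pics/side17.png",im)
z=cv2.resize(im[180:235,195:250],None,fx=10,fy=10,interpolation=cv2.INTER_CUBIC)
z=(255*(z/255.)**.55).astype(np.uint8)
cv2.imwrite("pics/d17.png",z)
E
```

```text
t 26.12 tcp [ 0.396  -0.1006  0.0323] yaw x -1.7 zax [-0.24   0.031 -0.97 ] op 0.999 F [ 0.6 -0.2  0.3] q [-0.47  0.14  2.12 -0.09  1.12  1.27]
n 2 dist [ 0.      0.0006 -0.0263] rotvec [-0.006 -0.001  0.   ] j6 end~ 1.17
0 [-0.0003, -0.0031, 0.0127] [-0.003, -0.0, 0.0]
1 [-0.0003, -0.0032, 0.0127] [-0.003, -0.0, 0.0]
```

View pics/d17.png

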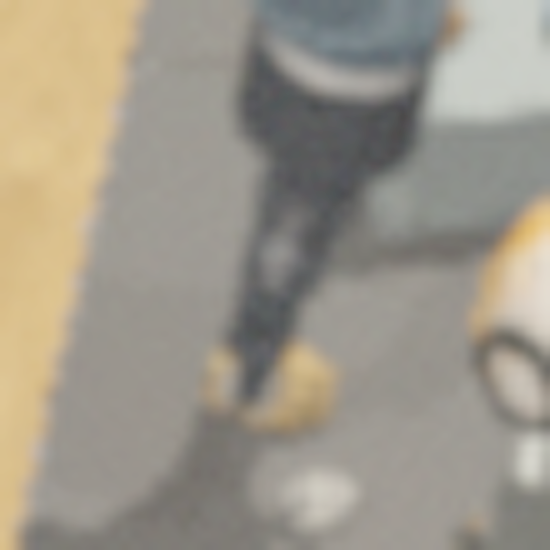

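>>> carry_out(slide=[[0,-0.005,0.011],[0,-0.0045,0.011],[0,0,0.003],[0,0,0],[0,0,0]], delta_rot=[[-0.003,0,0],[-0.003,0,0],[0,0,0],[0,0,0],[0,0,0]], grip=[0,0,0,0,0])

```text
t: 26.8
tcp_pos: [0.3997, -0.1011, 0.0039]
tool_rot: [-0.083, -0.655, 0.745, 0.093]
force: [0.7, 0.4, -0.4]
opening: 1.002
```

>>> carry_out(slide=[[0,0,0],[0,0,0],[0,0,0],[0,0,0],[0,0,0]], delta_rot=[[0,0,0],[0,0,0],[0,0,0],[0,0,0],[0,0,0]], grip=[0.2,0.35,0.5,0.8,1], grip_force=50)

```text
t: 27.42
tcp_pos: [0.4003, -0.1012, 0.0051]
tool_rot: [-0.082, -0.655, 0.745, 0.093]
force: [-0.4, 0.7, -1.2]
opening: 0.448
```

```bash
python3 -c "
from h import *
st()"
```

```text
t 27.43 tcp [ 0.4003 -0.1012  0.0051] yaw x -1.7 zax [-0.245  0.031 -0.969] op 0.448 F [-0.4  0.7 -1.2] q [-0.47  0.21  2.1  -0.1   1.07  1.28]
```

>>> carry_out(slide=[[0,0.005,-0.02],[0,0.01,-0.04],[0,0.01,-0.045],[0,0.006,-0.045],[0,0,-0.03]], delta_rot=[[0,0,0],[0,0,0],[0.05,0,0],[0.1,0,0],[0.1,0,0]], grip=[1,1,1,1,1])

```text
t: 28.05
tcp_pos: [0.4061, -0.1014, 0.189]
tool_rot: [0.001, -0.661, 0.751, -0.0]
force: [0.1, -0.5, -1.2]
opening: 0.45
```

```bash
python3 -c "
from h import *
plan([.5166,.080,.16],-1.38,smax=.05,rmax=.1)"
```

```text
t 28.05 tcp [ 0.4061 -0.1014  0.189 ] yaw x -1.698 zax [ 0.001  0.001 -1.   ] op 0.45 F [ 0.1 -0.5 -1.2] q [-0.52 -0.29  2.16  0.    1.27  1.18]
n 5 dist [ 0.1105  0.1814 -0.029 ] rotvec [-0.001  0.001 -0.318] j6 end~ 1.32
0 [-0.0388, -0.0173, 0.0058] [-0.0, 0.0, -0.064]
1 [-0.0376, -0.0197, 0.0058] [-0.0, 0.0, -0.064]
2 [-0.0363, -0.0221, 0.0058] [-0.0, 0.0, -0.064]
3 [-0.0348, -0.0243, 0.0058] [-0.0, 0.0, -0.064]
4 [-0.0332, -0.0265, 0.0058] [-0.0, 0.0, -0.064]
```

>>> carry_out(slide=[[-0.039,-0.017,0.002],[-0.0375,-0.02,0.004],[-0.036,-0.022,0.006],[-0.035,-0.0245,0.007],[-0.033,-0.0265,0.008]], delta_rot=[[0,0,-0.064],[0,0,-0.064],[0,0,-0.064],[0,0,-0.064],[0,0,-0.064]], grip=[1,1,1,1,1])

```text
t: 28.68
tcp_pos: [0.5201, 0.0813, 0.1652]
tool_rot: [-0.002, 0.773, -0.635, 0.007]
force: [-0.2, -0.5, -0.9]
opening: 0.448
```

```bash
python3 -c "
from h import *
plan([.5166,.0836,.016],-1.38,smax=.05,rmax=.1)"
```

```text
t 28.68 tcp [0.5201 0.0813 0.1652] yaw x -1.376 zax [ 0.014 -0.007 -1.   ] op 0.448 F [-0.2 -0.5 -0.9] q [-0.06  0.02  1.93 -0.01  1.17  1.32]
n 3 dist [-0.0035  0.0023 -0.1492] rotvec [-0.012 -0.009  0.004] j6 end~ 1.32
0 [-0.0014, 0.0016, 0.0497] [-0.004, -0.003, 0.001]
1 [-0.0013, 0.0014, 0.0497] [-0.004, -0.003, 0.001]
2 [-0.0011, 0.0012, 0.0497] [-0.004, -0.003, 0.001]
```

>>> carry_out(slide=[[-0.0015,0.0015,0.04],[-0.0015,0.0015,0.05],[-0.001,0.001,0.04],[0,0,0.013],[0,0,0]], delta_rot=[[-0.004,-0.003,0],[-0.004,-0.003,0],[-0.004,-0.003,0],[0,0,0],[0,0,0]], grip=[1,1,1,1,1])

```text
t: 29.3
tcp_pos: [0.5174, 0.0864, 0.0172]
tool_rot: [0.0, 0.775, -0.633, 0.001]
force: [1.1, -0.0, -0.1]
opening: 0.447
```

>>> carry_out(slide=[[0,0,0],[0,0,0],[0,0,0],[0,0,0],[0,0,-0.02]], delta_rot=[[0,0,0],[0,0,0],[0,0,0],[0,0,0],[0,0,0]], grip=[0.45,0.35,0.3,0.3,0.3])

```text
t: 29.92
tcp_pos: [0.5197, 0.0865, 0.0413]
tool_rot: [-0.002, 0.774, -0.633, 0.003]
force: [-0.8, -0.1, 0.8]
opening: 0.696
```

>>> carry_out(slide=[[0,0,-0.05],[0,0.01,-0.055],[0.02,0.03,-0.05],[0.05,0.03,-0.01],[0.055,0.02,0]], delta_rot=[[0,0,0],[0,0,0],[0,0,0],[0,0,0],[0,0,0]], grip=[0.3,0.3,0.2,0,0])

```text
t: 30.55
tcp_pos: [0.4571, -0.0562, 0.2165]
tool_rot: [-0.003, 0.777, -0.629, 0.009]
force: [1.5, -0.7, -0.5]
opening: 1.0
```

```bash
cat >> h.py <<'E'
def snap(i,cs=(240,190),ct=(230,215),w=40,f=5):
    outs=[]; r=[]
    for n,c in(("side",cs),("top",ct)):
        im,K,T=cam(n); x0,y0=c[0]-w,c[1]-w; cv2.imwrite(f"pics/{n}{i}.png",im); r.append(im)
        z=cv2.resize(im[y0:y0+2*w,x0:x0+2*w],None,fx=f,fy=f,interpolation=cv2.INTER_CUBIC)
        outs.append((255*(z/255.)**.6).astype(np.uint8))
    cv2.imwrite(f"pics/d{i}.png",np.hstack(outs)); return r
E
python3 - <<'E'
from h import *
st(); s,t=snap(18); stones(t,s,["galena","sodalite"])
E
```

```text
t 30.55 tcp [ 0.4571 -0.0562  0.2165] yaw x -1.362 zax [ 0.018 -0.008 -1.   ] op 1.0 F [ 1.5 -0.7 -0.5] q [-0.37 -0.22  2.05 -0.    1.29  0.99]
galena top (array([283.80327869, 221.95081967]), 61, [282, 216, 7, 18], array([1.27, 4.6 ]), np.float64(1.79)) 
   side (array([226.6875 , 229.09375]), 32, [223, 227, 8, 6], array([1.44, 1.86]), np.float64(2.92))
   T [ 0.436  -0.1289]
   S [ 0.4237 -0.1669]
   tri [ 0.428  -0.1329 -0.0189] 0.0196
sodalite top (array([332.05263158, 231.31578947]), 19, [330, 229, 5, 5], array([1.15, 1.4 ]), np.float64(0.84)) 
   side (array([214.33333333, 259.875     ]), 24, [212, 258, 6, 5], array([1.26, 1.55]), np.float64(2.8))
   T [ 0.3941 -0.3328]
   S [ 0.3961 -0.3409]
   tri [ 0.3946 -0.3346  0.0058] 0.0004
```

View pics/d18.png

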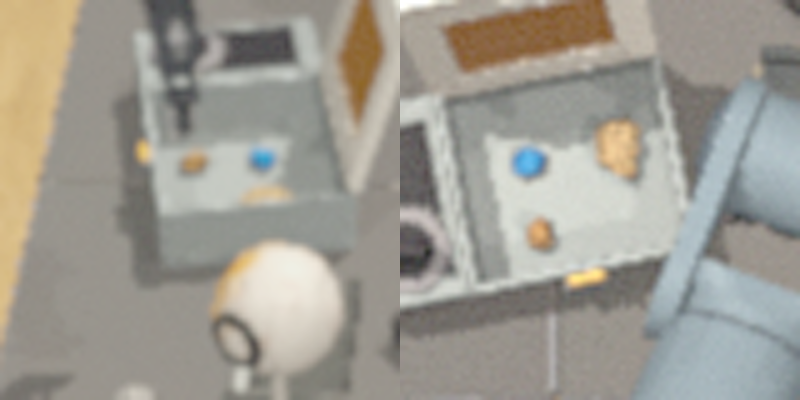

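```bash
python3 -c "
from h import *
plan([.4235,-.1635,.10],-.6,smax=.05,rmax=.165)"
```

```text
t 30.65 tcp [ 0.4571 -0.0594  0.2161] yaw x -1.37 zax [ 0.017 -0.009 -1.   ] op 1.0 F [ 0.3  0.3 -0.3] q [-0.37 -0.21  2.05 -0.    1.29  1.  ]
n 5 dist [-0.0336 -0.1041 -0.1161] rotvec [-0.009 -0.017 -0.77 ] j6 end~ -0.02
0 [0.0188, 0.0111, 0.0233] [-0.002, -0.003, -0.154]
1 [0.0169, 0.0138, 0.0233] [-0.002, -0.003, -0.154]
2 [0.0147, 0.0162, 0.0232] [-0.002, -0.003, -0.154]
3 [0.0121, 0.0182, 0.0232] [-0.002, -0.003, -0.154]
4 [0.0093, 0.0198, 0.0232] [-0.002, -0.003, -0.154]
```

>>> carry_out(slide=[[0.019,0.011,0.015],[0.017,0.014,0.022],[0.0145,0.016,0.025],[0.012,0.018,0.026],[0.0095,0.02,0.028]], delta_rot=[[-0.002,-0.003,-0.154],[-0.002,-0.003,-0.154],[-0.002,-0.003,-0.154],[-0.002,-0.003,-0.154],[-0.002,-0.003,-0.154]], grip=[0,0,0,0,0])

```text
t: 31.28
tcp_pos: [0.4273, -0.1683, 0.1023]
tool_rot: [0.003, 0.959, -0.283, 0.006]
force: [0.2, -0.1, -0.2]
opening: 1.002
```

```bash
python3 -c "
from h import *
plan([.4235,-.1635,.04],-.6,smax=.05,rmax=.165); snap(19,(228,215),(290,220))"
```

```text
t 31.27 tcp [ 0.4273 -0.1683  0.1023] yaw x -0.573 zax [ 0.01  -0.009 -1.   ] op 1.002 F [ 0.2 -0.1 -0.2] q [-0.62 -0.05  2.13 -0.    1.05 -0.05]
n 2 dist [-0.0038  0.0048 -0.0623] rotvec [ 0.002 -0.014  0.027] j6 end~ -0.02
0 [-0.0033, -0.001, 0.0311] [0.001, -0.007, 0.013]
1 [-0.0031, -0.001, 0.0311] [0.001, -0.007, 0.013]
```

View pics/d19.png

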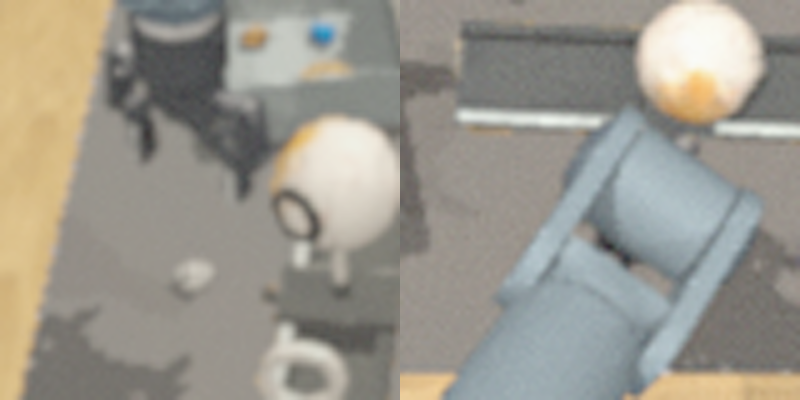

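>>> carry_out(slide=[[-0.0035,-0.001,0.03],[-0.003,-0.001,0.032],[0,0,0.025],[0,0,0.01],[0,0,0]], delta_rot=[[0.001,-0.007,0.013],[0.001,-0.007,0.013],[0,0,0],[0,0,0],[0,0,0]], grip=[0,0,0,0,0])

```text
t: 32.0
tcp_pos: [0.4261, -0.1622, 0.0059]
tool_rot: [0.0, 0.953, -0.303, 0.001]
force: [0.1, 0.6, 0.4]
opening: 1.002
```

```bash
python3 -c "
from h import *
plan([.4235,-.1635,.004],-.6,smax=.05,rmax=.165); snap(20,(228,225),(290,220))"
```

```text
t 32.0 tcp [ 0.4261 -0.1622  0.0059] yaw x -0.615 zax [ 0.002 -0.001 -1.   ] op 1.002 F [0.1 0.6 0.4] q [-0.61  0.15  2.15  0.    0.84  0.  ]
n 1 dist [-0.0026 -0.0013 -0.0019] rotvec [-0.    -0.002 -0.015] j6 end~ -0.02
0 [-0.0014, 0.0026, 0.0019] [-0.0, -0.002, -0.015]
```

View pics/d20.png

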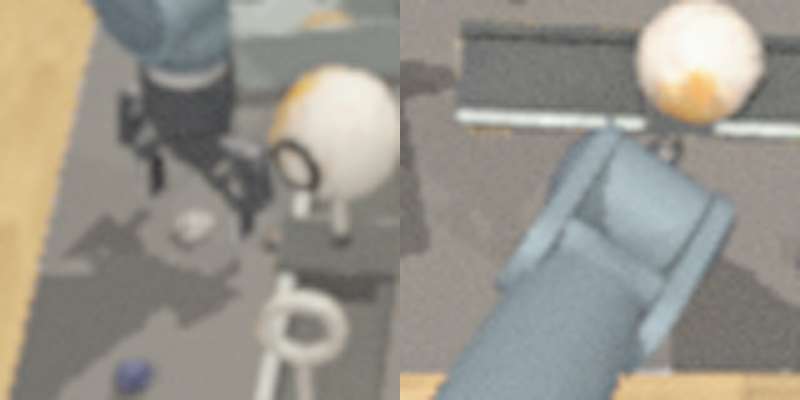

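>>> carry_out(slide=[[-0.001,0.005,0.002],[0,0,0],[0,0,0],[0,0,0],[0,0,0]], delta_rot=[[0,0,0],[0,0,0],[0,0,0],[0,0,0],[0,0,0]], grip=[0,0.3,0.5,0.8,1], grip_force=40)

```text
t: 32.72
tcp_pos: [0.4243, -0.1678, 0.0071]
tool_rot: [0.001, 0.953, -0.303, 0.004]
force: [-1.5, 0.4, 1.8]
opening: 0.285
```

>>> carry_out(slide=[[0,0,0],[0,0,0],[0,0,-0.02],[0,0,-0.03],[0,0,-0.03]], delta_rot=[[0,0,0],[0,0,0],[0,0,0],[0,0,0],[0,0,0]], grip=[1,1,1,1,1])

```text
t: 33.35
tcp_pos: [0.4212, -0.1656, 0.0856]
tool_rot: [-0.0, 0.953, -0.303, 0.0]
force: [-0.3, 0.4, -0.6]
opening: 0.281
```

```bash
python3 -c "
from h import *
plan([.45,.06,.19],-1.38,smax=.05,rmax=.165); snap(21,(228,225),(290,220))"
```

```text
t 33.35 tcp [ 0.4212 -0.1656  0.0856] yaw x -0.616 zax [ 0.001  0.    -1.   ] op 0.281 F [-0.3  0.4 -0.6] q [-0.63 -0.03  2.15  0.    1.02 -0.01]
n 6 dist [0.0288 0.2256 0.1044] rotvec [-0.001 -0.     0.764] j6 end~ 1.26
0 [-0.0178, -0.0335, -0.0174] [-0.0, -0.0, 0.127]
1 [-0.0219, -0.0309, -0.0174] [-0.0, -0.0, 0.127]
2 [-0.0256, -0.0279, -0.0174] [-0.0, -0.0, 0.127]
3 [-0.029, -0.0244, -0.0174] [-0.0, -0.0, 0.127]
4 [-0.0319, -0.0205, -0.0174] [-0.0, -0.0, 0.127]
5 [-0.0342, -0.0163, -0.0174] [-0.0, -0.0, 0.127]
```

View pics/d21.png

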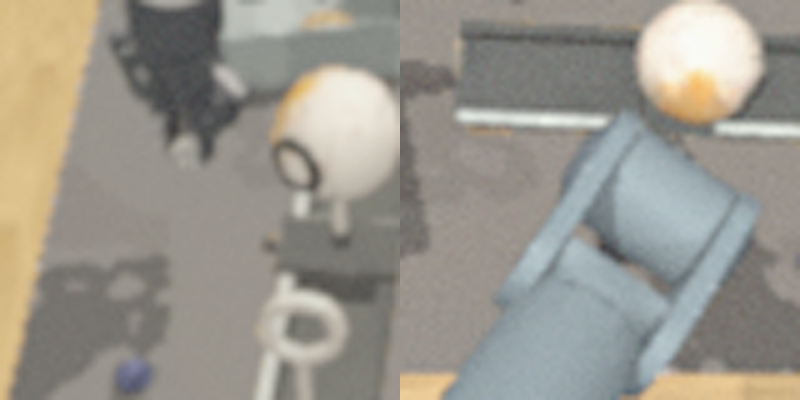

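>>> carry_out(slide=[[-0.005,-0.02,-0.035],[-0.022,-0.034,-0.03],[-0.026,-0.031,-0.025],[-0.03,-0.027,-0.01],[-0.034,-0.022,0]], delta_rot=[[0,0,0.127],[0,0,0.127],[0,0,0.127],[0,0,0.127],[0,0,0.127]], grip=[1,1,1,1,1])

```text
t: 34.08
tcp_pos: [0.4566, 0.016, 0.1854]
tool_rot: [-0.0, 0.803, -0.596, 0.001]
force: [-0.2, 0.1, -1.7]
opening: 0.285
```

```bash
python3 -c "
from h import *
plan([.4545,.089,.12],-1.38,smax=.05,rmax=.165)"
```

```text
t 34.08 tcp [0.4566 0.016  0.1854] yaw x -1.278 zax [ 0.002 -0.001 -1.   ] op 0.285 F [-0.2  0.1 -1.7] q [-0.21 -0.18  2.08 -0.    1.24  1.06]
n 2 dist [-0.0021  0.073  -0.0654] rotvec [-0.002 -0.001  0.102] j6 end~ 1.33
0 [-0.0353, -0.0095, 0.0327] [-0.001, -0.001, 0.051]
1 [-0.0357, -0.0077, 0.0327] [-0.001, -0.001, 0.051]
```

>>> carry_out(slide=[[-0.035,-0.0095,0.015],[-0.036,-0.0075,0.03],[0,0,0.045],[0,0,0.05],[0,0,0.026]], delta_rot=[[0,0,0.05],[0,0,0.05],[0,0,0],[0,0,0],[0,0,0]], grip=[1,1,1,1,1])

```text
t: 34.7
tcp_pos: [0.4536, 0.0946, 0.0116]
tool_rot: [-0.001, 0.772, -0.635, 0.001]
force: [-15.7, 3.3, 63.5]
opening: 0.282
```

```bash
python3 -c "
from h import *
plan([.4545,.089,.015],-1.38,smax=.05,rmax=.165); snap(22)"
```

```text
t 34.7 tcp [0.4536 0.0946 0.0116] yaw x -1.377 zax [ 0.003 -0.    -1.   ] op 0.282 F [-15.7   3.3  63.5] q [-0.04  0.15  2.14  0.    0.85  1.34]
n 1 dist [ 0.0009 -0.0056  0.0034] rotvec [-0.003 -0.001  0.003] j6 end~ 1.33
0 [0.0056, 0.0002, -0.0034] [-0.003, -0.001, 0.003]
```

View pics/d22.png

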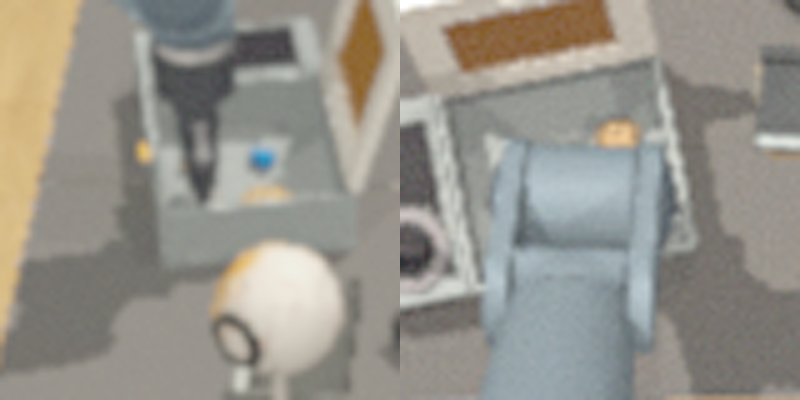

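>>> carry_out(slide=[[0,0,-0.004],[0,0,0],[0,0,0],[0,0,0],[0,0,-0.03]], delta_rot=[[0,0,0],[0,0,0],[0,0,0],[0,0,0],[0,0,0]], grip=[1,0.6,0.5,0.5,0.5])

```text
t: 35.42
tcp_pos: [0.4525, 0.0942, 0.0459]
tool_rot: [-0.0, 0.772, -0.635, 0.0]
force: [1.0, 0.3, 0.0]
opening: 0.503
```

>>> carry_out(slide=[[0,0,-0.05],[0,0,-0.055],[0.02,0,-0.04],[0.05,0.01,0],[0.055,0.015,0]], delta_rot=[[0,0,0],[0,0,0],[0,0,0],[0,0,0],[0,0,0]], grip=[0.5,0.3,0.2,0,0])

```text
t: 36.05
tcp_pos: [0.454, -0.0343, 0.2009]
tool_rot: [-0.002, 0.774, -0.633, 0.005]
force: [0.3, 0.0, -0.7]
opening: 1.002
```

```bash
python3 -c "
from h import *
plan([.42,-.25,.2],-1.5,smax=.055,rmax=.165); s,t=snap(23); stones(t,s,['sodalite'])"
```

```text
t 36.05 tcp [ 0.454  -0.0343  0.2009] yaw x -1.37 zax [ 0.011 -0.002 -1.   ] op 1.002 F [ 0.3  0.  -0.7] q [-0.33 -0.21  2.07  0.    1.26  1.04]
n 4 dist [-0.034  -0.2157 -0.0009] rotvec [-0.01  -0.004  0.13 ] j6 end~ 0.73
0 [0.0512, 0.0191, 0.0003] [-0.003, -0.001, 0.033]
1 [0.0517, 0.0174, 0.0003] [-0.003, -0.001, 0.033]
2 [0.0523, 0.0157, 0.0002] [-0.003, -0.001, 0.033]
3 [0.0528, 0.014, 0.0002] [-0.003, -0.001, 0.033]
sodalite top (array([332.        , 231.10526316]), 19, [330, 229, 5, 5], array([1.2 , 1.33]), np.float64(1.57)) 
   side (array([214.33333333, 259.875     ]), 24, [212, 258, 6, 5], array([1.26, 1.55]), np.float64(2.8))
   T [ 0.395  -0.3327]
   S [ 0.3961 -0.3409]
   tri [ 0.3951 -0.3345  0.0058] 0.0005
```

View pics/d23.png

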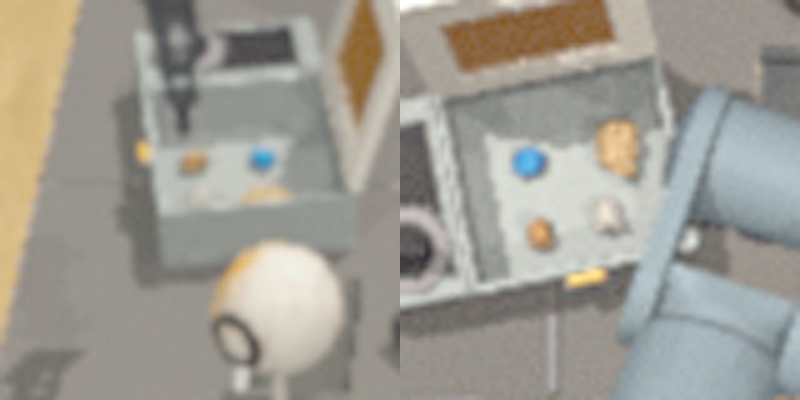

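>>> carry_out(slide=[[0.051,0.019,0],[0.052,0.0175,0],[0.052,0.016,0],[0.053,0.015,0],[0.05,0.015,0]], delta_rot=[[-0.003,0,0],[-0.003,0,0],[-0.003,0,0],[0,0,0],[0,0,0]], grip=[0,0,0,0,0])

```text
t: 36.78
tcp_pos: [0.4234, -0.3094, 0.2033]
tool_rot: [0.0, 0.774, -0.633, 0.004]
force: [0.2, 0.2, 0.9]
opening: 0.999
```

```bash
python3 -c "
from h import *
plan([.3955,-.337,.10],-1.25,smax=.05,rmax=.165)"
```

```text
t 36.77 tcp [ 0.4234 -0.3094  0.2033] yaw x -1.371 zax [ 0.006 -0.006 -1.   ] op 0.999 F [0.2 0.2 0.9] q [-0.85 -0.03  1.91  0.    1.25  0.52]
n 3 dist [-0.0279 -0.0276 -0.1033] rotvec [-0.004 -0.007 -0.121] j6 end~ 0.33
0 [0.0069, 0.0111, 0.0344] [-0.001, -0.002, -0.04]
1 [0.0066, 0.0113, 0.0344] [-0.001, -0.002, -0.04]
2 [0.0062, 0.0115, 0.0344] [-0.001, -0.002, -0.04]
```

>>> carry_out(slide=[[0.007,0.011,0.03],[0.0065,0.011,0.04],[0.006,0.0115,0.04],[0,0,0.04],[0,0,0.01]], delta_rot=[[-0.001,-0.002,-0.04],[-0.001,-0.002,-0.04],[-0.001,-0.002,-0.04],[0,0,0],[0,0,0]], grip=[0.05,0.1,0.1,0.1,0.1])

```text
t: 37.4
tcp_pos: [0.3979, -0.3408, 0.0418]
tool_rot: [0.0, 0.811, -0.585, 0.004]
force: [0.2, -0.7, -0.5]
opening: 0.902
```

```bash
python3 -c "
from h import *
plan([.3955,-.337,.005],-1.25,smax=.05,rmax=.165); snap(24,(215,245),(320,225))"
```

```text
t 37.4 tcp [ 0.3979 -0.3408  0.0418] yaw x -1.25 zax [ 0.006 -0.005 -1.   ] op 0.902 F [ 0.2 -0.7 -0.5] q [-0.93  0.21  1.99  0.    0.93  0.32]
n 1 dist [-0.0024  0.0038 -0.0368] rotvec [-0.005 -0.007  0.   ] j6 end~ 0.33
0 [-0.0046, 0.0013, 0.0367] [-0.005, -0.007, 0.0]
```

View pics/d24.png

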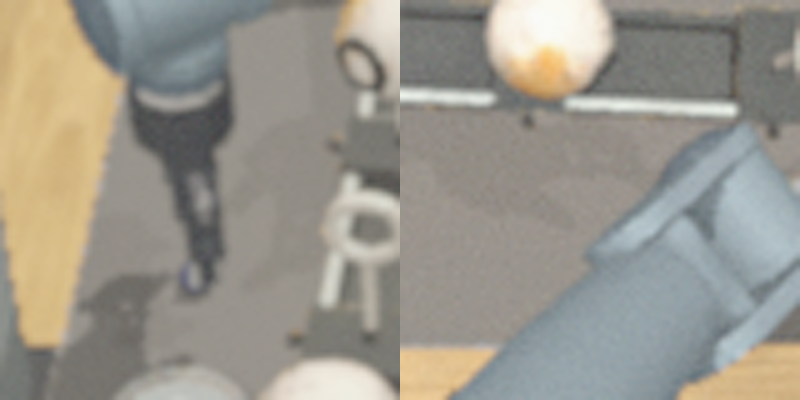

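>>> carry_out(slide=[[-0.003,0.001,0.018],[-0.001,0,0.015],[0,0,0.003],[0,0,0],[0,0,0]], delta_rot=[[-0.005,-0.007,0],[0,0,0],[0,0,0],[0,0,0],[0,0,0]], grip=[0.1,0.1,0.1,0.1,0.1])

```text
t: 38.12
tcp_pos: [0.3995, -0.3408, 0.0096]
tool_rot: [0.002, 0.811, -0.585, 0.005]
force: [-0.4, 0.5, 0.0]
opening: 0.898
```

>>> carry_out(slide=[[0,0,0],[0,0,0],[0,0,0],[0,0,0],[0,0,0]], delta_rot=[[0,0,0],[0,0,0],[0,0,0],[0,0,0],[0,0,0]], grip=[0.3,0.5,0.8,1,1], grip_force=40)

```text
t: 38.75
tcp_pos: [0.4, -0.3416, 0.0107]
tool_rot: [0.002, 0.811, -0.585, 0.006]
force: [-0.0, 0.0, 0.9]
opening: 0.241
```

>>> carry_out(slide=[[0,0,0],[0,0,-0.02],[0,0,-0.04],[0,0,-0.05],[0,0,-0.05]], delta_rot=[[0,0,0],[0,0,0],[0,0,0],[0,0,0],[0,0,0]], grip=[1,1,1,1,1])

```text
t: 39.38
tcp_pos: [0.3963, -0.3368, 0.1691]
tool_rot: [0.0, 0.811, -0.585, -0.0]
force: [0.5, -0.1, -0.6]
opening: 0.242
```

```bash
python3 -c "
from h import *
plan([.43,-.02,.19],-1.0,smax=.055,rmax=.165); snap(25,(215,235),(320,225))"
```

```text
t 39.38 tcp [ 0.3963 -0.3368  0.1691] yaw x -1.249 zax [-0.001  0.    -1.   ] op 0.242 F [ 0.5 -0.1 -0.6] q [-0.92  0.01  1.94 -0.    1.2   0.33]
n 6 dist [0.0337 0.3168 0.0209] rotvec [ 0.     0.    -0.249] j6 end~ 0.69
0 [-0.0483, -0.022, -0.0035] [0.0, 0.0, -0.042]
1 [-0.0474, -0.024, -0.0035] [0.0, 0.0, -0.042]
2 [-0.0463, -0.026, -0.0035] [0.0, 0.0, -0.042]
3 [-0.0452, -0.0279, -0.0035] [0.0, 0.0, -0.042]
4 [-0.044, -0.0297, -0.0035] [0.0, 0.0, -0.042]
5 [-0.0427, -0.0315, -0.0035] [0.0, 0.0, -0.042]
```

View pics/d25.png

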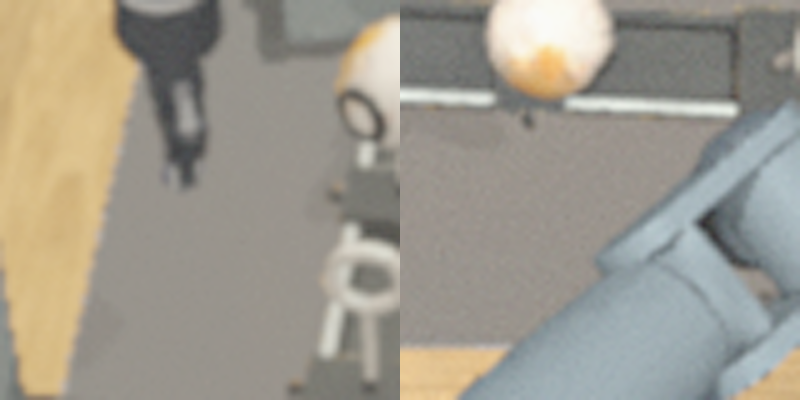

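>>> carry_out(slide=[[-0.048,-0.022,-0.004],[-0.044,-0.03,-0.004],[-0.039,-0.037,-0.004],[-0.032,-0.043,-0.004],[-0.026,-0.046,-0.004]], delta_rot=[[0,0,-0.15],[0,0,-0.15],[0,0,-0.15],[0,0,-0.15],[0,0,-0.15]], grip=[1,1,1,1,1])

```text
t: 40.1
tcp_pos: [0.4315, -0.071, 0.1895]
tool_rot: [0.004, 0.971, -0.239, 0.004]
force: [-0.3, -0.6, -0.5]
opening: 0.242
```

```bash
python3 -c "
from h import *
plan([.5027,.12,.17],.19,smax=.05,rmax=.165)"
```

```text
t 40.1 tcp [ 0.4315 -0.071   0.1895] yaw x -0.482 zax [ 0.006 -0.009 -1.   ] op 0.242 F [-0.3 -0.6 -0.5] q [-0.42 -0.24  2.12 -0.01  1.25  0.06]
n 5 dist [ 0.0712  0.191  -0.0195] rotvec [ 0.009 -0.008 -0.672] j6 end~ -0.18
0 [-0.0051, -0.0405, 0.0036] [0.002, -0.002, -0.134]
1 [0.0003, -0.0408, 0.0037] [0.002, -0.002, -0.134]
2 [0.0058, -0.0404, 0.0038] [0.002, -0.002, -0.134]
3 [0.0112, -0.0392, 0.0038] [0.002, -0.002, -0.134]
4 [0.0163, -0.0374, 0.0039] [0.002, -0.002, -0.134]
```

>>> carry_out(slide=[[-0.005,-0.0405,0.003],[0,-0.041,0.004],[0.006,-0.04,0.004],[0.011,-0.039,0.004],[0.0165,-0.0375,0.004]], delta_rot=[[0.002,-0.002,-0.134],[0.002,-0.002,-0.134],[0.002,-0.002,-0.134],[0.002,-0.002,-0.134],[0.002,-0.002,-0.134]], grip=[1,1,1,1,1])

```text
t: 40.72
tcp_pos: [0.4997, 0.1287, 0.1651]
tool_rot: [-0.001, 0.994, 0.106, -0.003]
force: [0.5, -0.3, 0.2]
opening: 0.245
```

```bash
python3 -c "
from h import *
plan([.5027,.1298,.026],.19,smax=.05,rmax=.165)"
```

```text
t 40.73 tcp [0.4997 0.1287 0.1651] yaw x 0.213 zax [-0.006  0.002 -1.   ] op 0.245 F [ 0.5 -0.3  0.2] q [ 0.03  0.01  1.95  0.    1.19 -0.18]
n 3 dist [ 0.003   0.0011 -0.1391] rotvec [-0.003  0.006  0.023] j6 end~ -0.16
0 [0.0013, -0.0, 0.0463] [-0.001, 0.002, 0.008]
1 [0.0012, -0.0001, 0.0464] [-0.001, 0.002, 0.008]
2 [0.0011, -0.0001, 0.0464] [-0.001, 0.002, 0.008]
```

>>> carry_out(slide=[[0,0,0.04],[0.001,0,0.048],[0.001,0,0.035],[0,0,0.014],[0,0,0]], delta_rot=[[0,0.002,0.008],[0,0.002,0.008],[0,0.002,0.008],[0,0,0],[0,0,0]], grip=[1,1,1,1,1])

```text
t: 41.35
tcp_pos: [0.4998, 0.1326, 0.0211]
tool_rot: [-0.002, 0.995, 0.097, -0.001]
force: [-0.2, -0.1, -0.5]
opening: 0.243
```

```bash
python3 -c "
from h import *
st(); snap(26)"
```

```text
t 41.35 tcp [0.4998 0.1326 0.0211] yaw x 0.194 zax [-0.003  0.003 -1.   ] op 0.243 F [-0.2 -0.1 -0.5] q [ 0.04  0.24  2.    0.    0.9  -0.16]
```

View pics/d26.png

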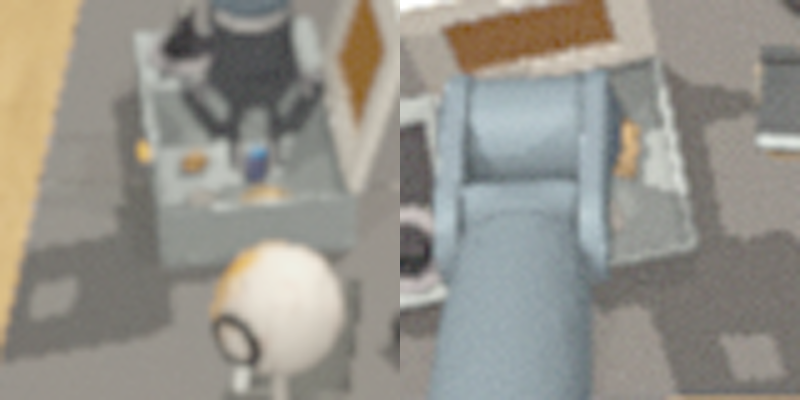

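>>> carry_out(slide=[[0,0,0.002],[0,0,0],[0,0,0],[0,0,-0.02],[0,0,-0.04]], delta_rot=[[0,0,0],[0,0,0],[0,0,0],[0,0,0],[0,0,0]], grip=[1,0.65,0.6,0.6,0.6])

```text
t: 42.08
tcp_pos: [0.5014, 0.1323, 0.0831]
tool_rot: [-0.002, 0.995, 0.097, 0.001]
force: [0.7, 0.2, -0.1]
opening: 0.398
```

>>> carry_out(slide=[[0,0,-0.05],[0,0,-0.05],[-0.01,0.02,-0.04],[-0.01,0.05,-0.01],[-0.01,0.05,0]], delta_rot=[[0,0,0],[0,0,0],[0,0,0.1],[0,0,0.15],[0,0,0.15]], grip=[0.6,0.7,1,1,1])

```text
t: 42.7
tcp_pos: [0.4786, 0.0092, 0.244]
tool_rot: [-0.002, 0.994, -0.106, 0.007]
force: [0.7, -0.1, -0.2]
opening: 0.001
```

```bash
python3 -c "
from h import *
st(); snap(27)"
```

```text
t 42.7 tcp [0.4786 0.0092 0.244 ] yaw x -0.212 zax [ 0.013  0.002 -1.   ] op 0.001 F [ 0.7 -0.1 -0.2] q [-0.22 -0.19  1.98  0.    1.34 -0.01]
```

View pics/d27.png

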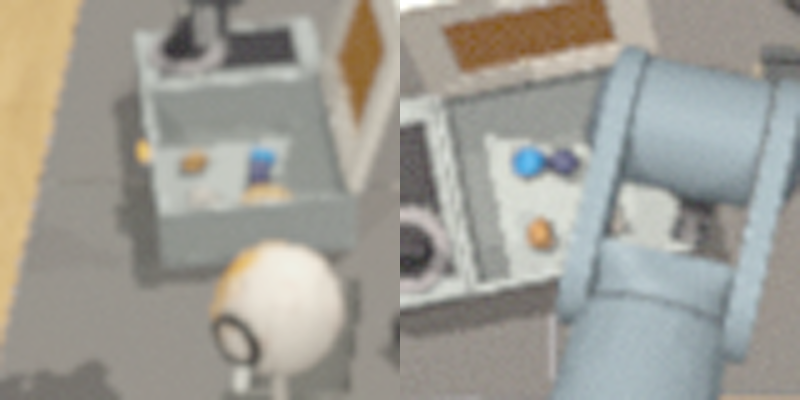

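```bash
python3 - <<'E'
from h import *
from scipy.optimize import least_squares
c,s=np.cos(.19),np.sin(.19)
def B(x,y,z): return np.array([.494+c*x-s*y,.122+s*x+c*y,z])
t=lambda u,v:((u+.5)/7-.5+170,(v+.5)/7-.5+160)
sd=lambda u,v:((u+.5)/7-.5+220,(v+.5)/7-.5+130)
# inner top corners of free edge (inner face -> z local -2mm; outer 8)
L=tri(ray(Kt,Tt,*t(125,105)),ray(Ks,Ts,*sd(385,15))); Rr=tri(ray(Kt,Tt,*t(470,42)),ray(Ks,Ts,*sd(440,185)))
for P,e in(L,Rr):
    d=P-[.494,.122,0]; print(P.round(4),round(e,4),"box",(c*d[0]+s*d[1]).round(4),(-s*d[0]+c*d[1]).round(4),P[2].round(4), "theta",np.arctan2(P[2]-.063,.08-(c*d[0]+s*d[1])))
plan(B(.16,-.02,.27),-1.38)
s_=snap(28,(256,192),(256,192),150,2)
E
```

```text
[0.605  0.2447 0.2224] 0.0034 box 0.1322 0.0995 0.2224 theta 1.8872736811453037
[0.641  0.0596 0.2182] 0.0013 box 0.1326 -0.089 0.2182 theta 1.8972478033490323
t 42.8 tcp [0.4779 0.0072 0.2431] yaw x -0.215 zax [ 0.012  0.001 -1.   ] op 0.004 F [ 1.   0.7 -0.2] q [-0.22 -0.19  1.98  0.    1.34 -0.01]
n 7 dist [0.177  0.1254 0.0269] rotvec [-0.01  -0.008  1.165] j6 end~ 1.41
0 [0.0209, -0.0229, -0.0035] [-0.001, -0.001, 0.166]
1 [0.0168, -0.026, -0.0036] [-0.001, -0.001, 0.166]
2 [0.0123, -0.0285, -0.0036] [-0.001, -0.001, 0.166]
3 [0.0074, -0.0301, -0.0037] [-0.001, -0.001, 0.166]
4 [0.0023, -0.0309, -0.0037] [-0.001, -0.001, 0.166]
5 [-0.0029, -0.0309, -0.0038] [-0.001, -0.001, 0.166]
6 [-0.0079, -0.03, -0.0038] [-0.001, -0.001, 0.166]
```

View pics/d28.png

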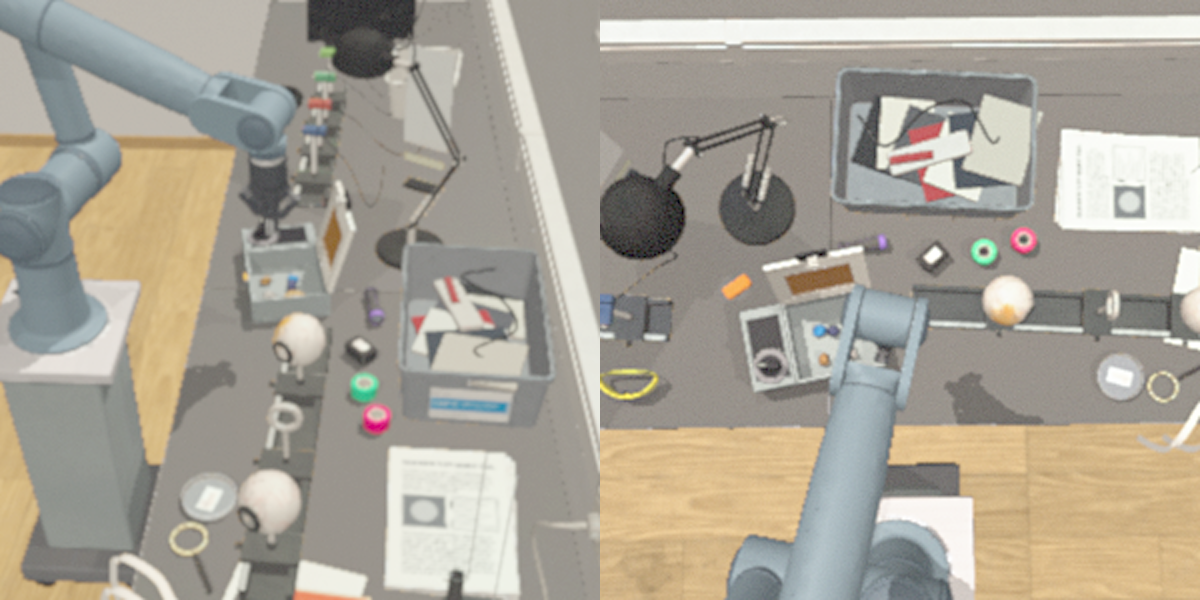

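```bash
python3 -c "
from h import *
plan([.6762,.1011,.29],-1.38,smax=.055)"
```

```text
t 42.9 tcp [0.478  0.01   0.2422] yaw x -0.209 zax [ 0.01   0.003 -1.   ] op -0.004 F [-0.6  0.5 -0.8] q [-0.22 -0.19  1.98  0.01  1.34 -0.01]
n 7 dist [0.1982 0.0911 0.0478] rotvec [-0.01  -0.005  1.171] j6 end~ 1.36
0 [0.0251, -0.0187, -0.0065] [-0.001, -0.001, 0.167]
1 [0.0216, -0.0226, -0.0065] [-0.001, -0.001, 0.167]
2 [0.0175, -0.0258, -0.0066] [-0.001, -0.001, 0.167]
3 [0.013, -0.0284, -0.0066] [-0.001, -0.001, 0.167]
4 [0.0081, -0.0301, -0.0067] [-0.001, -0.001, 0.167]
5 [0.0029, -0.031, -0.0067] [-0.001, -0.001, 0.167]
6 [-0.0023, -0.0311, -0.0068] [-0.001, -0.001, 0.167]
```

>>> carry_out(slide=[[0.01,-0.008,-0.03],[0.0215,-0.0225,-0.02],[0.0175,-0.026,-0.006],[0.013,-0.028,0],[0.008,-0.03,0]], delta_rot=[[0,0,0.167],[0,0,0.167],[0,0,0.167],[0,0,0.167],[0,0,0.167]], grip=[1,1,1,1,1])

```text
t: 43.52
tcp_pos: [0.6048, 0.0745, 0.3002]
tool_rot: [-0.004, 0.863, -0.506, 0.002]
force: [0.1, 0.4, 0.1]
opening: 0.002
```

```bash
python3 -c "
from h import *
plan([.6762,.1011,.29],-1.38,smax=.055)"
```

```text
t 43.52 tcp [0.6048 0.0745 0.3002] yaw x -1.061 zax [ 0.009  0.005 -1.   ] op 0.002 F [0.1 0.4 0.1] q [-0.07  0.1   1.6   0.01  1.44  0.99]
n 2 dist [ 0.0714  0.0266 -0.0102] rotvec [-0.01   0.002  0.319] j6 end~ 1.36
0 [0.0058, -0.0376, 0.0055] [-0.005, 0.001, 0.159]
1 [-0.0002, -0.0381, 0.0053] [-0.005, 0.001, 0.159]
```

>>> carry_out(slide=[[0.006,-0.038,0],[0,-0.038,0],[0,0,0.02],[0,0,0],[0,0,0]], delta_rot=[[-0.005,0,0.16],[-0.005,0,0.16],[0,0,0],[0,0,0],[0,0,0]], grip=[1,1,1,1,1])

```text
t: 44.15
tcp_pos: [0.6779, 0.1096, 0.2764]
tool_rot: [0.001, 0.772, -0.636, -0.003]
force: [-0.5, 1.1, -0.1]
opening: 0.001
```

```bash
python3 -c "
from h import *
plan([.6762,.1011,.18],-1.38,smax=.055); snap(29,(265,150),(220,190))"
```

```text
t 44.15 tcp [0.6779 0.1096 0.2764] yaw x -1.378 zax [-0.006  0.002 -1.   ] op 0.001 F [-0.5  1.1 -0.1] q [-0.01  0.3   1.41  0.    1.44  1.37]
n 2 dist [-0.0017 -0.0085 -0.0964] rotvec [0.006 0.004 0.002] j6 end~ 1.36
0 [0.0042, 0.0014, 0.0482] [0.003, 0.002, 0.001]
1 [0.0041, 0.0015, 0.0482] [0.003, 0.002, 0.001]
```

View pics/d29.png

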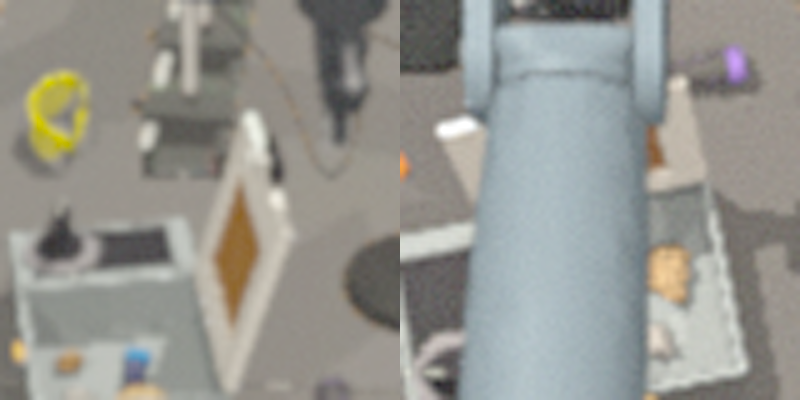

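>>> carry_out(slide=[[0.004,0.001,0.03],[0.004,0.001,0.04],[0,0,0.026],[0,0,0],[0,0,0]], delta_rot=[[0.003,0.002,0],[0.003,0.002,0],[0,0,0],[0,0,0],[0,0,0]], grip=[1,1,1,1,1])

```text
t: 44.88
tcp_pos: [0.6784, 0.0996, 0.1852]
tool_rot: [-0.003, 0.771, -0.636, 0.004]
force: [0.7, 0.3, 0.1]
opening: 0.004
```

```bash
cat >> h.py <<'E'
CB,SB=np.cos(.19),np.sin(.19)
def BW(x,y,z): return np.array([.494+CB*x-SB*y,.122+SB*x+CB*y,z])
def stb():
    s,r=st(); d=s["tcp_pos"]-[.494,.122,0]; print("   box",round(CB*d[0]+SB*d[1],4),round(-SB*d[0]+CB*d[1],4),round(d[2],4)); return s,r
def path(pts):
    "tool-axis slides through box-frame points, orientation held"
    s,r=stb(); p=s["tcp_pos"]
    for q in pts:
        w=BW(*q); print(np.round(r.T@(w-p),4).tolist()); p=w
E
python3 -c "
from h import *
path([(.155,-.055,.18),(.13,-.055,.18),(.105,-.055,.18),(.0765,-.055,.185),(.05,-.055,.185),(.0243,-.055,.1817),(.001,-.055,.167),(-.019,-.055,.148),(-.035,-.055,.125),(-.045,-.055,.099),(-.049,-.055,.081)])"
```

```text
t 44.88 tcp [0.6784 0.0996 0.1852] yaw x -1.379 zax [ 0.011 -0.001 -1.   ] op 0.004 F [0.7 0.3 0.1] q [-0.02  0.36  1.5  -0.    1.27  1.36]
   box 0.1768 -0.0568 0.1852
[-0.0019, 0.0219, 0.005]
[-0.0, 0.025, -0.0003]
[-0.0, 0.025, -0.0003]
[-0.0, 0.0284, -0.0053]
[-0.0, 0.0265, -0.0003]
[-0.0, 0.0257, 0.003]
[-0.0001, 0.0235, 0.0145]
[-0.0001, 0.0202, 0.0188]
[-0.0001, 0.0162, 0.0228]
[-0.0001, 0.0103, 0.0259]
[-0.0001, 0.0042, 0.018]
```

>>> carry_out(slide=[[0,0.015,0.004],[0,0.015,0],[0,0.02,0],[0,0.02,0],[0,0.02,0]], delta_rot=[[0.005,0,0],[0,0,0],[0,0,0],[0,0,0],[0,0,0]], grip=[1,1,1,1,1])

```text
t: 45.5
tcp_pos: [0.5963, 0.0824, 0.1927]
tool_rot: [-0.014, 0.771, -0.636, 0.016]
force: [2.1, -0.0, -0.9]
opening: 0.003
```

```bash
python3 -c "
from h import *
stb(); snap(30,(265,170),(220,190))"
```

```text
t 45.5 tcp [0.5963 0.0824 0.1927] yaw x -1.38 zax [ 0.042  0.001 -0.999] op 0.003 F [ 2.1 -0.  -0.9] q [-0.05  0.15  1.74  0.    1.21  1.33]
   box 0.0929 -0.0582 0.1927
```

View pics/d30.png

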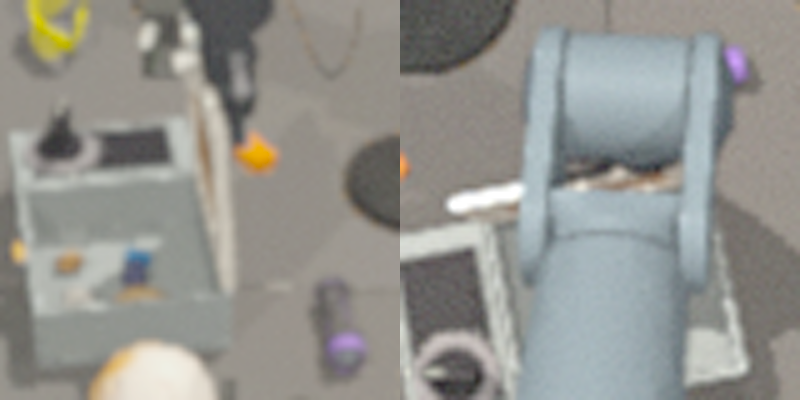

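```bash
python3 -c "
from h import *
path([(.075,-.055,.19),(.05,-.055,.188),(.0243,-.055,.1817),(.001,-.055,.167),(-.019,-.055,.148)])"
```

```text
t 45.6 tcp [0.5953 0.0823 0.1924] yaw x -1.38 zax [ 0.04   0.001 -0.999] op 0.001 F [ 0.  -0.2  0.3] q [-0.05  0.15  1.75  0.    1.21  1.33]
   box 0.092 -0.0581 0.1924
[-0.0031, 0.0171, 0.0017]
[-0.0, 0.0251, 0.001]
[-0.0001, 0.0259, 0.0053]
[-0.0001, 0.0239, 0.0138]
[-0.0001, 0.0207, 0.0182]
```

>>> carry_out(slide=[[-0.003,0.018,0.003],[0,0.024,0.001],[0,0.024,0.005],[0,0.022,0.013],[0,0.02,0.018]], delta_rot=[[-0.03,0,0],[-0.01,0,0],[0,0,0],[0,0,0],[0,0,0]], grip=[1,1,1,1,1])

```text
t: 46.22
tcp_pos: [0.4915, 0.0644, 0.1563]
tool_rot: [-0.001, 0.771, -0.636, 0.007]
force: [1.5, 0.2, 0.6]
opening: -0.001
```

```bash
python3 -c "
from h import *
stb(); snap(31,(255,170),(220,200))"
```

```text
t 46.23 tcp [0.4915 0.0644 0.1563] yaw x -1.379 zax [ 0.012 -0.008 -1.   ] op -0.001 F [1.5 0.2 0.6] q [-0.1  -0.04  2.01 -0.01  1.16  1.29]
   box -0.0134 -0.0561 0.1563
```

View pics/d31.png

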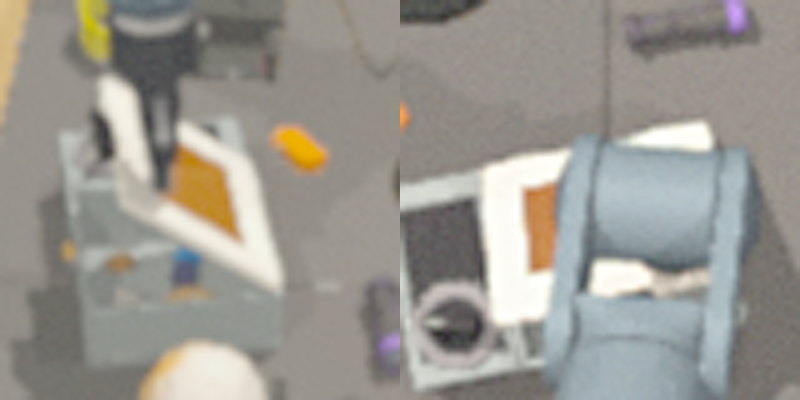

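```bash
python3 -c "
from h import *
path([(-.028,-.05,.137),(-.036,-.045,.122),(-.042,-.04,.108),(-.046,-.035,.096),(-.05,-.03,.086)])"
```

```text
t 46.33 tcp [0.4887 0.0646 0.1537] yaw x -1.38 zax [ 0.005 -0.007 -1.   ] op 0.001 F [ 0.3  0.2 -0.9] q [-0.1  -0.04  2.02 -0.01  1.16  1.29]
   box -0.016 -0.0554 0.1537
[-0.0055, 0.012, 0.0166]
[-0.0051, 0.008, 0.0149]
[-0.0051, 0.006, 0.0139]
[-0.0051, 0.004, 0.0119]
[-0.0051, 0.004, 0.0099]
```

>>> carry_out(slide=[[-0.006,0.0145,0.019],[-0.005,0.008,0.015],[-0.005,0.006,0.014],[-0.005,0.004,0.012],[-0.005,0.004,0.009]], delta_rot=[[0,0,0],[0,0,0],[0,0,0],[0,0,0],[0,0,0]], grip=[1,1,1,1,1])

```text
t: 46.95
tcp_pos: [0.452, 0.0832, 0.0854]
tool_rot: [-0.0, 0.771, -0.636, 0.007]
force: [0.3, -0.2, 0.5]
opening: -0.0
```

```bash
python3 -c "
from h import *
stb(); snap(32,(255,170),(220,200))"
```

```text
t 46.95 tcp [0.452  0.0832 0.0854] yaw x -1.38 zax [ 0.011 -0.008 -1.   ] op -0.0 F [ 0.3 -0.2  0.5] q [-0.06 -0.02  2.14 -0.01  1.01  1.32]
   box -0.0486 -0.0301 0.0854
```

View pics/d32.png

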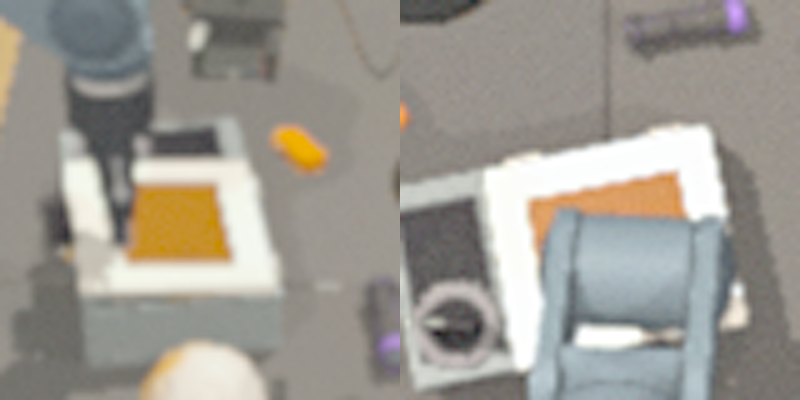

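```bash
python3 -c "
from h import *
path([(-.07,-.01,.092),(-.07,-.01,.084)])"
```

```text
t 47.05 tcp [0.4507 0.0834 0.0846] yaw x -1.379 zax [ 0.009 -0.008 -1.   ] op 0.004 F [-0.5  0.8 -1.8] q [-0.06 -0.02  2.14 -0.01  1.01  1.32]
   box -0.0498 -0.0297 0.0846
[-0.0197, 0.0201, -0.0077]
[-0.0001, 0.0001, 0.008]
```

>>> carry_out(slide=[[-0.01,0.01,-0.006],[-0.01,0.011,0],[0,0,0.004],[0,0,0.003],[0,0,0.003]], delta_rot=[[0,0,0],[0,0,0],[0,0,0],[0,0,0],[0,0,0]], grip=[1,1,1,1,1])

```text
t: 47.68
tcp_pos: [0.4255, 0.1004, 0.0815]
tool_rot: [-0.001, 0.772, -0.636, 0.007]
force: [-2.0, 0.3, 5.8]
opening: 0.0
```

```bash
python3 -c "
from h import *
stb()"
```

```text
t 47.67 tcp [0.4255 0.1004 0.0815] yaw x -1.379 zax [ 0.011 -0.008 -1.   ] op 0.0 F [-2.   0.3  5.8] q [-0.02 -0.07  2.19 -0.01  1.    1.36]
   box -0.0713 -0.0083 0.0815
```

>>> carry_out(slide=[[0,0,0.004],[0,0,0.004],[0,0,0.004],[0,0,0.003],[0,0,0]], delta_rot=[[0,0,0],[0,0,0],[0,0,0],[0,0,0],[0,0,0]], grip=[1,1,1,1,1])

```text
t: 48.3
tcp_pos: [0.4271, 0.0999, 0.0713]
tool_rot: [0.002, 0.772, -0.636, 0.005]
force: [0.5, 0.0, 0.1]
opening: -0.001
```

```bash
python3 -c "
from h import *
stb()"
```

```text
t 48.3 tcp [0.4271 0.0999 0.0713] yaw x -1.379 zax [ 0.005 -0.008 -1.   ] op -0.001 F [0.5 0.  0.1] q [-0.02 -0.04  2.19 -0.01  0.98  1.36]
   box -0.0699 -0.009 0.0713
```

>>> carry_out(slide=[[0,0,0.003],[0,0,0.002],[0,0,0.002],[0,0,0],[0,0,0]], delta_rot=[[0,0,0],[0,0,0],[0,0,0],[0,0,0],[0,0,0]], grip=[1,1,1,1,1])

```text
t: 48.92
tcp_pos: [0.4281, 0.0998, 0.0709]
tool_rot: [0.004, 0.772, -0.636, 0.002]
force: [-0.3, 0.2, 1.0]
opening: -0.0
```

```bash
python3 -c "
from h import *
stb()"
```

```text
t 48.92 tcp [0.4281 0.0998 0.0709] yaw x -1.378 zax [-0.003 -0.009 -1.   ] op -0.0 F [-0.3  0.2  1. ] q [-0.02 -0.03  2.18 -0.01  0.99  1.36]
   box -0.0689 -0.0093 0.0709
```

```bash
python3 -c "
from h import *
plan([.4265,.2555,.16],-.06,smax=.055,rmax=.165)"
```

```text
t 48.92 tcp [0.4281 0.0998 0.0709] yaw x -1.378 zax [-0.003 -0.009 -1.   ] op -0.0 F [-0.3  0.2  1. ] q [-0.02 -0.03  2.18 -0.01  0.99  1.36]
n 8 dist [-0.0016  0.1557  0.0891] rotvec [ 0.009 -0.004 -1.318] j6 end~ 0.37
0 [-0.019, -0.0035, -0.0113] [0.001, -0.001, -0.165]
1 [-0.0182, -0.0066, -0.0113] [0.001, -0.001, -0.165]
2 [-0.0169, -0.0095, -0.0113] [0.001, -0.001, -0.165]
3 [-0.0151, -0.0121, -0.0113] [0.001, -0.001, -0.165]
4 [-0.0129, -0.0145, -0.0112] [0.001, -0.001, -0.165]
5 [-0.0104, -0.0164, -0.0112] [0.001, -0.001, -0.165]
6 [-0.0076, -0.0179, -0.0112] [0.001, -0.001, -0.165]
7 [-0.0045, -0.0189, -0.0112] [0.001, -0.001, -0.165]
```

>>> carry_out(slide=[[0,0,-0.04],[0,0,-0.05],[-0.02,-0.01,-0.01],[-0.02,-0.014,0],[-0.02,-0.018,0]], delta_rot=[[0,0,0],[0,0,-0.165],[0,0,-0.165],[0,0,-0.165],[0,0,-0.165]], grip=[1,1,0.6,0.3,0.1])

```text
t: 49.55
tcp_pos: [0.4334, 0.1745, 0.1701]
tool_rot: [0.005, 0.939, -0.344, -0.001]
force: [0.1, 0.2, 0.5]
opening: 0.637
```

```bash
python3 -c "
from h import *
plan([.4265,.2555,.15],-.06,smax=.055,rmax=.165); snap(33,(240,180),(220,215))"
```

```text
t 49.55 tcp [0.4334 0.1745 0.1701] yaw x -0.702 zax [-0.005 -0.009 -1.   ] op 0.637 F [0.1 0.2 0.5] q [ 0.14 -0.12  2.06 -0.01  1.21  0.85]
n 4 dist [-0.0069  0.081  -0.0201] rotvec [ 0.01   0.001 -0.642] j6 end~ 0.37
0 [-0.0144, -0.0144, 0.0049] [0.002, 0.0, -0.16]
1 [-0.0119, -0.0165, 0.0049] [0.002, 0.0, -0.16]
2 [-0.0091, -0.0182, 0.0049] [0.002, 0.0, -0.16]
3 [-0.0061, -0.0194, 0.005] [0.002, 0.0, -0.16]
```

View pics/d33.png

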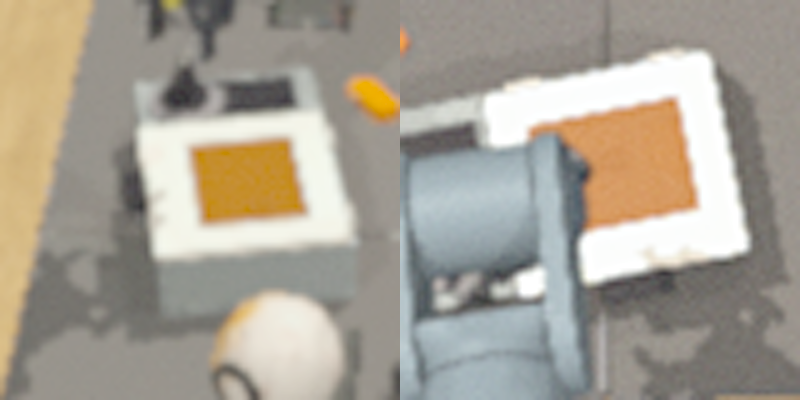

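>>> carry_out(slide=[[-0.0145,-0.0145,0],[-0.012,-0.0165,0],[-0.009,-0.018,0],[-0.006,-0.0195,0.008],[0,0,0.01]], delta_rot=[[0.002,0,-0.16],[0.002,0,-0.16],[0.002,0,-0.16],[0.002,0,-0.16],[0,0,0]], grip=[0,0,0,0,0])

```text
t: 50.28
tcp_pos: [0.4261, 0.2551, 0.1479]
tool_rot: [0.002, 1.0, -0.029, -0.002]
force: [-0.6, -0.4, 0.0]
opening: 0.996
```

```bash
python3 -c "
from h import *
plan([.4265,.2555,.08],-.06,smax=.03,rmax=.165); snap(34,(240,150),(200,225))"
```

```text
t 50.27 tcp [0.4261 0.2551 0.1479] yaw x -0.058 zax [-0.004 -0.003 -1.   ] op 0.996 F [-0.6 -0.4  0. ] q [ 0.31 -0.02  2.01 -0.    1.16  0.37]
n 3 dist [ 0.0004  0.0004 -0.0679] rotvec [0.004 0.004 0.002] j6 end~ 0.37
0 [0.0002, -0.0002, 0.0226] [0.001, 0.001, 0.001]
1 [0.0002, -0.0002, 0.0226] [0.001, 0.001, 0.001]
2 [0.0001, -0.0002, 0.0226] [0.001, 0.001, 0.001]
```

View pics/d34.png

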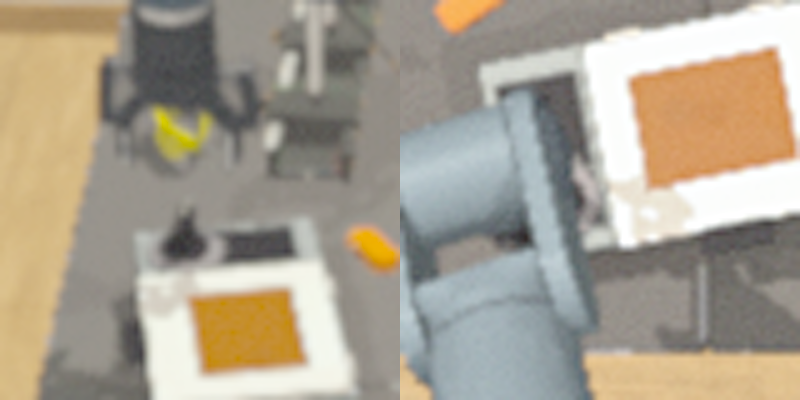

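>>> carry_out(slide=[[0,0,0.023],[0,0,0.023],[0,0,0.02],[0,0,0.002],[0,0,0]], delta_rot=[[0.002,0.002,0],[0.002,0.002,0],[0,0,0],[0,0,0],[0,0,0]], grip=[0,0,0,0.3,0.5])

```text
t: 51.0
tcp_pos: [0.4269, 0.2497, 0.0779]
tool_rot: [0.001, 0.999, -0.038, -0.0]
force: [0.4, 0.5, -0.3]
opening: 0.602
```

>>> carry_out(slide=[[0,0,0],[0,0,0],[0,0,0],[0,0,0],[0,0,0]], delta_rot=[[0,0,0],[0,0,0],[0,0,0],[0,0,0],[0,0,0]], grip=[0.7,0.9,1,1,1], grip_force=40)

```text
t: 51.62
tcp_pos: [0.426, 0.2498, 0.0796]
tool_rot: [0.001, 0.999, -0.038, -0.002]
force: [-0.8, -0.6, -2.6]
opening: 0.155
```

```bash
python3 -c "
from h import *
s,r=st(); print(s['ft_torque'])"
```

```text
t 51.62 tcp [0.426  0.2498 0.0796] yaw x -0.077 zax [-0.003 -0.001 -1.   ] op 0.155 F [-0.8 -0.6 -2.6] q [0.3  0.08 2.05 0.   1.01 0.38]
[-0.06696749 -0.02636123  0.00829549]
```

>>> carry_out(slide=[[0,0,0],[0,0,0],[0,-0.006,0],[0,0,0],[0,0,0]], delta_rot=[[0,0,0],[0,0,0],[0,0,0],[0,0,0],[0,0,0]], grip=[0.75,0.75,0.75,0.9,1])

```text
t: 52.25
tcp_pos: [0.4265, 0.257, 0.0809]
tool_rot: [0.0, 0.999, -0.038, -0.002]
force: [0.1, -2.1, -0.0]
opening: 0.156
```

>>> carry_out(slide=[[0,0,0],[0,0,0],[0,0,0],[0,0,0],[0,0,0]], delta_rot=[[0,0,0],[0,0,0],[0,0,0.05],[0,0,0.1],[0,0,0.1]], grip=[1,1,1,1,1])

```text
t: 52.88
tcp_pos: [0.4266, 0.2569, 0.0809]
tool_rot: [0.001, 0.986, -0.166, -0.002]
force: [-1.5, -1.1, 1.0]
opening: 0.154
```

```bash
python3 -c "
from h import *
s,r=st(); print(s['ft_torque'])"
```

```text
t 52.88 tcp [0.4266 0.2569 0.0809] yaw x -0.334 zax [-0.004 -0.001 -1.   ] op 0.154 F [-1.5 -1.1  1. ] q [0.31 0.09 2.04 0.   1.02 0.65]
[-0.14587832  0.06807461  0.04588414]
```

>>> carry_out(slide=[[0,0,0],[0,0,0],[0,0,0],[0,0,0],[0,0,0]], delta_rot=[[0,0,0.14],[0,0,0.14],[0,0,0.14],[0,0,0.14],[0,0,0.14]], grip=[1,1,1,1,1])

```text
t: 53.5
tcp_pos: [0.4266, 0.2568, 0.0809]
tool_rot: [0.002, 0.864, -0.504, -0.002]
force: [-2.2, 0.2, 1.0]
opening: 0.154
```

```bash
python3 -c "
from h import *
s,r=st(); print(s['ft_torque'])"
```

```text
t 53.5 tcp [0.4266 0.2568 0.0809] yaw x -1.056 zax [-0.004 -0.001 -1.   ] op 0.154 F [-2.2  0.2  1. ] q [0.31 0.09 2.04 0.   1.02 1.37]
[-0.12240521  0.03315931  0.01879122]
```

>>> carry_out(slide=[[0,0,0],[0,0,0],[0,0,0],[0,0,0],[0,0,0]], delta_rot=[[0,0,0.15],[0,0,0.15],[0,0,0.15],[0,0,0.15],[0,0,0.15]], grip=[1,1,1,1,1])

```text
t: 54.12
tcp_pos: [0.4265, 0.2568, 0.0809]
tool_rot: [-0.002, -0.609, 0.793, 0.001]
force: [-1.2, -0.4, 0.7]
opening: 0.154
```

>>> carry_out(slide=[[0,0,0],[0,0,0],[0,0,0],[0,0,0],[0,0,0]], delta_rot=[[0,0,0.14],[0,0,0.14],[0,0,0.05],[0,0,0],[0,0,0]], grip=[1,1,1,1,1])

```text
t: 54.75
tcp_pos: [0.4265, 0.2568, 0.0809]
tool_rot: [-0.003, -0.466, 0.885, 0.001]
force: [-0.8, -0.4, 0.9]
opening: 0.159
```

```bash
python3 -c "
from h import *
s,r=st(); print(s['ft_torque'])"
```

```text
t 54.75 tcp [0.4265 0.2568 0.0809] yaw x -2.171 zax [-0.006 -0.001 -1.   ] op 0.159 F [-0.8 -0.4  0.9] q [0.31 0.09 2.04 0.   1.02 2.48]
[-0.09691612  0.03392432 -0.02205029]
```

>>> carry_out(slide=[[0,0,0],[0,0,0],[0,0,0],[0,0,-0.025],[0,0,-0.025]], delta_rot=[[0,0,0],[0,0,0],[0,0,0],[0,0,0],[0,0,0]], grip=[0.6,0.3,0.2,0.2,0.2])

```text
t: 55.38
tcp_pos: [0.4256, 0.2564, 0.1299]
tool_rot: [-0.005, -0.467, 0.884, 0.001]
force: [0.5, 0.2, -0.1]
opening: 0.802
```

>>> carry_out(slide=[[0,0,0],[0,0,0],[0,0,0],[0,0,0],[0,0,0]], delta_rot=[[0,0,-0.18],[0,0,-0.18],[0,0,-0.18],[0,0,-0.18],[0,0,-0.18]], grip=[0.2,0.2,0.2,0.2,0.2])

```text
t: 56.0
tcp_pos: [0.4277, 0.2572, 0.133]
tool_rot: [0.001, 0.814, -0.581, -0.001]
force: [-0.7, -0.1, 0.3]
opening: 0.798
```

>>> carry_out(slide=[[0,0,0],[0,0,0],[0,0,0],[0,0,0],[0,0,0]], delta_rot=[[0,0,-0.18],[0,0,-0.18],[0,0,-0.18],[0,0,-0.18],[0,0,-0.18]], grip=[0.2,0.2,0.2,0.2,0.2])

```text
t: 56.62
tcp_pos: [0.428, 0.2573, 0.1331]
tool_rot: [-0.0, 0.988, -0.154, -0.001]
force: [-0.6, -0.0, 0.1]
opening: 0.801
```

>>> carry_out(slide=[[0,0,0],[0,0,0],[0,0,0],[0,0,0],[0,0,0]], delta_rot=[[0,0,-0.18],[0,0,-0.18],[0,0,-0.18],[0,0,-0.18],[0,0,-0.18]], grip=[0.2,0.2,0.2,0.2,0.2])

```text
t: 57.25
tcp_pos: [0.4283, 0.2574, 0.1332]
tool_rot: [-0.001, 0.952, 0.306, -0.0]
force: [-0.3, 0.2, -0.0]
opening: 0.803
```

```bash
python3 -c "
from h import *
plan([.4265,.2568,.13],.97,rmax=.165)"
```

```text
t 57.25 tcp [0.4283 0.2574 0.1332] yaw x 0.622 zax [-0.001  0.002 -1.   ] op 0.803 F [-0.3  0.2 -0. ] q [ 0.31  0.01  2.01  0.    1.12 -0.31]
n 3 dist [-0.0018 -0.0006 -0.0032] rotvec [-0.002 -0.    -0.348] j6 end~ -0.66
0 [-0.0006, -0.0002, 0.0011] [-0.001, -0.0, -0.116]
1 [-0.0006, -0.0002, 0.0011] [-0.001, -0.0, -0.116]
2 [-0.0005, -0.0003, 0.0011] [-0.001, -0.0, -0.116]
```

>>> carry_out(slide=[[-0.001,0,0],[-0.001,0,0],[0,0,0.02],[0,0,0.02],[0,0,0.012]], delta_rot=[[0,0,-0.17],[0,0,-0.17],[0,0,0],[0,0,0],[0,0,0]], grip=[0.2,0.2,0.2,0.2,0.2])

```text
t: 57.88
tcp_pos: [0.4283, 0.2568, 0.0815]
tool_rot: [-0.001, 0.883, 0.469, 0.002]
force: [0.6, -0.6, -0.6]
opening: 0.797
```

```bash
python3 -c "
from h import *
plan([.4265,.2568,.08],.97,rmax=.165); snap(35,(240,150),(200,225))"
```

```text
t 57.88 tcp [0.4283 0.2568 0.0815] yaw x 0.975 zax [ 0.004  0.003 -1.   ] op 0.797 F [ 0.6 -0.6 -0.6] q [ 0.31  0.09  2.04  0.    1.01 -0.66]
n 1 dist [-0.0018  0.     -0.0015] rotvec [ 0.001 -0.005  0.005] j6 end~ -0.66
0 [-0.001, -0.0015, 0.0015] [0.001, -0.005, 0.005]
```

View pics/d35.png

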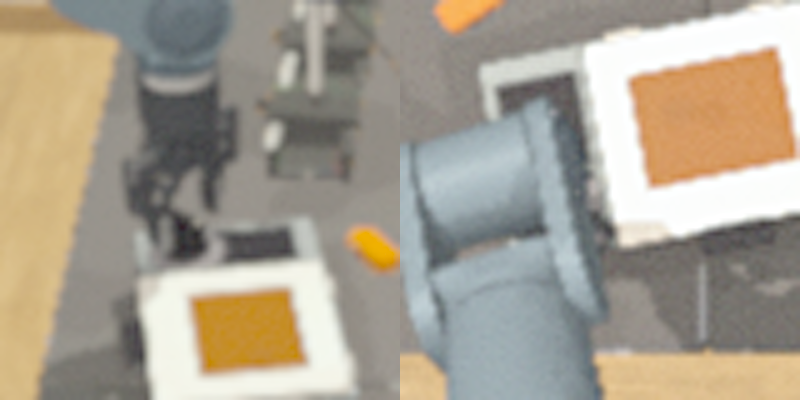

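Bar lies between the fingers. Regrip and turn to the full stop.

>>> carry_out(slide=[[-0.001,-0.001,0],[0,0,0],[0,0,0],[0,0,0],[0,0,0]], delta_rot=[[0,0,0],[0,0,0],[0,0,0],[0,0,0],[0,0,0]], grip=[0.5,0.8,1,1,1])

```text
t: 58.6
tcp_pos: [0.4272, 0.2564, 0.083]
tool_rot: [-0.0, 0.883, 0.469, 0.002]
force: [0.7, -0.0, -0.9]
opening: 0.152
```

>>> carry_out(slide=[[0,0,0],[0,0,0],[0,0,0],[0,0,0],[0,0,0]], delta_rot=[[0,0,0.08],[0,0,0.12],[0,0,0.12],[0,0,0.12],[0,0,0.05]], grip=[1,1,1,1,1])

```text
t: 59.22
tcp_pos: [0.4269, 0.2561, 0.083]
tool_rot: [-0.0, 0.972, 0.233, 0.002]
force: [-1.3, 0.0, -0.2]
opening: 0.159
```

```bash
python3 -c "
from h import *
s,r=st(); print(s['ft_torque'])"
```

```text
t 59.23 tcp [0.4269 0.2561 0.083 ] yaw x 0.471 zax [ 0.003  0.002 -1.   ] op 0.159 F [-1.3  0.  -0.2] q [ 0.31  0.08  2.04  0.    1.01 -0.16]
[-0.13957242  0.10199297  0.02884328]
```

>>> carry_out(slide=[[0,0,0],[0,0,0],[0,0,0],[0,0,0],[0,0,0]], delta_rot=[[0,0,0.03],[0,0,0.03],[0,0,0.03],[0,0,0],[0,0,0]], grip=[1,1,1,1,1])

```text
t: 59.85
tcp_pos: [0.4271, 0.2556, 0.0831]
tool_rot: [0.001, 0.981, 0.192, 0.002]
force: [-0.6, -1.1, -0.4]
opening: 0.155
```

```bash
python3 -c "
from h import *
s,r=st(); print(s['ft_torque'])"
```

```text
t 59.85 tcp [0.4271 0.2556 0.0831] yaw x 0.386 zax [ 0.005 -0.001 -1.   ] op 0.155 F [-0.6 -1.1 -0.4] q [ 0.31  0.08  2.04 -0.    1.01 -0.07]
[-0.26438796  0.06271838  1.30315911]
```

>>> carry_out(slide=[[0,0,0],[0,0,0],[0,0,0],[0,0,0],[0,0,-0.03]], delta_rot=[[0,0,0],[0,0,0],[0,0,0],[0,0,0],[0,0,0]], grip=[1,0.6,0.3,0.2,0.2])

```text
t: 60.48
tcp_pos: [0.4254, 0.2558, 0.1115]
tool_rot: [-0.001, 0.982, 0.187, -0.0]
force: [0.3, 1.0, 0.3]
opening: 0.8
```

>>> carry_out(slide=[[0,0,-0.05],[0,0,-0.05],[0,0.04,-0.03],[0,0.06,0],[0,0.06,0]], delta_rot=[[0,0,0],[0,0,0],[0,0,0],[0,0,0],[0,0,0]], grip=[0.2,0,0,0,0])

```text
t: 61.1
tcp_pos: [0.486, 0.1066, 0.2493]
tool_rot: [-0.002, 0.982, 0.189, 0.004]
force: [0.7, -0.0, -1.1]
opening: 1.001
```

>>> carry_out(slide=[[-0.01,0.06,0],[-0.01,0.06,0],[-0.01,0.05,0],[0,0,0],[0,0,0]], delta_rot=[[0,0,0],[0,0,0],[0,0,0],[0,0,0],[0,0,0]], grip=[0,0,0,0,0])

```text
t: 61.72
tcp_pos: [0.523, -0.0709, 0.2501]
tool_rot: [-0.002, 0.983, 0.184, 0.006]
force: [-1.0, -0.5, -0.9]
opening: 1.001
```

```bash
python3 -c "
from h import *
st(); snap(36,(240,160),(215,210)); 
t=cv2.imread('pics/top36.png'); s=cv2.imread('pics/side36.png')
zoom(t,170,160,255,242,4.5,'/tmp/a.png'); zoom(s,220,125,305,207,4.5,'/tmp/b.png')
a=np.hstack([cv2.imread('/tmp/a.png'),cv2.imread('/tmp/b.png')]); cv2.imwrite('pics/d37.png',(255*(a/255.)**.5).astype(np.uint8)); print(a.shape)"
```

```text
t 61.73 tcp [ 0.523  -0.0709  0.2501] yaw x 0.37 zax [ 0.012  0.007 -1.   ] op 1.001 F [-1.  -0.5 -0.9] q [-0.35 -0.07  1.86  0.01  1.34 -0.73]
(369, 764, 3)
```

View pics/d37.png

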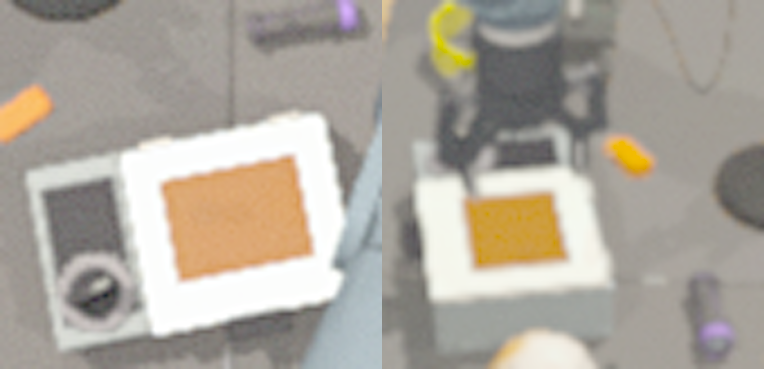

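>>> carry_out(slide=[[-0.05,0.01,0],[-0.05,0.01,0],[0,0.02,0],[0,0,0],[0,0,0]], delta_rot=[[0,0,0],[0,0,0],[0,0,0],[0,0,0],[0,0,0]], grip=[0,0,0,0,0])

```text
t: 62.45
tcp_pos: [0.444, -0.14, 0.2488]
tool_rot: [-0.002, 0.982, 0.19, 0.007]
force: [0.4, 1.0, 0.4]
opening: 1.0
```

```bash
python3 -c "
from h import *
st(); snap(38,(240,160),(215,210)); 
t=cv2.imread('pics/top38.png'); s=cv2.imread('pics/side38.png')
zoom(t,175,208,207,240,12,'/tmp/a.png'); zoom(s,222,145,254,177,12,'/tmp/b.png')
a=np.hstack([cv2.imread('/tmp/a.png'),cv2.imread('/tmp/b.png')]); a=(255*(a/255.)**.45).astype(np.uint8)
ang=.19+1.3-2.6
for d in (0,.012,.02):
    q=proj(Kt,Tt,[[.4268+d*np.cos(ang),.2562+d*np.sin(ang),.104]])[0]; q=(q-[175,208]+.5)*12; cv2.circle(a,(int(q[0]),int(q[1])),2,(0,0,255),-1)
cv2.imwrite('pics/d39.png',a)
w=np.hstack([t[130:290,100:420]]); cv2.imwrite('pics/t38w.png',cv2.resize(w,None,fx=2.5,fy=2.5))"
```

```text
t 62.45 tcp [ 0.444  -0.14    0.2488] yaw x 0.382 zax [ 0.013  0.007 -1.   ] op 1.0 F [0.4 1.  0.4] q [-0.56 -0.23  2.    0.01  1.36 -0.94]
```

View pics/d39.png

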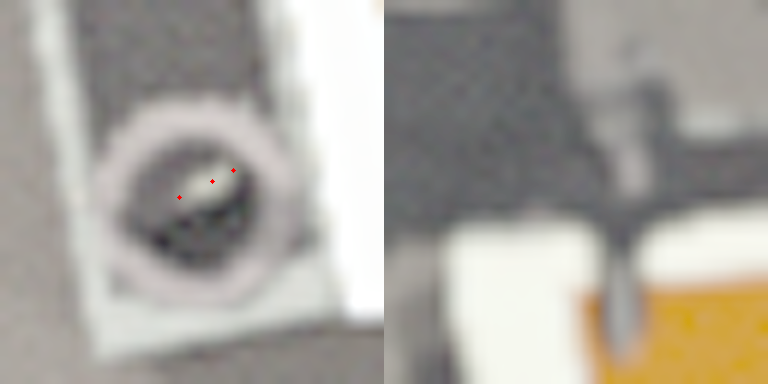

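View pics/t38w.png

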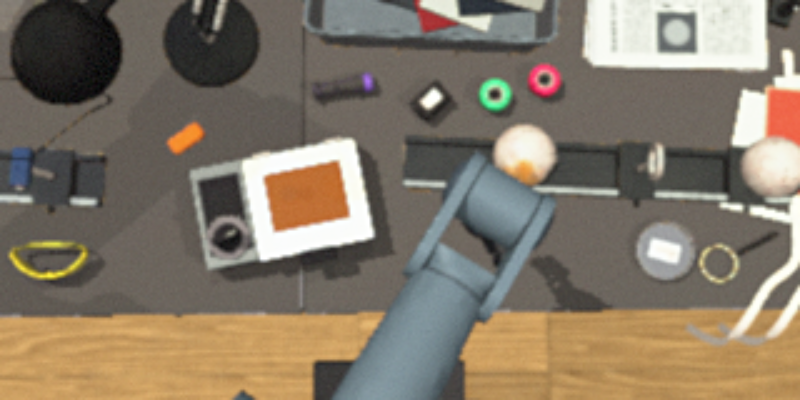

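```bash
python3 -c "
from station import ctrl
s=ctrl.sense(); print(s['qd'].round(4), s['force'].round(1)); print(ctrl.finish_job())"
```

```text
[-0.0021  0.0009  0.0038 -0.      0.001  -0.0022] [ 0.9  0.1 -0.3]
the job is handed in; nothing more can be done
None
```

I did all the steps in the required order and handed the job in at about 62 s.

- **Dimmer off:** I turned it anticlockwise until it hit the stop (about 0.9 Nm). The next pictures showed the bar at the off position.
- **Specimens:** all five were on the table and went into the chamber, in the order jasper, azurite, limonite, galena, sodalite. Pictures taken after each placing showed them lying inside.
- **Door:** I pushed it shut from behind, then pressed down through the catch. The resistance rose to about 6 N and then dropped away. The door then stopped firmly with its top 70.9 mm up, against 71 mm for fully shut.
- **Dimmer full:** I turned it clockwise in two grips until it hit the stop (about 1.3 Nm). The last top picture shows its mark pointing where full should be.

These checks failed or disagreed:

- **Limonite:** my first grasp missed. The upright arm could not get low enough that close to the base and drifted outward, and the missed grip shifted the stone a few millimetres. A tilted grasp worked.
- **Azurite:** it got knocked about 5 cm aside during the run, so I measured it again before picking it up.
- **Galena:** it pressed on the chamber floor with about 63 N at the wrist while being put down, which is under the 120 N limit.
- **Cameras:** the two views disagreed by 5–9 mm sideways. I averaged them or corrected against the gripper.
- **Picture size:** one picture was 1200 x 600, over the 800 x 600 limit.

In the final top picture the bystanders looked unmoved, and the robot was clear of everything. I judged the bystanders by eye and took no measurements. I measured no door angle; that it is shut rests on the contact height and the pictures.

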